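Knock cured prisms out of their moulds and rack them

ROBOT

A 7-joint arm with a two-finger parallel gripper is mounted at the origin on a cart in front of the work surface, level with it; the furniture and walls round the work are solid. World frame = base frame: x ahead of the robot, y to its left, z up, the work surface at z = 0. Lengths are in m, angles in rad, forces in N, time in s.
With the tool pointing down it reaches from about 0.4 to 0.85 m from the base axis. Payload 4.5 kg.
Tool frame: the origin (TCP) lies midway between the tips of the shut fingers; the grasp point (between the pads) lies 19 mm behind it; z points along the fingers, x is the direction in which the jaws open and shut, and the axes are right-handed (so a half turn about z gives the same grasp; the last joint's range is limited). The gripper opens to 88 mm and grips with 3 to 60 N. Pads are 18 mm wide; open, the fingers measure 123 mm over their backs; the gripper's body (75 mm by 187 mm) begins 45 mm behind the grasp point.
Start: joints at [-1.11, 0.689, -0.195, 1.565, 0.157, 0.902, -0.215], TCP at [0.259, 0.569, 0.239] pointing down, gripper open.
Joint ranges: [-3.01, 3.01], [-0.46, 2.08], [-1.47, 1.51], [0.13, 2.56], [-1, 4.14], [0.04, 2.09], [-2.66, 2.66]. Speed limits (rad/s): [2.57, 2.57, 3.14, 3.14, 3.14, 3.14, 3.14].

INTERFACE

Orientations are given as a unit quaternion [x, y, z, w].
In Python, from plant import r gives the robot as it stands. The module is installed in compiled form; this text tells all that it offers.
- The arm moves only by the tool play_rows, never from a script. Its argument "increments" is a list of rows, each a list of 7 numbers: the opening, from 0 (shut) to 1 (fully open), then the shift along the tool's x, y, z in mm, then the turn, a rotation vector about the tool's x, y, z in rad. In form: [[hand, dx, dy, dz, wx, wy, wz], ...]. A call has exactly 8 rows; each row shifts and turns the pose as measured when the row begins, along the tool's axes as they then stand; what a row does not reach is not made up. A row lasts 1/8 s, in which the tool goes at most 62.5 mm and 10.7 degrees, less where a joint would pass 70% of its speed; a pose out of reach is approached as far as the arm can. A call is refused whole if a number of a shift passes 62.5 or a number of a turn 0.188, either way. A call with a gripper value outside its range is refused whole. The fingers move at their own pace and stop on an object; "grip_force" is the grip in N (left out, the last holds). Time passes only in rows, so rows that do not move let the fingers close, or fill a call up. It gives the time, the measured TCP pose, the force and the opening at its end, in the units of the state.
- r.get_state(): the state, without advancing time (a new reading comes with each control period).
- r.snapshot(name): name is "scene" or "top" or "wrist"; returns the picture (400x640x3 uint8, red, green, blue); there is no depth.
- r.get_calibration(name): a dict with "fx", "fy", "cx", "cy" (pixels), "R" (3x3) and "t" (3): a world point X has camera coordinates R X + t. Camera axes: x right, y down, z forward; pixel columns grow to the right and rows downward; lengths in m; the calibration is good to about 2 mm. A picture is of the moment at which its call begins: read the wrist's pose just before it. get_calibration takes no time and is no camera call; for the wrist camera it gives the pose at the moment of the call.
- r.finish_job(): hands the job in, once; it reports no verdict.
The state is a dict: "clock": time; "q": joint angles; "qd": joint speeds; "joint_torque": joint torques, N m; "tool_pos": TCP position; "eef_rot": TCP orientation; "contact_force": force on the tool from outside, world axes, zero at the start; "moment": the same for the moment, N m; "opening": opening from 0.0 (shut) to 1.0 (fully open).
Only numpy, scipy, OpenCV 4.12 (cv2) and the standard library are available. Lean on these libraries where they do the work, as an engineer would, in place of code of your own. Each camera call takes 0.05 s, during which the arm holds its last target.

TASK

The prisms cast in the moulds on the oven tray have cured and sit too deep to grip, so knock them out on the ejector, starting with its lever up: seat each filled mould between the corner stops, bring the lever down so that the rod pushes the prism up out of the cavity, lay the prism in the grooved rack, raise the lever and put the empty mould back on the tray, upright. The prisms must lie flat side by side, one to a groove and with no end overhanging, filling from the groove next to the rack's tall metal stop plate without skipping one. Finish with the lever up, and leave the hexagon key and the spanner alone.

Things in the scene. Friction and masses are not known exactly. Their poses are not given: they have to be found in the camera images.
- ejector: fixed knockout ejector: base 130 x 170, four columns, aluminium table (116 in x, 142 in y), top 72 above the bench. Origin on the bench under the middle of the table, z up; the lever sticks out to -y. A mould stands on the table with its long side along y, over the rod. Corner stops 10.5 high hold it with 2.5 mm play all round and leave the middle 80 mm of its long sides free.
- ejector_nest (a point): centre of the table top, where the middle of a mould's underside goes; axes as the ejector's
- ejector_lever (a joint): knockout lever, rad: 0 = up (tip of the 16 mm rod 2 mm below the table top), 0.522 = right down (rod tip about 29 mm above the table, lifting a prism 21 mm off the mould's floor: it stands 18 mm out, still guided by 9 mm of cavity). The rod rises in proportion. Stiff: about 4 N at the knob moves it, and it stays where left (may creep 0.02). May start part way down.
- lever_knob (a point): centre of the black ball knob (28 mm diameter) at the lever's end. The lever (12 mm bar) turns about a line along the ejector's x through y = -62, z = 36 mm in the ejector's frame; the knob is 170 mm from that line, towards -y, 0.75 rad above level at joint 0 (152 mm above the bench) and 0.23 rad when right down (75 mm above the bench).
- tray: steel oven tray fixed on the bench, 300 (x) by 270 (y), floor 3 thick, rim 8 above the bench; origin: centre of its underside
- rack: wooden rack fixed on the bench, 100 deep in x, with four grooves along its x, 36 wide and 6 deep, 64 apart in y, groove floor 10 above the bench, ribs 16 above it; a metal stop plate 38 high closes its +y end; origin on the bench midway between grooves 2 and 3
- groove_1 (a point): middle of the floor of groove 1 of the rack (next to the stop plate); axes as the rack's: the groove runs along x
- groove_2 (a point): middle of the floor of groove 2 of the rack
- groove_3 (a point): middle of the floor of groove 3 of the rack
- mould_1: aluminium casting mould, open box 54 (x) by 112 (y, long side) by 38 high; walls 11 thick (15 at the ends), cavity 32 x 82, inner floor 8 above the underside with a 26 mm round hole in the middle for the knockout rod; 0.42 kg; origin: centre of its underside, z up; same either way round. A mould may be empty from the start; it then stays on the tray.
- mould_2: as mould_1 (its prism, if any, is prism_2)
- mould_3: as mould_1 (its prism, if any, is prism_3)
- prism_1: cast resin-mortar prism, 30 (x) by 80 (y) by 27 high, 0.13 kg; origin: centre of its underside, z up; same either way round. At the start it lies on the floor of its mould, axes alike, 3 mm below the rim with 1 mm play all round, so it cannot be gripped there. May be absent.
- prism_2: as prism_1
- prism_3: as prism_1
- hexkey: hexagon key, 125 long, lying on the bench; leave alone
- spanner: open-ended spanner, 190 long, lying on the bench; leave alone

How it is judged:
On the way, in this order (a step that is already met when the one before it is completed fails the run):
1. a filled mould is seated on the ejector with the lever up and the prism still down in it (its underside 8 mm above the table) (((horizontal distance between prism_1 and ejector_nest below 0.012 m and z of prism_1 in the frame of ejector_nest between 0.004 and 0.012 m and angle between prism_1's own z axis and vertical below 0.1 rad and angle between the y axis of prism_1 and the y axis of ejector, either way round below 0.2 rad and z of prism_1 in the frame of mould_1 between 0.004 and 0.012 m) or (horizontal distance between prism_2 and ejector_nest below 0.012 m and z of prism_2 in the frame of ejector_nest between 0.004 and 0.012 m and angle between prism_2's own z axis and vertical below 0.1 rad and angle between the y axis of prism_2 and the y axis of ejector, either way round below 0.2 rad and z of prism_2 in the frame of mould_2 between 0.004 and 0.012 m) or (horizontal distance between prism_3 and ejector_nest below 0.012 m and z of prism_3 in the frame of ejector_nest between 0.004 and 0.012 m and angle between prism_3's own z axis and vertical below 0.1 rad and angle between the y axis of prism_3 and the y axis of ejector, either way round below 0.2 rad and z of prism_3 in the frame of mould_3 between 0.004 and 0.012 m)) and value of joint ejector_lever below 0.1 rad), for 0.2 s.
2. the lever is down and the rod holds that prism up out of the cavity of the mould on the ejector (((horizontal distance between prism_1 and ejector_nest below 0.012 m and z of prism_1 in the frame of ejector_nest between 0.024 and 0.036 m and angle between prism_1's own z axis and vertical below 0.1 rad and angle between the y axis of prism_1 and the y axis of ejector, either way round below 0.2 rad and z of prism_1 in the frame of mould_1 between 0.024 and 0.036 m) or (horizontal distance between prism_2 and ejector_nest below 0.012 m and z of prism_2 in the frame of ejector_nest between 0.024 and 0.036 m and angle between prism_2's own z axis and vertical below 0.1 rad and angle between the y axis of prism_2 and the y axis of ejector, either way round below 0.2 rad and z of prism_2 in the frame of mould_2 between 0.024 and 0.036 m) or (horizontal distance between prism_3 and ejector_nest below 0.012 m and z of prism_3 in the frame of ejector_nest between 0.024 and 0.036 m and angle between prism_3's own z axis and vertical below 0.1 rad and angle between the y axis of prism_3 and the y axis of ejector, either way round below 0.2 rad and z of prism_3 in the frame of mould_3 between 0.024 and 0.036 m)) and value of joint ejector_lever above 0.4 rad), for 0.2 s.
At the end, for the whole second after the job is handed in: Every prism lies flat in one of grooves 1 to 3 (within 6 mm across, 12 mm along, 0.12 rad), grooves 1 and 2 filled, so none is skipped; every mould stands upright on the floor of the tray; the lever is up (below 0.1 rad); all at rest (((y of prism_1 in the frame of groove_1 between -0.006 and 0.006 m and x of prism_1 in the frame of groove_1 between -0.012 and 0.012 m) or (y of prism_1 in the frame of groove_2 between -0.006 and 0.006 m and x of prism_1 in the frame of groove_2 between -0.012 and 0.012 m) or (y of prism_1 in the frame of groove_3 between -0.006 and 0.006 m and x of prism_1 in the frame of groove_3 between -0.012 and 0.012 m)) and z of each of prism_1, prism_2, prism_3 in the frame of rack below 0.014 m and angle between each of prism_1, prism_2, prism_3's own z axis and vertical below 0.08 rad and angle between the y axis of each of prism_1, prism_2, prism_3 and the x axis of rack, either way round below 0.12 rad and linear speed of each of prism_1, mould_1, prism_2, mould_2, prism_3, mould_3 below 0.02 m/s and x of mould_1 in the frame of tray between -0.145 and 0.145 m and y of mould_1 in the frame of tray between -0.13 and 0.13 m and z of mould_1 in the frame of tray between -0.002 and 0.007 m and angle between each of mould_1, mould_2, mould_3's own z axis and vertical below 0.06 rad and ((y of prism_2 in the frame of groove_1 between -0.006 and 0.006 m and x of prism_2 in the frame of groove_1 between -0.012 and 0.012 m) or (y of prism_2 in the frame of groove_2 between -0.006 and 0.006 m and x of prism_2 in the frame of groove_2 between -0.012 and 0.012 m) or (y of prism_2 in the frame of groove_3 between -0.006 and 0.006 m and x of prism_2 in the frame of groove_3 between -0.012 and 0.012 m)) and x of mould_2 in the frame of tray between -0.145 and 0.145 m and y of mould_2 in the frame of tray between -0.13 and 0.13 m and z of mould_2 in the frame of tray between -0.002 and 0.007 m and ((y of prism_3 in the frame of groove_1 between -0.006 and 0.006 m and x of prism_3 in the frame of groove_1 between -0.012 and 0.012 m) or (y of prism_3 in the frame of groove_2 between -0.006 and 0.006 m and x of prism_3 in the frame of groove_2 between -0.012 and 0.012 m) or (y of prism_3 in the frame of groove_3 between -0.006 and 0.006 m and x of prism_3 in the frame of groove_3 between -0.012 and 0.012 m)) and x of mould_3 in the frame of tray between -0.145 and 0.145 m and y of mould_3 in the frame of tray between -0.13 and 0.13 m and z of mould_3 in the frame of tray between -0.002 and 0.007 m and ((y of prism_1 in the frame of groove_1 between -0.006 and 0.006 m and x of prism_1 in the frame of groove_1 between -0.012 and 0.012 m) or (y of prism_2 in the frame of groove_1 between -0.006 and 0.006 m and x of prism_2 in the frame of groove_1 between -0.012 and 0.012 m) or (y of prism_3 in the frame of groove_1 between -0.006 and 0.006 m and x of prism_3 in the frame of groove_1 between -0.012 and 0.012 m)) and ((y of prism_1 in the frame of groove_2 between -0.006 and 0.006 m and x of prism_1 in the frame of groove_2 between -0.012 and 0.012 m) or (y of prism_2 in the frame of groove_2 between -0.006 and 0.006 m and x of prism_2 in the frame of groove_2 between -0.012 and 0.012 m) or (y of prism_3 in the frame of groove_2 between -0.006 and 0.006 m and x of prism_3 in the frame of groove_2 between -0.012 and 0.012 m)) and value of joint ejector_lever below 0.1 rad); the robot touches nothing.
It fails at once if a prism comes out of its mould anywhere but on the ejector ((z of prism_1 in the frame of mould_1 between 0.018 and 0.032 m and horizontal distance between prism_1 and mould_1 below 0.012 m and horizontal distance between prism_1 and ejector_nest above 0.06 m) or (z of prism_2 in the frame of mould_2 between 0.018 and 0.032 m and horizontal distance between prism_2 and mould_2 below 0.012 m and horizontal distance between prism_2 and ejector_nest above 0.06 m) or (z of prism_3 in the frame of mould_3 between 0.018 and 0.032 m and horizontal distance between prism_3 and mould_3 below 0.012 m and horizontal distance between prism_3 and ejector_nest above 0.06 m)).
It fails at once if a mould is tipped over (angle between any of mould_1, mould_2, mould_3's own z axis and vertical above 0.8 rad).
It fails at once if the hexagon key or the spanner is disturbed (distance of any of hexkey, spanner from where it was at the start of the episode above 0.04 m).
Of prism_1, prism_2, prism_3 only 2 to 3 are there at a start; the rules pass over those that are not, and their reading is None.
At some moment in a run one of mould_1, mould_2, mould_3 may be knocked a few centimetres aside while the robot is not near it.
It also fails if it takes over 210 s, if anything falls off the work surface, if the arm or the gripper's body presses on something with over 40 N, if the wrist force passes 120 N, or if a joint passes its speed limit or range.

## Working session

There is one attempt and no reset: what is moved stays moved. The work goes in short steps, Python scripts to look and compute and a tool call to move; the robot and the scene stay as the last step left them, time stands still between calls to the robot, and variables do not carry over. Pictures are saved under pics/ and viewed, and the job is handed in when it is done.

Besides the shell and the picture viewer there is one more tool, called after "Call:" by a JSON object that holds its "name" and its "arguments", one argument or row to a line. play_rows: Moves the arm, as the interface text tells. Its arguments: {"type":"object","properties":{"increments":{"type":"array"},"grip_force":{"type":"number"}},"required":["increments"]}

```bash
mkdir -p pics
cat > h.py <<'E'
import numpy as np,cv2
from plant import r
def snap(cam,name):
    c=r.get_calibration(cam); im=r.snapshot(cam); cv2.imwrite(f'pics/{name}.png',im[:,:,::-1]); 
    np.savez(f'pics/{name}.npz',**{k:np.array(v) for k,v in c.items()}); return im,c
def ray(name,u,v):
    c=np.load(f'pics/{name}.npz'); d=np.array([(u-c['cx'])/c['fx'],(v-c['cy'])/c['fy'],1.]); R=c['R'];return -R.T@c['t'],R.T@d
def atz(name,u,v,z):
    o,d=ray(name,u,v); return o+d*(z-o[2])/d[2]
def tri(*obs):
    A=np.zeros((3,3));b=np.zeros(3);rs=[ray(*o) for o in obs]
    for o,d in rs:
        d=d/np.linalg.norm(d);P=np.eye(3)-np.outer(d,d);A+=P;b+=P@o
    x=np.linalg.solve(A,b); return x,[np.linalg.norm(np.cross(x-o,d/np.linalg.norm(d))) for o,d in rs]
def proj(name,X):
    c=np.load(f'pics/{name}.npz'); p=c['R']@np.array(X)+c['t']; return p[0]/p[2]*c['fx']+c['cx'],p[1]/p[2]*c['fy']+c['cy']
def crop(name,x0,y0,x1,y1,s,out):
    im=cv2.imread(f'pics/{name}.png')[y0:y1,x0:x1]; cv2.imwrite(f'pics/{out}.png',cv2.resize(im,None,fx=s,fy=s,interpolation=cv2.INTER_CUBIC))
E
python3 - <<'E'
from h import *
print(r.get_state())
for c in ['scene','top','wrist']:
    im,k=snap(c,c+'0'); print(c,k)
E
```

```text
{'clock': 0.0, 'q': array([-1.11019528,  0.68997203, -0.19451305,  1.56635195,  0.15726981,
        0.90250115, -0.21514817]), 'qd': array([-0.00086887,  0.00249863, -0.00131023, -0.00123099, -0.00079459,
        0.0003329 ,  0.00038875]), 'joint_torque': array([-6.33138939e-05, -5.27564156e+01, -1.26669656e+00, -1.53433889e+01,
       -5.26343216e-02,  6.51455615e-03,  1.87068486e-04]), 'tool_pos': array([0.25850016, 0.56833353, 0.23791536]), 'eef_rot': array([ 8.40816142e-01,  5.41320021e-01, -7.43210467e-04,  5.45846053e-04]), 'contact_force': array([ 1.39830734,  0.42061828, -0.19567668]), 'moment': array([-0.00177455, -0.08683903, -0.02554832]), 'opening': 0.9997388965631693}
scene {'fx': 453.028260810423, 'fy': 453.028260810423, 'cx': 320.4026578455618, 'cy': 201.23595379412708, 'R': array([[ 0.43286503, -0.90145822, -0.0009754 ],
       [-0.69164796, -0.33142335, -0.64170216],
       [ 0.57814441,  0.27844506, -0.76695332]]), 't': array([-0.2400857 ,  0.42721489,  1.2120683 ])}
top {'fx': 412.831706548018, 'fy': 412.831706548018, 'cx': 310.4427011287503, 'cy': 200.3103460596164, 'R': array([[-0.10442433, -0.99451781, -0.00546646],
       [-0.97296732,  0.10329687, -0.20655348],
       [ 0.20598578, -0.01625052, -0.97842004]]), 't': array([0.05118142, 0.56296851, 1.15401239])}
wrist {'fx': 316.1787875383971, 'fy': 316.1787875383971, 'cx': 322.54413356172086, 'cy': 203.05402373921413, 'R': array([[ 0.41353209,  0.91048698, -0.00216191],
       [ 0.87009985, -0.39448715,  0.29547611],
       [ 0.26817431, -0.12406993, -0.95534768]]), 't': array([-0.62334547, -0.04084927,  0.39092427])}
```

View pics/scene0.png

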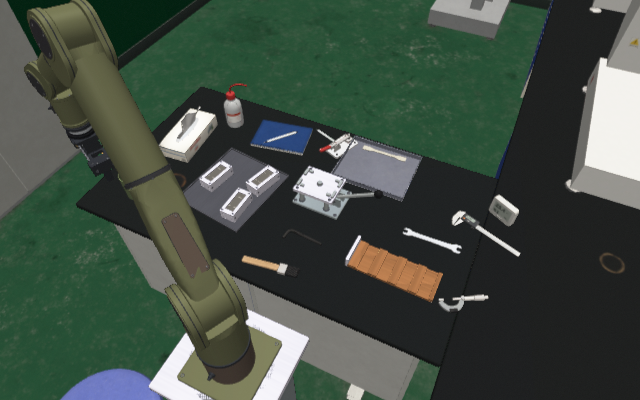

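View pics/top0.png

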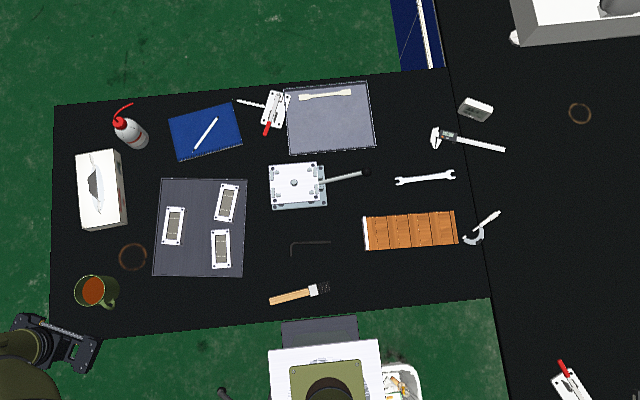

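View pics/wrist0.png

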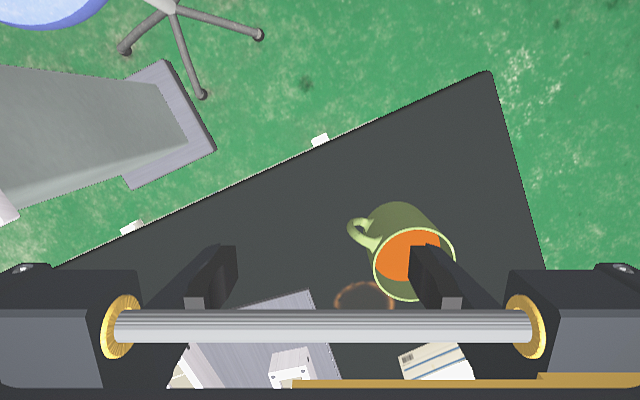

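Run:
```python
from h import *
crop('top0',145,150,345,290,4,'c1');crop('top0',260,140,480,260,3.6,'c2');crop('scene0',180,140,400,230,3.6,'c3');crop('scene0',270,150,450,310,4,'c4')
```

```text
(no output)
```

View pics/c1.png

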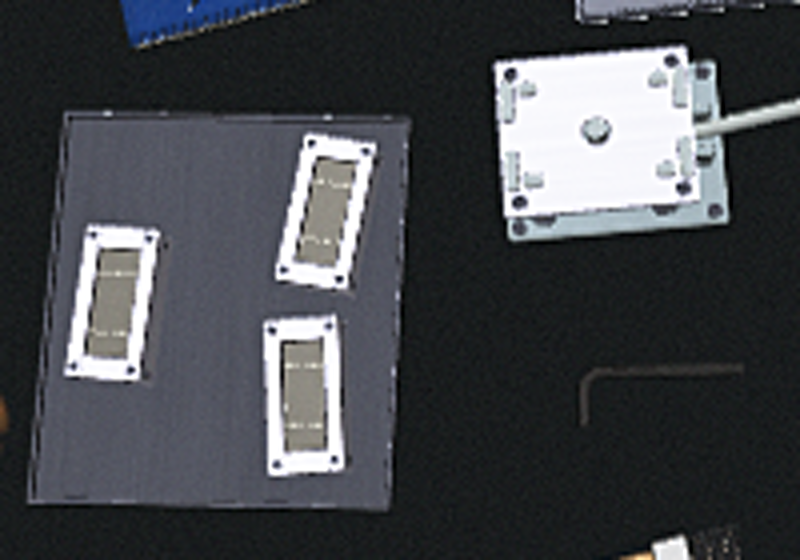

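View pics/c2.png

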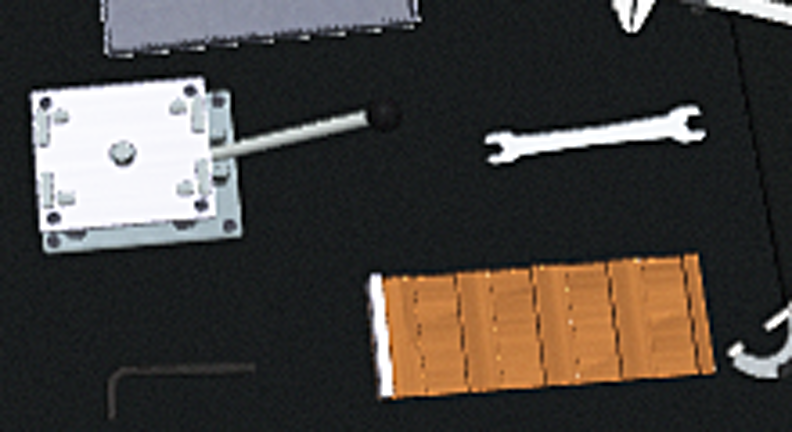

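View pics/c3.png

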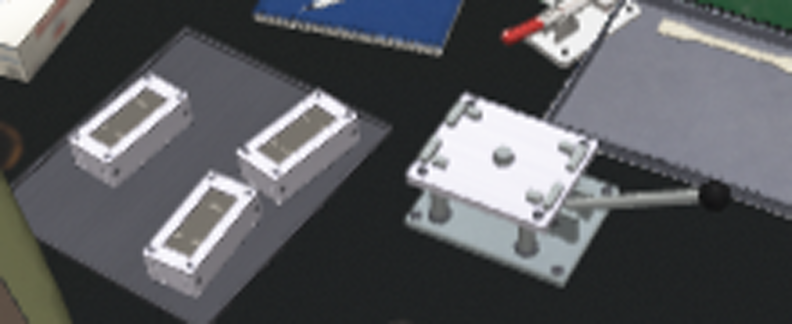

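View pics/c4.png

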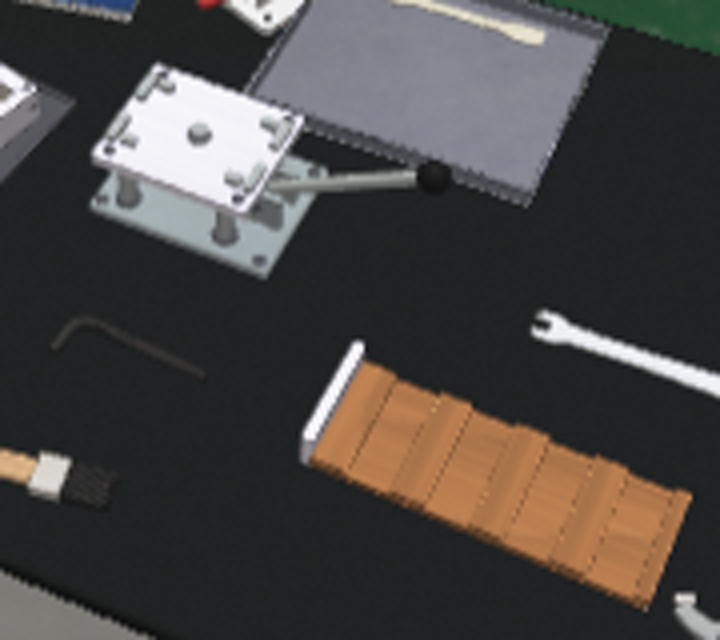

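```bash
cat >> h.py <<'E'
C={'c1':('top0',145,150,4),'c2':('top0',260,140,3.6),'c3':('scene0',180,140,3.6),'c4':('scene0',270,150,4)}
def cp(c,u,v):
    n,x,y,s=C[c]; return (n,x+(u+.5)/s-.5,y+(v+.5)/s-.5)
E
python3 - <<'E'
from h import *
np.set_printoptions(precision=4,suppress=True)
def quad(nm,a,ca,b,cb):
    P=[]
    for p,q in zip(a,b):
        x,e=tri(cp(ca,*p),cp(cb,*q)); P.append(x); print(nm,x,np.round(e,4)[0])
    P=np.array(P);print(nm,'mean',P.mean(0),'lens',[round(np.linalg.norm(P[i]-P[(i+1)%4]),4) for i in range(4)])
    return P
quad('A',[(88,225),(160,231),(139,381),(65,374)],'c1',[(152,73),(189,101),(110,158),(73,133)],'c3')
quad('B',[(307,133),(376,143),(348,289),(276,279)],'c1',[(319,90),(358,113),(277,170),(238,150)],'c3')
quad('C',[(264,319),(337,315),(345,470),(270,476)],'c1',[(211,170),(262,194),(192,265),(144,243)],'c3')
quad('T',[(495,63),(688,45),(700,203),(506,217)],'c1',[(158,63),(303,115),(240,212),(93,157)],'c4')
for nm,p,q in [('rod',cp('c1',597,128),cp('c4',199,131)),('knob',cp('c2',384,116),cp('c4',434,179)),('plate1',cp('c2',372,274),cp('c4',360,343)),('plate2',cp('c2',383,397),cp('c4',305,440)),('end1',cp('c2',697,254),cp('c4',690,495)),('end2',cp('c2',715,373),cp('c4',648,603))]:
    x,e=tri(p,q);print(nm,x,np.round(e,4)[0])
E
```

```text
A [0.5988 0.4196 0.0376] 0.0011
A [0.5902 0.3704 0.027 ] 0.0002
A [0.4763 0.383  0.0494] 0.0006
A [0.4877 0.4353 0.0491] 0.0018
A mean [0.5383 0.4021 0.0408] lens [np.float64(0.051), np.float64(0.1168), np.float64(0.0536), np.float64(0.1127)]
B [0.6512 0.2538 0.0381] 0.0006
B [0.6372 0.2017 0.0416] 0.0003
B [0.5261 0.2265 0.0576] 0.0003
B [0.5415 0.2811 0.0444] 0.0005
B mean [0.589  0.2408 0.0454] lens [np.float64(0.0541), np.float64(0.1149), np.float64(0.0583), np.float64(0.1132)]
C [0.5133 0.2938 0.038 ] 0.0004
C [0.513  0.24   0.0299] 0.0014
C [0.3963 0.2377 0.0553] 0.0001
C [0.3978 0.2904 0.0569] 0.0006
C mean [0.4551 0.2654 0.045 ] lens [np.float64(0.0544), np.float64(0.1194), np.float64(0.0527), np.float64(0.1171)]
T [0.6807 0.1045 0.0728] 0.0004
T [ 0.6769 -0.0371  0.0766] 0.0017
T [ 0.558  -0.0332  0.0749] 0.0015
T [0.5653 0.1072 0.0657] 0.0001
T mean [0.6202 0.0353 0.0725] lens [np.float64(0.1416), np.float64(0.119), np.float64(0.1409), np.float64(0.1157)]
rod [0.6217 0.0351 0.0766] 0.0008
knob [ 0.6163 -0.1721  0.124 ] 0.0001
plate1 [ 0.508  -0.1598  0.0319] 0.0006
plate2 [ 0.4067 -0.1561  0.0304] 0.001
end1 [ 0.4983 -0.4353  0.0142] 0.0004
end2 [ 0.398  -0.4329  0.0132] 0.0005
```

```bash
cat >> h.py <<'E'
from scipy.spatial.transform import Rotation as Ro
def Rphi(phi): # tool x at world angle phi, z down
    c,s=np.cos(phi),np.sin(phi); return np.array([[c,s,0],[s,-c,0],[0,0,-1.]])
def phi():
    R=Ro.from_quat(r.get_state()['eef_rot']).as_matrix(); return np.arctan2(R[1,0],R[0,0])
def plan(target,ph=None,n=8,hand=1.0,vias=None,pad=0):
    """rows to straight-line to target; ph in rad world angle of tool x"""
    s=r.get_state(); p=np.array(s['tool_pos']); R=Ro.from_quat(s['eef_rot']).as_matrix()
    p0=np.arctan2(R[1,0],R[0,0]); 
    if ph is None: ph=p0
    Rt=Rphi(ph); rv=(Ro.from_matrix(R.T@Rt)).as_rotvec()
    rows=[];target=np.array(target)
    mx=max(np.linalg.norm(target-p)/n*1000,0); 
    if mx>62 or np.abs(rv).max()/n>.187: print('TOO FAST',mx,rv/n)
    for i in range(n):
        f=1/n; Rc=R@Ro.from_rotvec(rv*i/n).as_matrix()
        d=Rc.T@(target-p)/n*1000
        rows.append([hand]+[round(float(x),1) for x in d]+[round(float(x),3) for x in rv/n])
    print('from',np.round(p,4),round(p0,4),'clock',round(s['clock'],2)); 
    for i in range(0,n,8): print(rows[i:i+8])
def st():
    s=r.get_state(); print('t',round(s['clock'],2),'p',np.round(s['tool_pos'],4),'phi',round(phi(),4),'F',np.round(s['contact_force'],1),'op',round(s['opening'],3))
E
python3 -c "
from h import *
plan([0.615,-0.172,0.25],-0.035,16)"
```

```text
from [0.2585 0.5685 0.2381] 1.1441 clock 0.15
[[1.0, -32.9, 39.4, -0.7, 0.0, 0.0, 0.074], [1.0, -29.9, 41.8, -0.7, 0.0, 0.0, 0.074], [1.0, -26.8, 43.8, -0.7, 0.0, 0.0, 0.074], [1.0, -23.5, 45.7, -0.7, 0.0, 0.0, 0.074], [1.0, -20.0, 47.3, -0.7, 0.0, 0.0, 0.074], [1.0, -16.5, 48.6, -0.7, 0.0, 0.0, 0.074], [1.0, -12.9, 49.7, -0.7, 0.0, 0.0, 0.074], [1.0, -9.2, 50.5, -0.7, 0.0, 0.0, 0.074]]
[[1.0, -5.4, 51.1, -0.7, 0.0, 0.0, 0.074], [1.0, -1.7, 51.3, -0.7, 0.0, 0.0, 0.074], [1.0, 2.1, 51.3, -0.7, 0.0, 0.0, 0.074], [1.0, 5.9, 51.0, -0.7, 0.0, 0.0, 0.074], [1.0, 9.6, 50.5, -0.7, 0.0, 0.0, 0.074], [1.0, 13.3, 49.6, -0.7, 0.0, 0.0, 0.074], [1.0, 16.9, 48.5, -0.7, 0.0, 0.0, 0.074], [1.0, 20.5, 47.1, -0.7, 0.0, 0.0, 0.074]]
```

Call:
{"name": "play_rows", "arguments": {
  "increments": [
    [1,-33,39,-1,0,0,0.074],
    [1,-30,42,-1,0,0,0.074],
    [1,-27,44,-1,0,0,0.074],
    [1,-23,46,-1,0,0,0.074],
    [1,-20,47,-1,0,0,0.074],
    [1,-16,49,-1,0,0,0.074],
    [1,-13,50,0,0,0,0.074],
    [1,-9,50,0,0,0,0.074]
  ]
}}

```text
clock: 1.15
tool_pos: [0.4371, 0.1906, 0.242]
eef_rot: [0.964, 0.268, -0.001, -0.001]
contact_force: [-0.7, 0.6, 0.3]
opening: 0.998
```

```bash
python3 -c "
from h import *
st();snap('wrist','w1')
plan([0.615,-0.172,0.25],-0.035,8)"
```

```text
t 1.15 p [0.4371 0.1906 0.242 ] phi 0.5417 F [-0.7  0.6  0.3] op 0.998
from [0.4401 0.1822 0.2419] 0.5284 clock 1.2
[[1.0, -3.4, 49.3, -0.8, 0.001, 0.0, 0.07], [1.0, 0.0, 49.4, -0.8, 0.001, 0.0, 0.07], [1.0, 3.5, 49.3, -0.9, 0.001, 0.0, 0.07], [1.0, 7.0, 48.9, -0.9, 0.001, 0.0, 0.07], [1.0, 10.4, 48.3, -0.9, 0.001, 0.0, 0.07], [1.0, 13.8, 47.4, -0.9, 0.001, 0.0, 0.07], [1.0, 17.1, 46.3, -1.0, 0.001, 0.0, 0.07], [1.0, 20.3, 45.0, -1.0, 0.001, 0.0, 0.07]]
```

View pics/w1.png

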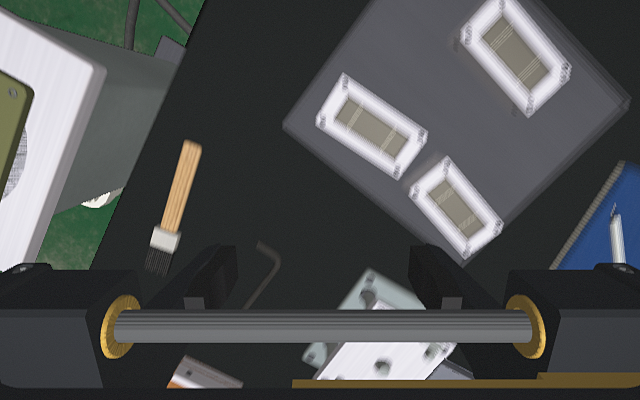

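Call:
{"name": "play_rows", "arguments": {
  "increments": [
    [1,-3,49,-1,0,0,0.07],
    [1,0,49,-1,0,0,0.07],
    [1,3,49,-1,0,0,0.07],
    [1,7,49,-1,0,0,0.07],
    [1,10,48,-1,0,0,0.07],
    [1,14,47,-1,0,0,0.07],
    [1,17,46,-1,0,0,0.07],
    [1,10,25,-1,0,0,0.07]
  ]
}}

```text
clock: 2.2
tool_pos: [0.606, -0.1595, 0.2498]
eef_rot: [1.0, -0.023, -0.001, 0.001]
contact_force: [0.1, 0.6, -0.5]
opening: 0.998
```

```bash
python3 -c "
from h import *
st();r.snapshot('top');r.snapshot('top');snap('wrist','w2');st()
plan([0.615,-0.172,0.22],-0.035,8)"
```

```text
t 2.2 p [ 0.606  -0.1595  0.2498] phi -0.045 F [ 0.1  0.6 -0.5] op 0.998
t 2.35 p [ 0.6054 -0.1576  0.2496] phi -0.0417 F [-0.8  1.  -0.2] op 1.004
from [ 0.6054 -0.1576  0.2496] -0.0417 clock 2.35
[[1.0, 1.3, 1.7, 3.7, 0.0, 0.0, -0.001], [1.0, 1.3, 1.7, 3.7, 0.0, 0.0, -0.001], [1.0, 1.3, 1.7, 3.7, 0.0, 0.0, -0.001], [1.0, 1.3, 1.7, 3.7, 0.0, 0.0, -0.001], [1.0, 1.3, 1.7, 3.7, 0.0, 0.0, -0.001], [1.0, 1.3, 1.8, 3.7, 0.0, 0.0, -0.001], [1.0, 1.3, 1.8, 3.7, 0.0, 0.0, -0.001], [1.0, 1.3, 1.8, 3.7, 0.0, 0.0, -0.001]]
```

View pics/w2.png

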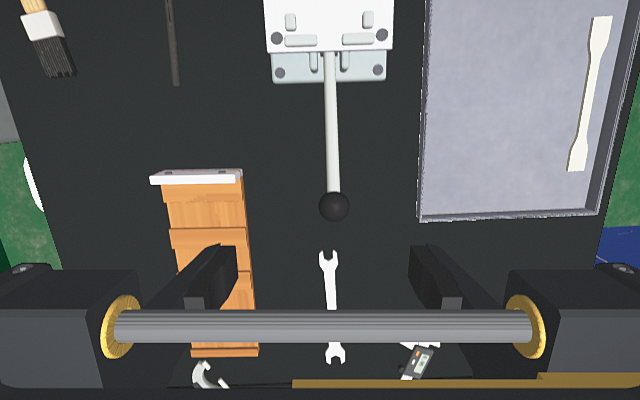

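```bash
python3 -c "
from h import *
print(tri(('w2',334,206),cp('c2',384,116),cp('c4',434,179)), atz('w2',334,206,.124))
print(proj('w2',[.6163,-.1721,.124]))
print('table corners near', atz('w2',266,49,.072),atz('w2',392,49,.072))
plan([0.616,-0.170,0.145],-0.035,8)"
```

```text
(array([ 0.61536167, -0.17208864,  0.12530914]), [np.float64(0.0005005786468963046), np.float64(0.0006530347840988374), np.float64(0.00024525587790121136)]) [ 0.61489043 -0.17255734  0.124     ]
(np.float64(335.5438423673649), np.float64(205.45202243933096))
table corners near [ 0.5580906  -0.03317839  0.072     ] [ 0.67515646 -0.03853962  0.072     ]
from [ 0.6054 -0.1576  0.2496] -0.0417 clock 2.35
[[1.0, 1.4, 1.5, 13.1, 0.0, 0.0, -0.001], [1.0, 1.4, 1.5, 13.1, 0.0, 0.0, -0.001], [1.0, 1.4, 1.5, 13.1, 0.0, 0.0, -0.001], [1.0, 1.4, 1.5, 13.1, 0.0, 0.0, -0.001], [1.0, 1.4, 1.5, 13.1, 0.0, 0.0, -0.001], [1.0, 1.4, 1.5, 13.1, 0.0, 0.0, -0.001], [1.0, 1.4, 1.5, 13.1, 0.0, 0.0, -0.001], [1.0, 1.4, 1.5, 13.1, 0.0, 0.0, -0.001]]
```

Call:
{"name": "play_rows", "arguments": {
  "increments": [
    [1,2,2,20,0,0,0],
    [1,2,2,20,0,0,0],
    [1,1.5,2,20,0,0,0],
    [1,1,2,20,0,0,0],
    [1,1,2,18,0,0,0],
    [1,1,2,16,0,0,0],
    [1,1,2,14,0,0,0],
    [1,0,0,10,0,0,0]
  ]
}}

```text
clock: 3.35
tool_pos: [0.6131, -0.1565, 0.107]
eef_rot: [1.0, -0.01, -0.002, -0.004]
contact_force: [-0.0, -0.4, -0.2]
opening: 1.002
```

```bash
python3 -c "
from h import *
st();plan([0.6153,-0.172,0.107],-0.04,2);snap('wrist','w3')"
```

```text
t 3.35 p [ 0.6131 -0.1565  0.107 ] phi -0.0202 F [-0.  -0.4 -0.2] op 1.002
from [ 0.6131 -0.1565  0.107 ] -0.0202 clock 3.35
[[1.0, 1.3, 7.7, -0.1, -0.004, 0.003, 0.01], [1.0, 1.3, 7.7, -0.1, -0.004, 0.003, 0.01]]
```

View pics/w3.png

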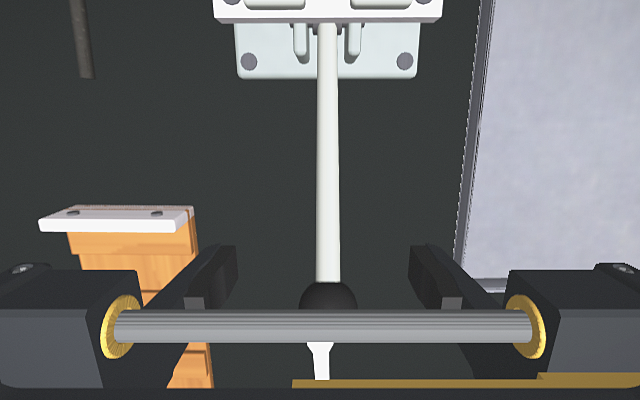

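Call:
{"name": "play_rows", "arguments": {
  "increments": [
    [1,1,8,0,0,0,0.01],
    [1,1,8,0,0,0,0.01],
    [0.2,0,0,0,0,0,0],
    [0.2,0,0,0,0,0,0],
    [0.2,0,0,0,0,0,0],
    [0.2,0,0,0,0,0,0],
    [0.2,0,0,0,0,0,0],
    [0.2,0,0,0,0,0,0]
  ],
  "grip_force": 25
}}

```text
clock: 4.4
tool_pos: [0.6151, -0.1739, 0.1073]
eef_rot: [1.0, -0.021, -0.002, -0.004]
contact_force: [0.1, -0.2, 0.4]
opening: 0.342
```

```bash
python3 -c "
from h import *
st();snap('wrist','w4')"
```

```text
t 4.4 p [ 0.6151 -0.1739  0.1073] phi -0.0418 F [ 0.1 -0.2  0.4] op 0.342
```

View pics/w4.png

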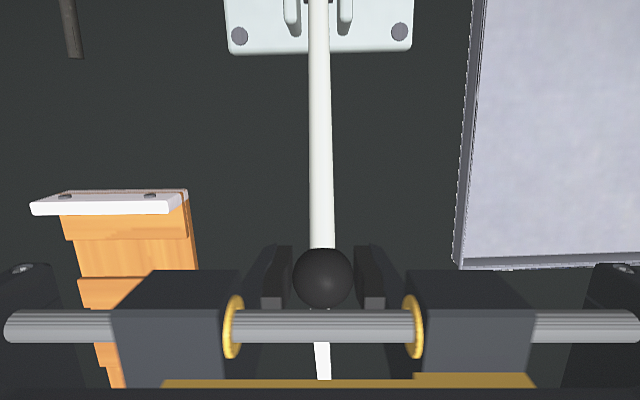

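Call:
{"name": "play_rows", "arguments": {
  "increments": [
    [0,0,0,0,0,0,0],
    [0,0,0,0,0,0,0],
    [0,0,-4,-5,0,0,0],
    [0,0,-4,-6,0,0,0],
    [0,0,-4.5,-6,0,0,0],
    [0,0,-4.5,-6,0,0,0],
    [0,0,-4.5,-6,0,0,0],
    [0,0,0,0,0,0,0]
  ]
}}

```text
clock: 5.45
tool_pos: [0.6155, -0.1534, 0.1346]
eef_rot: [1.0, -0.021, -0.003, -0.002]
contact_force: [2.4, -1.2, -5.3]
opening: 0.295
```

```bash
python3 -c "
from h import *
st()"
```

```text
t 5.45 p [ 0.6155 -0.1534  0.1346] phi -0.0421 F [ 2.4 -1.2 -5.3] op 0.295
```

Call:
{"name": "play_rows", "arguments": {
  "increments": [
    [0,0,-2,-4,0,0,0],
    [0,0,-2,-4,0,0,0],
    [0,0,0,0,0,0,0],
    [0.8,0,0,0,0,0,0],
    [0.8,0,0,0,0,0,0],
    [0.8,0,0,-3,0,0,0],
    [0.8,0,0,-20,0,0,0],
    [0.8,0,0,-40,0,0,0]
  ]
}}

```text
clock: 6.45
tool_pos: [0.6141, -0.1498, 0.2008]
eef_rot: [1.0, -0.021, -0.006, -0.001]
contact_force: [0.0, -0.7, 0.1]
opening: 0.801
```

```bash
python3 -c "
from h import *
st();r.snapshot('top');r.snapshot('top');snap('wrist','w5');snap('scene','s5');st();plan([0.45,0.20,0.28],np.pi/2,16)"
```

```text
t 6.45 p [ 0.6141 -0.1498  0.2008] phi -0.042 F [ 0.  -0.7  0.1] op 0.801
t 6.65 p [ 0.6156 -0.1503  0.2019] phi -0.0422 F [-1.1 -0.3 -1.4] op 0.798
from [ 0.6156 -0.1503  0.2019] -0.0422 clock 6.65
[[1.0, -11.3, -21.4, -4.8, -0.0, 0.0, -0.101], [1.0, -9.1, -22.5, -4.8, -0.0, 0.0, -0.101], [1.0, -6.8, -23.3, -4.8, -0.0, 0.0, -0.101], [1.0, -4.4, -23.8, -4.8, -0.0, 0.0, -0.101], [1.0, -2.0, -24.2, -4.8, -0.0, 0.0, -0.101], [1.0, 0.5, -24.2, -4.8, -0.0, 0.0, -0.101], [1.0, 2.9, -24.1, -4.8, -0.0, 0.0, -0.101], [1.0, 5.3, -23.6, -4.8, -0.0, 0.0, -0.101]]
[[1.0, 7.7, -23.0, -4.9, -0.0, 0.0, -0.101], [1.0, 9.9, -22.1, -4.9, -0.0, 0.0, -0.101], [1.0, 12.1, -21.0, -4.9, -0.0, 0.0, -0.101], [1.0, 14.2, -19.6, -4.9, -0.0, 0.0, -0.101], [1.0, 16.1, -18.1, -4.9, -0.0, 0.0, -0.101], [1.0, 17.8, -16.4, -4.9, -0.0, 0.0, -0.101], [1.0, 19.4, -14.5, -4.9, -0.0, 0.0, -0.101], [1.0, 20.7, -12.5, -4.9, -0.0, 0.0, -0.101]]
```

View pics/w5.png

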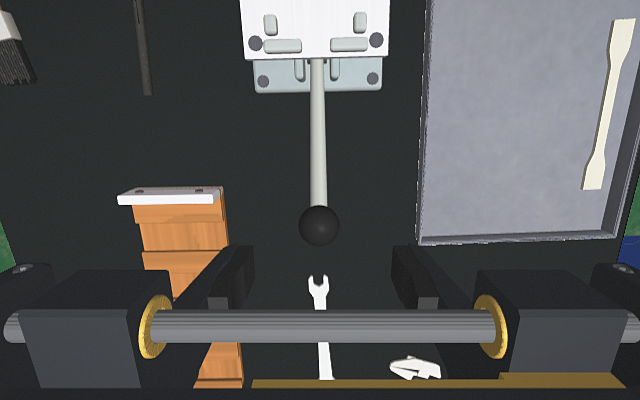

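```bash
python3 -c "
from h import *
print(atz('w5',318,226,.152), atz('w5',241,56,.072),atz('w5',390,54,.072))
plan([0.52,0.18,0.29],-0.042,8)"
```

```text
[ 0.61438836 -0.15286819  0.152     ] [ 0.55630439 -0.03406734  0.072     ] [ 0.67690177 -0.03765966  0.072     ]
from [ 0.6156 -0.1503  0.2019] -0.0422 clock 6.65
[[1.0, -13.8, -40.8, -10.8, -0.0, 0.001, -0.0], [1.0, -13.8, -40.8, -10.9, -0.0, 0.001, -0.0], [1.0, -13.7, -40.8, -10.9, -0.0, 0.001, -0.0], [1.0, -13.7, -40.8, -10.9, -0.0, 0.001, -0.0], [1.0, -13.7, -40.8, -10.9, -0.0, 0.001, -0.0], [1.0, -13.7, -40.8, -10.9, -0.0, 0.001, -0.0], [1.0, -13.7, -40.8, -11.0, -0.0, 0.001, -0.0], [1.0, -13.7, -40.8, -11.0, -0.0, 0.001, -0.0]]
```

Call:
{"name": "play_rows", "arguments": {
  "increments": [
    [1,-14,-40,-16,0,0,0],
    [1,-14,-41,-14,0,0,0],
    [1,-14,-41,-11,0,0,0],
    [1,-14,-41,-11,0,0,0],
    [1,-14,-41,-11,0,0,0],
    [1,-14,-41,-11,0,0,0],
    [1,-14,-41,-8,0,0,0],
    [1,-10,-30,-6,0,0,0]
  ]
}}

```text
clock: 7.65
tool_pos: [0.5133, 0.177, 0.2853]
eef_rot: [1.0, -0.024, -0.013, 0.001]
contact_force: [-0.1, -0.1, 0.7]
opening: 1.002
```

```bash
python3 -c "
from h import *
st();snap('scene','s6');snap('scene','s6');snap('top','t6');snap('wrist','w6');st()"
```

```text
t 7.65 p [0.5133 0.177  0.2853] phi -0.0471 F [-0.1 -0.1  0.7] op 1.002
t 7.85 p [0.5144 0.1746 0.2853] phi -0.0483 F [ 0.1 -0.4 -0.3] op 1.005
```

View pics/w6.png

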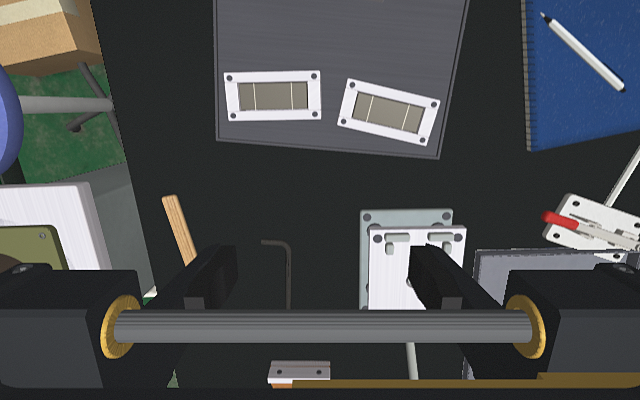

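```bash
python3 -c "
from h import *
crop('w6',210,60,450,160,3.3,'c6')"
```

```text
(no output)
```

View pics/c6.png

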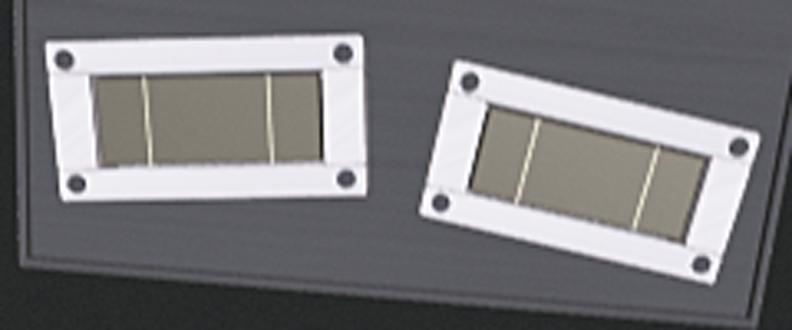

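```bash
cat >> h.py <<'E'
C['c6']=('w6',210,60,3.3)
def mould(c,pts,z=.041):
    P=np.array([atz(*cp(c,*p),z)[:2] for p in pts]); m=P.mean(0)
    L=[np.linalg.norm(P[i]-P[(i+1)%4]) for i in range(4)]
    # long direction: 0->1 and 3->2
    d=(P[1]-P[0])+(P[2]-P[3]); print('centre',np.round(m,4),'ang',round(np.arctan2(d[1],d[0]),4),'sides',np.round(L,4)); return m
E
python3 -c "
from h import *
mould('c6',[(65,60),(343,53),(346,178),(77,183)])
mould('c6',[(469,82),(739,147),(701,264),(440,203)])
plan([0.46,0.263,0.13],np.pi/2+.026,16)
"
```

```text
centre [0.4521 0.2656] ang -0.0247 sides [0.0978 0.0419 0.0978 0.0417]
centre [0.587  0.2406] ang -0.2664 sides [0.0985 0.042  0.0982 0.0421]
from [0.5144 0.1746 0.2853] -0.0483 clock 7.85
[[1.0, -3.4, -5.4, 9.8, -0.001, 0.001, -0.103], [1.0, -2.9, -5.7, 9.8, -0.001, 0.001, -0.103], [1.0, -2.3, -6.0, 9.8, -0.001, 0.001, -0.103], [1.0, -1.7, -6.2, 9.7, -0.001, 0.001, -0.103], [1.0, -1.0, -6.4, 9.7, -0.001, 0.001, -0.103], [1.0, -0.4, -6.4, 9.7, -0.001, 0.001, -0.103], [1.0, 0.3, -6.5, 9.7, -0.001, 0.001, -0.103], [1.0, 0.9, -6.4, 9.7, -0.001, 0.001, -0.103]]
[[1.0, 1.6, -6.3, 9.7, -0.001, 0.001, -0.103], [1.0, 2.2, -6.1, 9.7, -0.001, 0.001, -0.103], [1.0, 2.8, -5.9, 9.7, -0.001, 0.001, -0.103], [1.0, 3.4, -5.6, 9.7, -0.001, 0.001, -0.103], [1.0, 3.9, -5.2, 9.7, -0.001, 0.001, -0.103], [1.0, 4.4, -4.8, 9.7, -0.001, 0.001, -0.103], [1.0, 4.9, -4.3, 9.7, -0.001, 0.001, -0.103], [1.0, 5.3, -3.8, 9.7, -0.001, 0.001, -0.103]]
```

Call:
{"name": "play_rows", "arguments": {
  "increments": [
    [1,-6,-9,10,0,0,-0.18],
    [1,-5,-10,10,0,0,-0.18],
    [1,-3,-11,12,0,0,-0.18],
    [1,-1,-11,12,0,0,-0.18],
    [1,1,-11,12,0,0,-0.18],
    [1,3,-11,12,0,0,-0.18],
    [1,5,-10,12,0,0,-0.18],
    [1,6,-8,12,0,0,-0.18]
  ]
}}

```text
clock: 8.85
tool_pos: [0.4664, 0.2287, 0.1867]
eef_rot: [0.761, 0.648, -0.016, -0.004]
contact_force: [1.3, 0.3, -0.3]
opening: 0.995
```

```bash
python3 -c "
from h import *
st();
plan([0.4521,.2656,0.1],1.546,8)
"
```

```text
t 8.85 p [0.4664 0.2287 0.1867] phi 1.4113 F [ 1.3  0.3 -0.3] op 0.995
from [0.4664 0.2287 0.1867] 1.4113 clock 8.85
[[1.0, 4.5, -2.2, 10.8, -0.003, 0.002, -0.017], [1.0, 4.5, -2.2, 10.8, -0.003, 0.002, -0.017], [1.0, 4.5, -2.1, 10.8, -0.003, 0.002, -0.017], [1.0, 4.5, -2.1, 10.8, -0.003, 0.002, -0.017], [1.0, 4.5, -2.1, 10.8, -0.003, 0.002, -0.017], [1.0, 4.5, -2.0, 10.8, -0.003, 0.002, -0.017], [1.0, 4.6, -2.0, 10.8, -0.003, 0.002, -0.017], [1.0, 4.6, -1.9, 10.8, -0.003, 0.002, -0.017]]
```

Call:
{"name": "play_rows", "arguments": {
  "increments": [
    [1,12,-6,25,-0.012,0.008,-0.05],
    [1,12,-6,25,-0.012,0.008,-0.05],
    [1,12,-5,20,-0.003,0.002,-0.04],
    [1,0,0,12,0,0,0],
    [1,0,0,0,0,0,0],
    [1,0,0,0,0,0,0],
    [1,0,0,0,0,0,0],
    [1,0,0,0,0,0,0]
  ]
}}

```text
clock: 9.85
tool_pos: [0.4568, 0.2534, 0.1003]
eef_rot: [0.719, 0.695, -0.003, 0.003]
contact_force: [0.6, 0.4, 0.3]
opening: 1.002
```

```bash
python3 -c "
from h import *
st();snap('wrist','w7')
plan([0.4521,.2656,0.07],1.546,1)
"
```

```text
t 9.85 p [0.4568 0.2534 0.1003] phi 1.538 F [0.6 0.4 0.3] op 1.002
from [0.4568 0.2534 0.1003] 1.538 clock 9.9
[[1.0, 12.3, -5.1, 30.2, -0.0, 0.008, -0.008]]
```

View pics/w7.png

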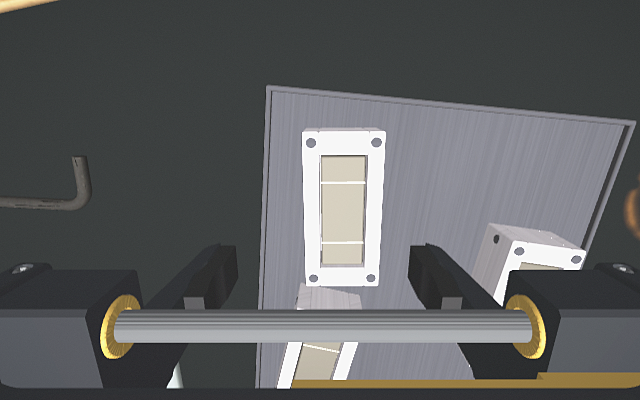

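```bash
cat >> h.py <<'E'
def mm(name,pts,z=.041):
    C['_']=(name,0,0,1); return mould('_',pts,z)
E
python3 -c "
from h import *
mm('w7',[(314,278),(311.5,143),(377,143),(370.5,278)])
plan([0.4521,.2656,0.07],1.546,1)
"
```

```text
centre [0.4522 0.2668] ang 3.1144 sides [0.098  0.042  0.0978 0.0414]
from [0.4568 0.2534 0.1003] 1.538 clock 9.9
[[1.0, 12.3, -5.1, 30.2, -0.0, 0.008, -0.008]]
```

Call:
{"name": "play_rows", "arguments": {
  "increments": [
    [1,7,-3,15,0,0.008,-0.006],
    [1,6.5,-2,15,0,0,0],
    [1,0,0,15,0,0,0],
    [1,0,0,15,0,0,0],
    [1,0,0,12,0,0,0],
    [1,0,0,10,0,0,0],
    [1,0,0,5,0,0,0],
    [1,0,0,0,0,0,0]
  ]
}}

```text
clock: 10.9
tool_pos: [0.4531, 0.2674, 0.0088]
eef_rot: [0.717, 0.697, 0.001, 0.001]
contact_force: [-0.3, -0.4, -0.0]
opening: 1.0
```

```bash
python3 -c "
from h import *
st();
plan([0.4522,.2667,0.013],1.544,1)
"
```

```text
t 10.9 p [0.4531 0.2674 0.0088] phi 1.5435 F [-0.3 -0.4 -0. ] op 1.0
from [0.4531 0.2674 0.0088] 1.5435 clock 10.9
[[1.0, -0.8, -0.9, -4.2, 0.002, 0.0, -0.001]]
```

Call:
{"name": "play_rows", "arguments": {
  "increments": [
    [1,-1,-1,-4,0,0,0],
    [0.4,0,0,0,0,0,0],
    [0.3,0,0,0,0,0,0],
    [0.3,0,0,0,0,0,0],
    [0.3,0,0,0,0,0,0],
    [0.3,0,0,0,0,0,0],
    [0.3,0,0,0,0,0,0],
    [0.3,0,0,-10,0,0,0]
  ],
  "grip_force": 50
}}

```text
clock: 11.9
tool_pos: [0.452, 0.2662, 0.0239]
eef_rot: [0.717, 0.697, 0.0, 0.001]
contact_force: [0.4, -1.9, -5.4]
opening: 0.611
```

```bash
python3 -c "
from h import *
st();
plan([0.54,.15,0.2],-0.042+.8,8,0.3)
"
```

```text
t 11.9 p [0.452  0.2662 0.0239] phi 1.5432 F [ 0.4 -1.9 -5.4] op 0.611
from [0.452  0.2662 0.0239] 1.5432 clock 11.9
[[0.3, -14.2, 11.4, -22.0, 0.0, -0.0, 0.098], [0.3, -13.0, 12.8, -22.0, 0.0, -0.0, 0.098], [0.3, -11.7, 14.0, -22.0, 0.0, -0.0, 0.098], [0.3, -10.3, 15.1, -22.0, 0.0, -0.0, 0.098], [0.3, -8.8, 16.0, -22.0, 0.0, -0.0, 0.098], [0.3, -7.2, 16.8, -22.0, 0.0, -0.0, 0.098], [0.3, -5.5, 17.4, -22.0, 0.0, -0.0, 0.098], [0.3, -3.8, 17.8, -22.0, 0.0, -0.0, 0.098]]
```

Call:
{"name": "play_rows", "arguments": {
  "increments": [
    [0.3,0,0,-40,0,0,0],
    [0.3,0,0,-50,0,0,0.1],
    [0.3,-15,14,-40,0,0,0.17],
    [0.3,-14,16,-25,0,0,0.17],
    [0.3,-12,20,-10,0,0,0.17],
    [0.3,-9,22,0,0,0,0.17],
    [0.3,-6,24,0,0,0,0.17],
    [0.3,-3,25,0,0,0,0.17]
  ]
}}

```text
clock: 12.9
tool_pos: [0.5177, 0.1434, 0.1956]
eef_rot: [0.981, 0.195, -0.004, -0.0]
contact_force: [0.2, -0.4, -5.4]
opening: 0.609
```

```bash
python3 -c "
from h import *
st();
plan([0.6197,.035,0.15],-0.04,8,0.3)
"
```

```text
t 12.9 p [0.5177 0.1434 0.1956] phi 0.3933 F [ 0.2 -0.4 -5.4] op 0.609
from [0.5177 0.1434 0.1956] 0.3933 clock 12.9
[[0.3, 6.6, 17.4, 5.6, -0.0, 0.001, 0.054], [0.3, 7.6, 17.0, 5.6, -0.0, 0.001, 0.054], [0.3, 8.5, 16.6, 5.6, -0.0, 0.001, 0.054], [0.3, 9.3, 16.1, 5.6, -0.0, 0.001, 0.054], [0.3, 10.2, 15.6, 5.6, -0.0, 0.001, 0.054], [0.3, 11.0, 15.0, 5.7, -0.0, 0.001, 0.054], [0.3, 11.8, 14.4, 5.7, -0.0, 0.001, 0.054], [0.3, 12.6, 13.7, 5.7, -0.0, 0.001, 0.054]]
```

Call:
{"name": "play_rows", "arguments": {
  "increments": [
    [0.3,8,20,4,0,0,0.06],
    [0.3,9,20,4,0,0,0.06],
    [0.3,10,20,4,0,0,0.06],
    [0.3,11,19,5,0,0,0.06],
    [0.3,12,18,6,0,0,0.06],
    [0.3,13,17,8,0,0.004,0.06],
    [0.3,13,12,8,0,0.004,0.06],
    [0.3,0,0,0,0,0,0]
  ]
}}

```text
clock: 13.9
tool_pos: [0.6244, 0.0268, 0.1512]
eef_rot: [1.0, -0.025, -0.001, 0.001]
contact_force: [-0.6, 0.8, -5.4]
opening: 0.611
```

```bash
python3 -c "
from h import *
st();
snap('scene','s8');snap('wrist','w8');snap('top','t8');st()
plan([0.6197,.035,0.12],-0.04,2,0.3)
crop('s8',270,100,400,230,4.5,'c8');crop('t8',260,130,400,230,5,'c9')
"
```

```text
t 13.9 p [0.6244 0.0268 0.1512] phi -0.0506 F [-0.6  0.8 -5.4] op 0.611
t 14.05 p [0.6234 0.0295 0.1521] phi -0.0463 F [ 0.5  0.6 -5.4] op 0.609
from [0.6234 0.0295 0.1521] -0.0463 clock 14.05
[[0.3, -1.9, -2.6, 16.1, -0.0, 0.001, -0.003], [0.3, -1.9, -2.6, 16.1, -0.0, 0.001, -0.003]]
```

View pics/w8.png

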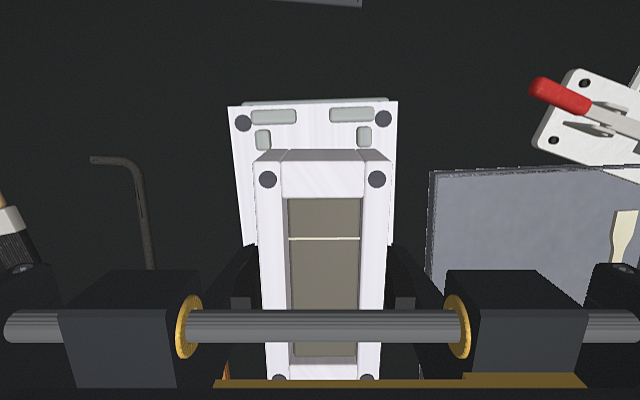

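View pics/c8.png

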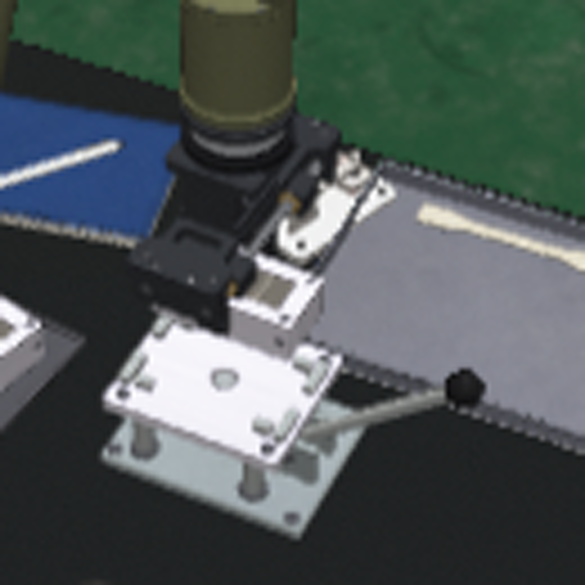

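View pics/c9.png

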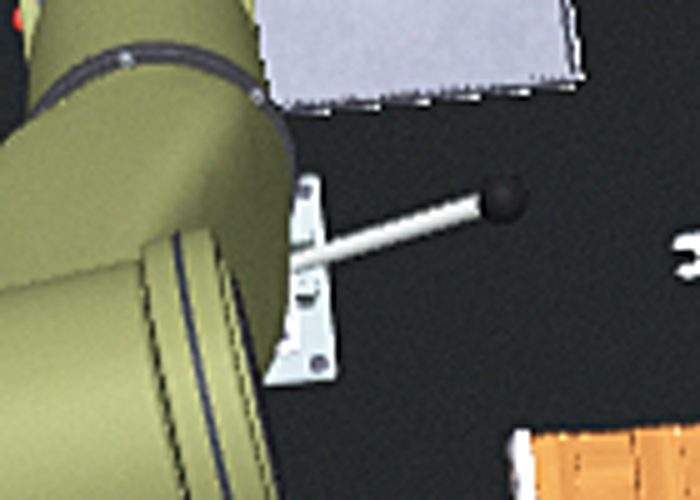

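```bash
python3 -c "
from h import *
crop('w8',210,90,410,200,4,'c10')
z=.1806
m=mm('w8',[(281,381),(268,180),(377,180),(366,380)],z)
"
```

```text
centre [0.6236 0.0287] ang 1.527 sides [0.0966 0.0413 0.0959 0.0399]
```

View pics/c10.png

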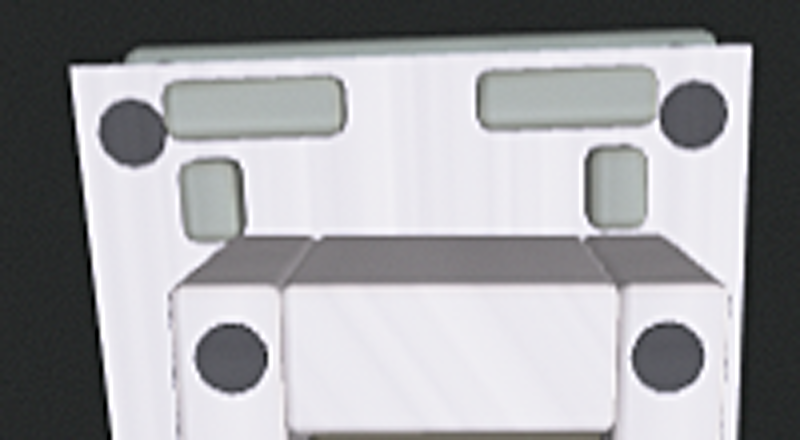

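```bash
python3 -c "
from h import *
C['c10']=('w8',210,90,4)
def a(u,v,z): return np.round(atz(*cp('c10',u,v),z)[:2],4)
print('tablecorn',a(70,67,.072),a(752,45,.072))
print('screws',a(132,132,.072),a(694,114,.072))
for z in(.0725,.0825): print('side',z,a(243,200,z),a(587,188,z))
for z in(.0725,.0825): print('end',z,a(167,137,z),a(343,135,z),a(480,131,z),a(655,126,z))
"
```

```text
tablecorn [0.5615 0.1062] [0.6777 0.1042]
screws [0.5708 0.095 ] [0.668  0.0933]
side 0.0725 [0.589  0.0825] [0.6493 0.0817]
side 0.0825 [0.5907 0.0835] [0.6483 0.0827]
end 0.0725 [0.5769 0.0939] [0.6073 0.0928] [0.631  0.0923] [0.6612 0.0917]
end 0.0825 [0.5791 0.0943] [0.6082 0.0932] [0.6309 0.0928] [0.6597 0.0922]
```

```bash
python3 -c "
from h import *
plan([0.6182,.0352,0.108],-0.02,3,0.3)
"
```

```text
from [0.6234 0.0295 0.1521] -0.0463 clock 14.05
[[0.3, -1.8, -1.8, 14.7, -0.0, 0.001, -0.009], [0.3, -1.8, -1.8, 14.7, -0.0, 0.001, -0.009], [0.3, -1.8, -1.8, 14.7, -0.0, 0.001, -0.009]]
```

Call:
{"name": "play_rows", "arguments": {
  "increments": [
    [0.3,-3,-4,15,0,0,-0.013],
    [0.3,-3,-2,15,0,0,-0.013],
    [0.3,0,0,14,0,0,0],
    [0.3,0,0,0,0,0,0],
    [0.3,0,0,0,0,0,0],
    [0.3,0,0,0,0,0,0],
    [0.3,0,0,0,0,0,0],
    [0.3,0,0,0,0,0,0]
  ]
}}

```text
clock: 15.05
tool_pos: [0.6165, 0.0405, 0.1069]
eef_rot: [1.0, -0.007, -0.001, -0.002]
contact_force: [-0.2, 0.8, -4.5]
opening: 0.609
```

```bash
python3 -c "
from h import *
st();snap('wrist','w11')
plan([0.6182,.0352,0.108],-0.02,1,0.3)
crop('w11',190,100,430,240,3.3,'c11')
"
```

```text
t 15.05 p [0.6165 0.0405 0.1069] phi -0.0132 F [-0.2  0.8 -4.5] op 0.609
from [0.6165 0.0405 0.1069] -0.0131 clock 15.1
[[0.3, 1.8, 5.3, -1.2, -0.004, 0.002, 0.007]]
```

View pics/c11.png

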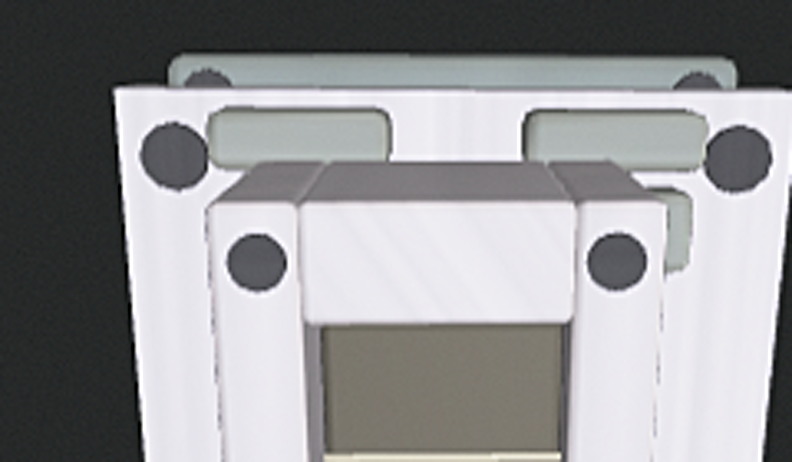

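Call:
{"name": "play_rows", "arguments": {
  "increments": [
    [0.3,2,5.5,0,0,0,0.006],
    [0.3,0,0,0,0,0,0],
    [0.3,0,0,0,0,0,0],
    [0.3,0,0,0,0,0,0],
    [0.3,0,0,0,0,0,0],
    [0.3,0,0,0,0,0,0],
    [0.3,0,0,0,0,0,0],
    [0.3,0,0,0,0,0,0]
  ]
}}

```text
clock: 16.1
tool_pos: [0.6186, 0.0346, 0.1069]
eef_rot: [1.0, -0.01, -0.001, -0.002]
contact_force: [0.2, -0.1, -5.1]
opening: 0.611
```

```bash
python3 -c "
from h import *
st();snap('wrist','w12')
plan([0.6182,.0352,0.082],-0.02,1,0.3)
crop('w12',190,100,430,240,3.3,'c12')
"
```

```text
t 16.1 p [0.6186 0.0346 0.1069] phi -0.0197 F [ 0.2 -0.1 -5.1] op 0.611
from [0.6186 0.0345 0.1069] -0.0197 clock 16.15
[[0.3, -0.4, -0.6, 24.9, -0.004, 0.002, 0.0]]
```

View pics/c12.png

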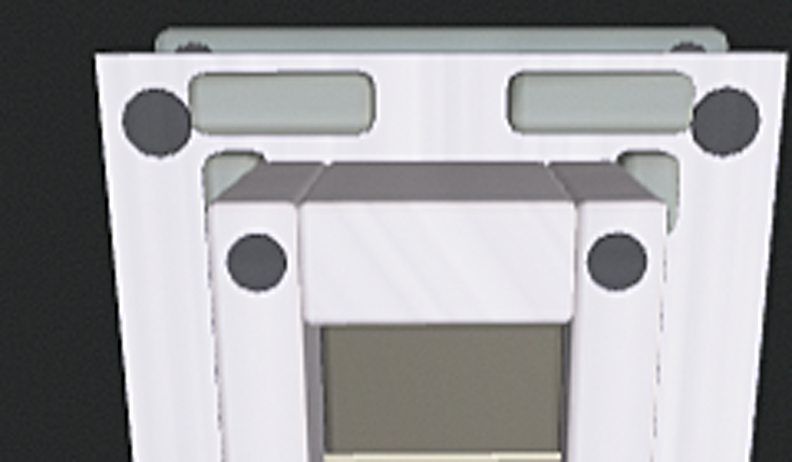

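Call:
{"name": "play_rows", "arguments": {
  "increments": [
    [0.3,0,-0.5,6,0,0,0],
    [0.3,0,0,6,0,0,0],
    [0.3,0,0,5,0,0,0],
    [0.3,0,0,4,0,0,0],
    [0.3,0,0,2,0,0,0],
    [0.3,0,0,0,0,0,0],
    [0.3,0,0,0,0,0,0],
    [0.3,0,0,0,0,0,0]
  ]
}}

```text
clock: 17.15
tool_pos: [0.6186, 0.0353, 0.0838]
eef_rot: [1.0, -0.01, -0.001, -0.002]
contact_force: [-0.4, 0.3, -2.3]
opening: 0.611
```

```bash
python3 -c "
from h import *
st();snap('wrist','w13')
plan([0.6182,.0352,0.0815],-0.02,1,0.3)
crop('w13',190,100,430,240,3.3,'c13')
"
```

```text
t 17.15 p [0.6186 0.0353 0.0838] phi -0.0197 F [-0.4  0.3 -2.3] op 0.611
from [0.6186 0.0352 0.0838] -0.0197 clock 17.2
[[0.3, -0.4, 0.0, 2.3, -0.004, 0.002, 0.0]]
```

View pics/c13.png

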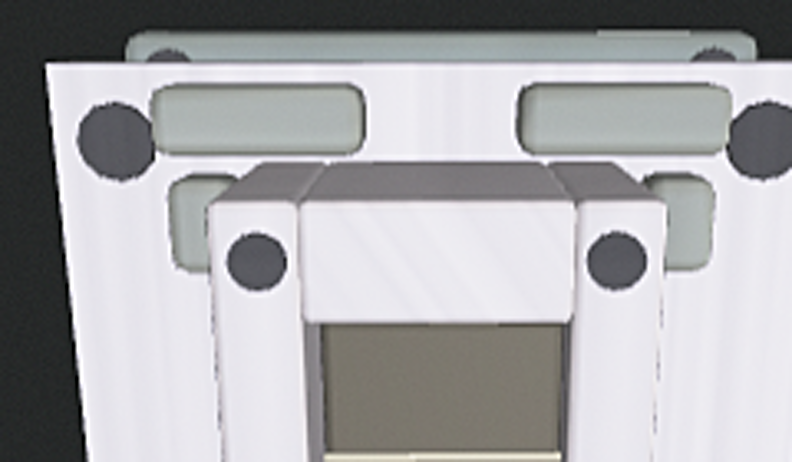

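Call:
{"name": "play_rows", "arguments": {
  "increments": [
    [0.3,0,0,2,0,0,0],
    [0.3,0,0,1,0,0,0],
    [0.8,0,0,0,0,0,0],
    [0.8,0,0,0,0,0,0],
    [0.8,0,0,0,0,0,0],
    [0.8,0,0,-20,0,0,0],
    [0.8,0,0,-40,0,0,0],
    [0.8,0,10,-40,0,0,0]
  ]
}}

```text
clock: 18.2
tool_pos: [0.6186, 0.0258, 0.1862]
eef_rot: [1.0, -0.009, -0.001, -0.003]
contact_force: [1.3, -0.2, -0.5]
opening: 0.803
```

```bash
python3 -c "
from h import *
st();snap('wrist','w14')
plan([0.6145,-.155,0.2],-0.02,8,0.8)
"
```

```text
t 18.2 p [0.6186 0.0258 0.1862] phi -0.0181 F [ 1.3 -0.2 -0.5] op 0.803
from [0.6219 0.0228 0.1919] -0.0215 clock 18.25
[[0.8, -0.4, 22.2, -1.1, -0.0, -0.001, -0.0], [0.8, -0.4, 22.2, -1.1, -0.0, -0.001, -0.0], [0.8, -0.5, 22.2, -1.1, -0.0, -0.001, -0.0], [0.8, -0.5, 22.2, -1.1, -0.0, -0.001, -0.0], [0.8, -0.5, 22.2, -1.1, -0.0, -0.001, -0.0], [0.8, -0.5, 22.2, -1.0, -0.0, -0.001, -0.0], [0.8, -0.5, 22.2, -1.0, -0.0, -0.001, -0.0], [0.8, -0.5, 22.2, -1.0, -0.0, -0.001, -0.0]]
```

View pics/w14.png

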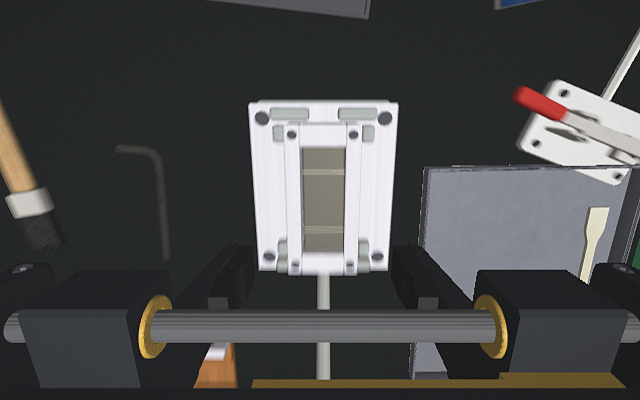

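Call:
{"name": "play_rows", "arguments": {
  "increments": [
    [0.8,0,27,0,0,0,0],
    [0.8,0,30,0,0,0,0],
    [0.8,-1,30,0,0,0,0],
    [0.8,-1,30,0,0,0,0],
    [0.8,-1,25,0,0,0,0],
    [0.8,-1,18,4,0,0,0],
    [0.8,0,10,12,0,0,0],
    [0.8,0,0,14,0,0,0]
  ]
}}

```text
clock: 19.25
tool_pos: [0.6195, -0.1522, 0.1712]
eef_rot: [1.0, -0.01, 0.013, -0.002]
contact_force: [0.7, -0.1, -0.4]
opening: 0.803
```

```bash
python3 -c "
from h import *
st();snap('wrist','w15')
plan([0.6145,-.1525,0.133],-0.02,2,0.8)
"
```

```text
t 19.25 p [ 0.6195 -0.1522  0.1712] phi -0.0206 F [ 0.7 -0.1 -0.4] op 0.803
from [ 0.6182 -0.1509  0.1689] -0.0195 clock 19.3
[[0.8, -2.2, 0.9, 17.9, -0.002, -0.011, 0.0], [0.8, -2.0, 0.9, 17.9, -0.002, -0.011, 0.0]]
```

View pics/w15.png

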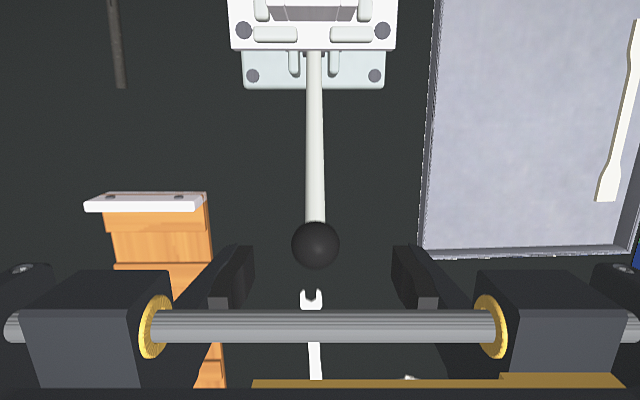

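Knob at (316,245), between the fingers. Descend and grip.

Call:
{"name": "play_rows", "arguments": {
  "increments": [
    [0.8,-3,1,17,0,-0.011,0],
    [0.8,-3,1,15,0,-0.011,0],
    [0.8,0,0,4,0,0,0],
    [0.2,0,0,0,0,0,0],
    [0,0,0,0,0,0,0],
    [0,0,0,0,0,0,0],
    [0,0,0,0,0,0,0],
    [0,0,0,0,0,0,0]
  ],
  "grip_force": 25
}}

```text
clock: 20.3
tool_pos: [0.6157, -0.1488, 0.1297]
eef_rot: [1.0, -0.007, 0.002, -0.003]
contact_force: [7.3, -0.1, -7.3]
opening: 0.288
```

```bash
python3 -c "
from h import *
st()
for k in range(0,9):
    t=.75-.522*k/8; print(k, np.round(-62-170*np.cos(t)+186.39,1), np.round(36+170*np.sin(t)-151.9,1))
"
```

```text
t 20.3 p [ 0.6157 -0.1488  0.1297] phi -0.0143 F [ 7.3 -0.1 -7.3] op 0.288
0 0.0 -0.0
1 -7.3 -8.4
2 -14.0 -17.2
3 -20.2 -26.4
4 -25.7 -36.0
5 -30.6 -46.0
6 -34.8 -56.3
7 -38.4 -66.8
8 -41.2 -77.5
```

Call:
{"name": "play_rows", "arguments": {
  "increments": [
    [0,0,7,8,0,0,0],
    [0,0,6.5,9,0,0,0],
    [0,0,6,9,0,0,0],
    [0,0,5.5,9.5,0,0,0],
    [0,0,5,10,0,0,0],
    [0,0,4,10,0,0,0],
    [0,0,3.5,10,0,0,0],
    [0,0,2,8,0,0,0]
  ]
}}

```text
clock: 21.3
tool_pos: [0.6151, -0.1896, 0.0521]
eef_rot: [1.0, -0.007, 0.002, -0.004]
contact_force: [-0.0, 0.4, 3.1]
opening: 0.28
```

```bash
python3 -c "
from h import *
st()
"
```

```text
t 21.3 p [ 0.6151 -0.1896  0.0521] phi -0.0144 F [-0.   0.4  3.1] op 0.28
```

Call:
{"name": "play_rows", "arguments": {
  "increments": [
    [0,0,1,3,0,0,0],
    [0,0,0,0,0,0,0],
    [0.8,0,0,0,0,0,0],
    [0.8,0,0,0,0,0,0],
    [0.8,0,0,-30,0,0,0],
    [0.8,0,0,-55,0,0,0],
    [0.8,0,-10,-55,0,0,0],
    [0.8,0,-30,-10,0,0,0]
  ]
}}

```text
clock: 22.3
tool_pos: [0.6133, -0.156, 0.2001]
eef_rot: [1.0, -0.01, -0.002, -0.003]
contact_force: [1.2, 1.1, 0.2]
opening: 0.801
```

```bash
python3 -c "
from h import *
st();snap('scene','s16');snap('wrist','w16')
plan([0.6182,.0352,0.19],-0.02,8,0.7)
crop('s16',270,100,450,230,4,'c16')
"
```

```text
t 22.3 p [ 0.6133 -0.156   0.2001] phi -0.0206 F [1.2 1.1 0.2] op 0.801
from [ 0.6129 -0.1491  0.1978] -0.0114 clock 22.4
[[0.7, 0.4, -23.0, 1.2, -0.001, 0.001, 0.001], [0.7, 0.4, -23.0, 1.2, -0.001, 0.001, 0.001], [0.7, 0.4, -23.0, 1.2, -0.001, 0.001, 0.001], [0.7, 0.3, -23.0, 1.1, -0.001, 0.001, 0.001], [0.7, 0.3, -23.0, 1.1, -0.001, 0.001, 0.001], [0.7, 0.3, -23.0, 1.1, -0.001, 0.001, 0.001], [0.7, 0.3, -23.0, 1.0, -0.001, 0.001, 0.001], [0.7, 0.2, -23.0, 1.0, -0.001, 0.001, 0.001]]
```

View pics/w16.png

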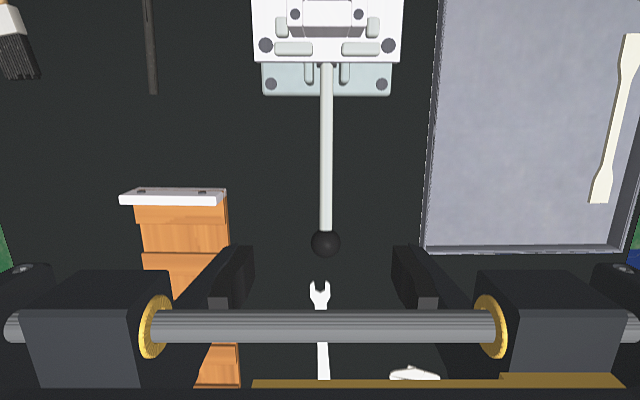

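View pics/c16.png

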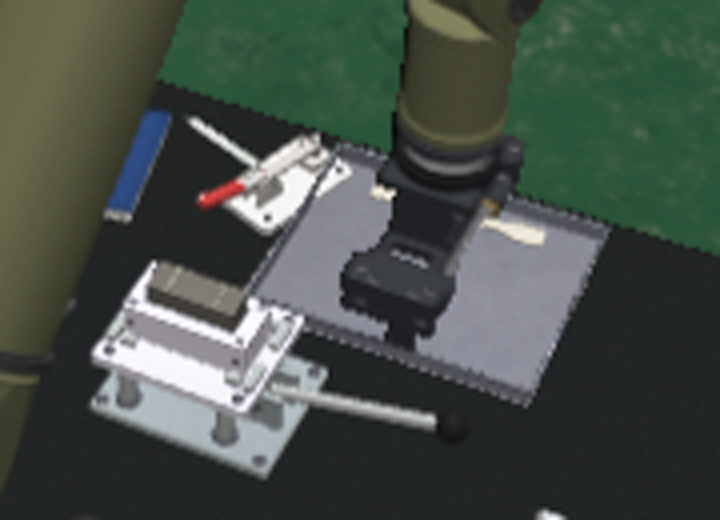

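Call:
{"name": "play_rows", "arguments": {
  "increments": [
    [0.6,0,-22,0,0,0,0],
    [0.6,0,-27,0,0,0,0],
    [0.6,0,-27,0,0,0,0],
    [0.6,0,-27,0,0,0,0],
    [0.6,0,-27,0,0,0,0],
    [0.6,0,-27,0,0,0,0],
    [0.6,1,-19,10,0,0,0],
    [0.6,1,-4,20,0,0,0]
  ]
}}

```text
clock: 23.4
tool_pos: [0.6132, 0.0251, 0.1584]
eef_rot: [1.0, -0.009, -0.01, -0.001]
contact_force: [0.8, 0.3, -0.4]
opening: 0.601
```

```bash
python3 -c "
from h import *
st();snap('scene','s17');snap('wrist','w17')
plan([0.6182,.0352,0.135],-0.02,2,0.6)
"
```

```text
t 23.4 p [0.6132 0.0251 0.1584] phi -0.0188 F [ 0.8  0.3 -0.4] op 0.601
from [0.6109 0.024  0.1563] -0.0197 clock 23.5
[[0.6, 3.8, -5.7, 10.6, -0.0, 0.013, 0.0], [0.6, 3.7, -5.7, 10.6, -0.0, 0.013, 0.0]]
```

View pics/w17.png

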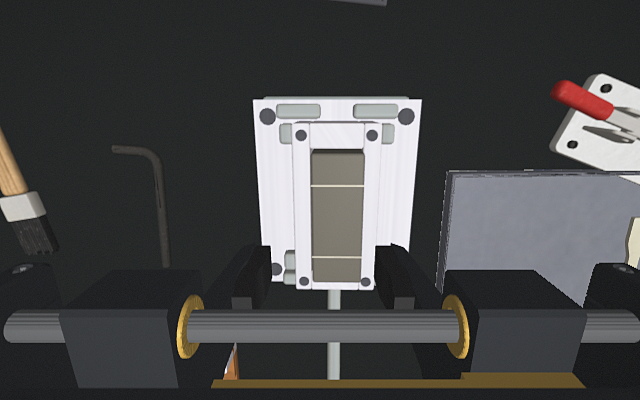

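```bash
python3 -c "
from h import *
mm('w17',[(312,282),(309.5,151),(364.5,151),(361.5,282)],.128)
mm('w17',[(306,282),(301,135),(372,135),(366,282)],.110)
"
```

```text
centre [0.6183 0.0365] ang 1.5639 sides [0.0813 0.03   0.0809 0.0307]
centre [0.6182 0.0345] ang 1.5619 sides [0.0992 0.0421 0.0987 0.0411]
```

Call:
{"name": "play_rows", "arguments": {
  "increments": [
    [0.6,4,-6,10,0,0.013,0],
    [0.6,4,-6,10,0,0.013,0],
    [0.6,0,0,8,0,0,0],
    [0.6,0,0,6,0,0,0],
    [0.6,0,0,5,0,0,0],
    [0.6,0,0,0,0,0,0],
    [0.6,0,0,0,0,0,0],
    [0.6,0,0,0,0,0,0]
  ]
}}

```text
clock: 24.5
tool_pos: [0.6201, 0.0334, 0.115]
eef_rot: [1.0, -0.012, 0.002, 0.001]
contact_force: [-0.6, -0.6, -0.2]
opening: 0.601
```

```bash
python3 -c "
from h import *
st();snap('scene','s18');
plan([0.6183,.036,0.1125],-0.015,1,0.6)
crop('s18',270,100,400,230,4.5,'c18')
"
```

```text
t 24.5 p [0.6201 0.0334 0.115 ] phi -0.0232 F [-0.6 -0.6 -0.2] op 0.601
from [0.6202 0.0334 0.1151] -0.0233 clock 24.55
[[0.6, -1.9, -2.5, 2.5, 0.002, -0.003, -0.008]]
```

View pics/c18.png

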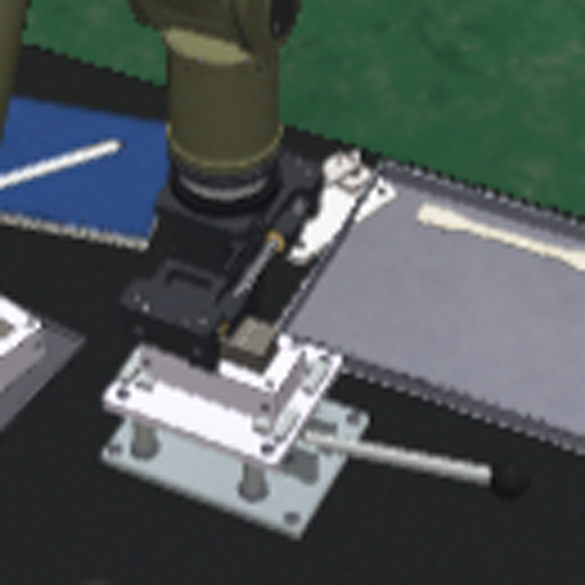

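Call:
{"name": "play_rows", "arguments": {
  "increments": [
    [0.6,-2,-2.5,2.5,0,0,0.004],
    [0.6,0,0,0,0,0,0],
    [0.2,0,0,0,0,0,0],
    [0.1,0,0,0,0,0,0],
    [0.1,0,0,0,0,0,0],
    [0.1,0,0,0,0,0,0],
    [0.1,0,0,0,0,0,0],
    [0.1,0,0,0,0,0,0]
  ],
  "grip_force": 40
}}

```text
clock: 25.55
tool_pos: [0.6185, 0.0362, 0.1127]
eef_rot: [1.0, -0.014, 0.002, 0.001]
contact_force: [-0.3, -0.8, 0.4]
opening: 0.339
```

```bash
python3 -c "
from h import *
st()
"
```

```text
t 25.55 p [0.6185 0.0362 0.1127] phi -0.0275 F [-0.3 -0.8  0.4] op 0.339
```

Call:
{"name": "play_rows", "arguments": {
  "increments": [
    [0.1,0,0,-10,0,0,0],
    [0.1,0,0,-25,0,0,0],
    [0.1,0,0,-35,0,0,0],
    [0.1,0,0,-30,0,0,0.1],
    [0.1,-15,25,-10,0,0,0.15],
    [0.1,-10,28,0,0,0,0.17],
    [0.1,-5,30,0,0,0,0.17],
    [0.1,0,30,0,0,0,0.17]
  ]
}}

```text
clock: 26.55
tool_pos: [0.5454, -0.0587, 0.2296]
eef_rot: [0.92, -0.392, 0.002, -0.002]
contact_force: [0.3, -0.9, -1.3]
opening: 0.339
```

```bash
python3 -c "
from h import *
st()
plan([0.453,-0.19,0.22],-1.603,8,0.1)
"
```

```text
t 26.55 p [ 0.5454 -0.0587  0.2296] phi -0.8064 F [ 0.3 -0.9 -1.3] op 0.339
from [ 0.5454 -0.0587  0.2296] -0.8064 clock 26.55
[[0.1, 3.8, 19.7, 1.1, -0.001, -0.0, 0.1], [0.1, 5.8, 19.2, 1.1, -0.001, -0.0, 0.1], [0.1, 7.7, 18.6, 1.1, -0.001, -0.0, 0.1], [0.1, 9.5, 17.7, 1.1, -0.001, -0.0, 0.1], [0.1, 11.2, 16.7, 1.2, -0.001, -0.0, 0.1], [0.1, 12.8, 15.5, 1.2, -0.001, -0.0, 0.1], [0.1, 14.3, 14.1, 1.2, -0.001, -0.0, 0.1], [0.1, 15.6, 12.6, 1.2, -0.001, -0.0, 0.1]]
```

Call:
{"name": "play_rows", "arguments": {
  "increments": [
    [0.1,4,17,1,0,0,0.12],
    [0.1,7,20,1,0,0,0.12],
    [0.1,9,20,1,0,0,0.12],
    [0.1,12,19,1,0,0,0.12],
    [0.1,14,18,1,0,0,0.12],
    [0.1,16,15,1,0,0,0.12],
    [0.1,16,10,1,0,0,0.08],
    [0.1,5,0,0,0,0,0]
  ]
}}

```text
clock: 27.55
tool_pos: [0.4573, -0.1884, 0.2258]
eef_rot: [-0.683, 0.73, -0.001, 0.005]
contact_force: [0.1, 0.1, -1.1]
opening: 0.334
```

```bash
python3 -c "
from h import *
st();snap('scene','s19');snap('top','t19');snap('wrist','w19');st()
crop('s19',300,180,460,310,4.5,'c19')
"
```

```text
t 27.55 p [ 0.4573 -0.1884  0.2258] phi -1.6365 F [ 0.1  0.1 -1.1] op 0.334
t 27.7 p [ 0.4586 -0.1871  0.2256] phi -1.6333 F [-0.5 -0.4 -1. ] op 0.339
```

View pics/w19.png

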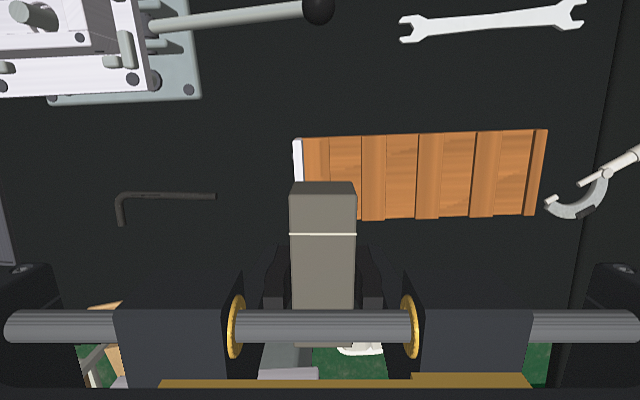

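View pics/c19.png

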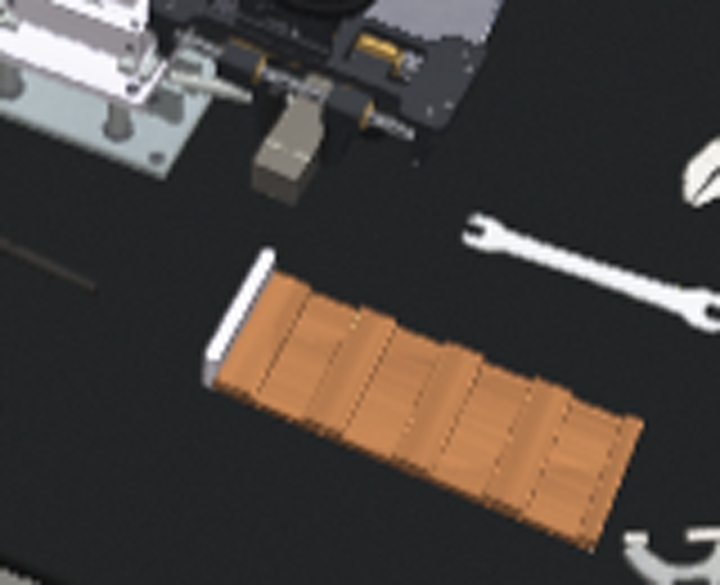

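```bash
python3 -c "
from h import *
crop('w19',280,115,560,235,2.85,'c20')
"
```

```text
(no output)
```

View pics/c20.png

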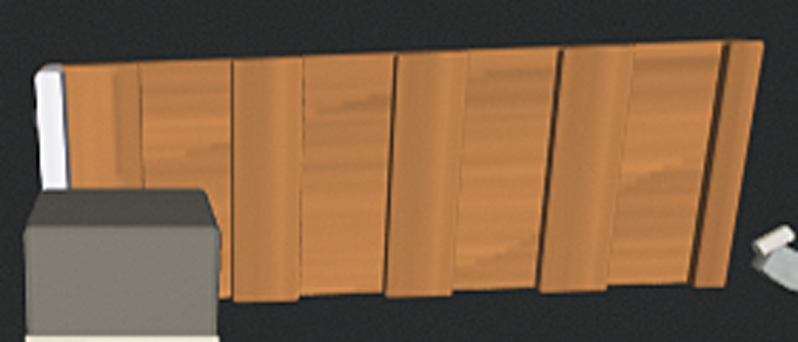

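```bash
python3 -c "
from h import *
C['c20']=('w19',280,115,2.85)
def a(u,v,z=.016): return atz(*cp('c20',u,v),z)[:2]
t=[a(141,65),a(235,60),a(301,58),a(400,55),a(468,52),a(564,48),a(634,45),a(730,42),a(764,40)]
b=[None,a(234,301),a(299,299),a(389,297),a(453,295),a(543,292),a(607,290),a(696,288),a(726,287)]
for p,q in zip(t,b): print(np.round(p,4), None if q is None else np.round(q,4))
print('plate top', a(38,70,.038),a(64,68,.038))
"
```

```text
[ 0.5018 -0.1971] None
[ 0.5014 -0.2337] [ 0.4022 -0.2305]
[ 0.5005 -0.2592] [ 0.4014 -0.2577]
[ 0.4993 -0.2974] [ 0.4    -0.2953]
[ 0.4988 -0.3236] [ 0.3992 -0.3219]
[ 0.498  -0.3604] [ 0.3983 -0.3593]
[ 0.4974 -0.3872] [ 0.3975 -0.3858]
[ 0.4963 -0.4238] [ 0.3962 -0.4226]
[ 0.4962 -0.4367] [ 0.3959 -0.435 ]
plate top [ 0.50421326 -0.15923314] [ 0.50433559 -0.16878717]
```

```bash
python3 -c "
from h import *
plan([0.452,-.2138,.06],-1.595,6,.1)
"
```

```text
from [ 0.4586 -0.1871  0.2256] -1.6333 clock 27.7
[[0.1, 4.7, 1.1, 27.6, -0.002, 0.001, -0.006], [0.1, 4.7, 1.1, 27.6, -0.002, 0.001, -0.006], [0.1, 4.6, 1.1, 27.6, -0.002, 0.001, -0.006], [0.1, 4.6, 1.0, 27.6, -0.002, 0.001, -0.006], [0.1, 4.6, 1.0, 27.6, -0.002, 0.001, -0.006], [0.1, 4.5, 1.0, 27.6, -0.002, 0.001, -0.006]]
```

Call:
{"name": "play_rows", "arguments": {
  "increments": [
    [0.1,10,2,28,-0.005,0,-0.018],
    [0.1,10,2,34,-0.005,0,-0.018],
    [0.1,7,2,34,0,0,0],
    [0.1,0,0,32,0,0,0],
    [0.1,0,0,24,0,0,0],
    [0.1,0,0,12,0,0,0],
    [0.1,0,0,0,0,0,0],
    [0.1,0,0,0,0,0,0]
  ]
}}

```text
clock: 28.7
tool_pos: [0.4613, -0.2071, 0.0573]
eef_rot: [-0.705, 0.71, 0.0, 0.007]
contact_force: [0.5, 0.9, -1.2]
opening: 0.339
```

```bash
python3 -c "
from h import *
st();snap('scene','s21');snap('wrist','w21')
plan([0.452,-.2138,.045],-1.595,1,.1)
crop('s21',320,200,420,290,6.5,'c21')
"
```

```text
t 28.7 p [ 0.4613 -0.2071  0.0573] phi -1.5776 F [ 0.5  0.9 -1.2] op 0.339
from [ 0.4613 -0.2071  0.0574] -1.5777 clock 28.8
[[0.1, 6.9, 9.4, 12.3, -0.01, 0.011, 0.017]]
```

View pics/w21.png

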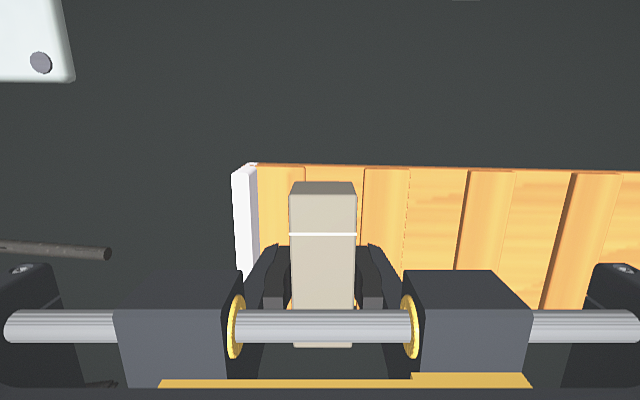

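View pics/c21.png

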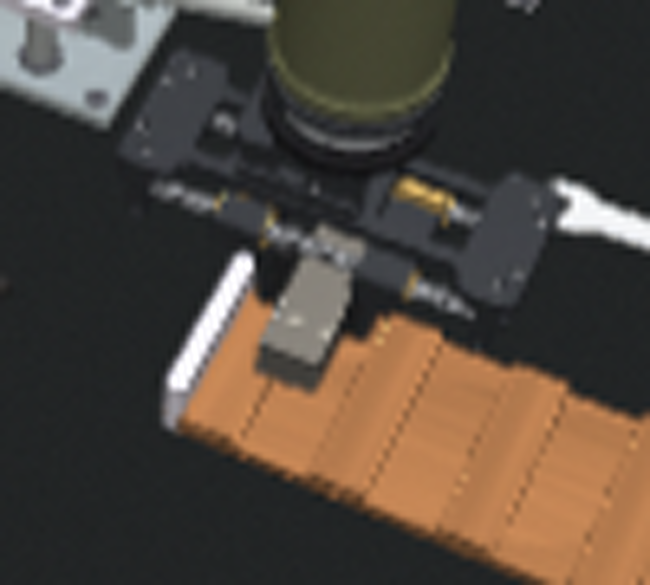

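```bash
python3 -c "
from h import *
for p in [(257,163),(305,164),(365,166),(410,167),(469,169),(515,170),(573,171),(620,172)]: print(p,np.round(atz('w21',*p,.016)[:2],4))
plan([0.452,-.2138,.045],-1.595,1,.1)
mm('w21',[(293,346),(289,193),(357,193),(352,346)],.0574-.0117+.027)
"
```

```text
(257, 163) [ 0.5048 -0.168 ]
(305, 164) [ 0.504  -0.1968]
(365, 166) [ 0.5026 -0.2328]
(410, 167) [ 0.5019 -0.2598]
(469, 169) [ 0.5005 -0.2951]
(515, 170) [ 0.4998 -0.3226]
(573, 171) [ 0.4991 -0.3572]
(620, 172) [ 0.4983 -0.3852]
from [ 0.4613 -0.2071  0.0574] -1.5777 clock 28.8
[[0.1, 6.9, 9.4, 12.3, -0.01, 0.011, 0.017]]
centre [ 0.4613 -0.2078] ang -0.0091 sides [0.0795 0.0293 0.0793 0.0296]
```

Call:
{"name": "play_rows", "arguments": {
  "increments": [
    [0.1,6.5,9,6,-0.01,0.01,0.018],
    [0.1,0,0,5,0,0,0],
    [0.1,0,0,0,0,0,0],
    [0.1,0,0,0,0,0,0],
    [0.1,0,0,0,0,0,0],
    [0.1,0,0,0,0,0,0],
    [0.1,0,0,0,0,0,0],
    [0.1,0,0,0,0,0,0]
  ]
}}

```text
clock: 29.8
tool_pos: [0.4524, -0.2144, 0.0467]
eef_rot: [-0.698, 0.716, -0.001, 0.0]
contact_force: [0.8, -0.5, -1.7]
opening: 0.338
```

```bash
python3 -c "
from h import *
st();snap('scene','s22');snap('wrist','w22')
plan([0.4525,-.2133,.023],-1.597,1,.1)
crop('s22',320,200,420,290,6.5,'c22')
"
```

```text
t 29.8 p [ 0.4524 -0.2144  0.0467] phi -1.5969 F [ 0.8 -0.5 -1.7] op 0.338
from [ 0.4524 -0.2144  0.0467] -1.5969 clock 29.9
[[0.1, -1.1, -0.1, 23.7, -0.001, -0.001, 0.0]]
```

View pics/w22.png

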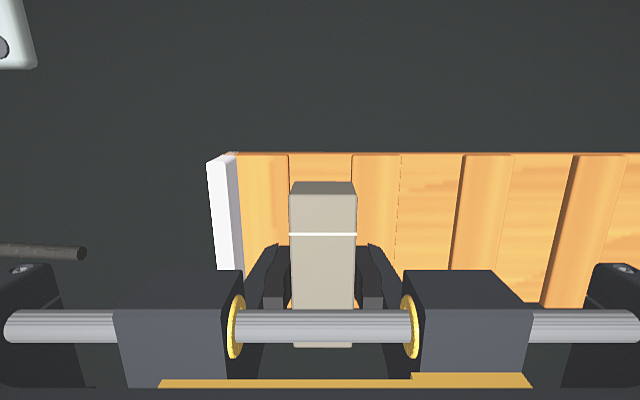

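View pics/c22.png

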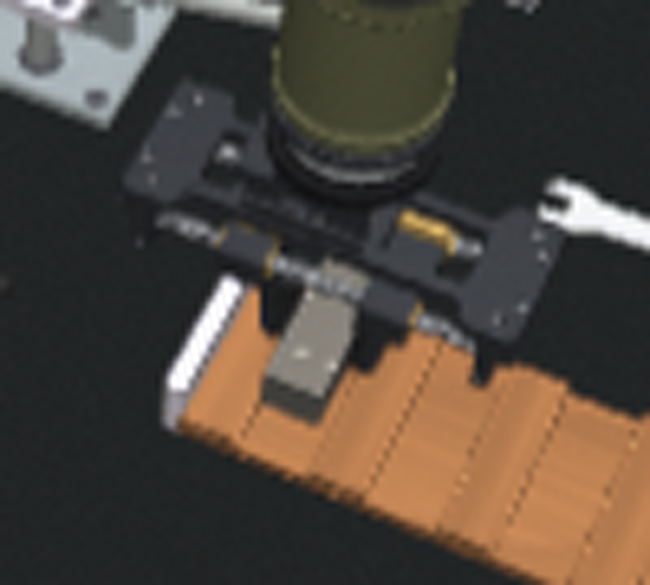

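Call:
{"name": "play_rows", "arguments": {
  "increments": [
    [0.1,-1,0,7,0,0,0],
    [0.1,0,0,7,0,0,0],
    [0.1,0,0,5,0,0,0],
    [0.1,0,0,3,0,0,0],
    [0.1,0,0,2,0,0,0],
    [0.1,0,0,0,0,0,0],
    [0.1,0,0,0,0,0,0],
    [0.1,0,0,0,0,0,0]
  ]
}}

```text
clock: 30.9
tool_pos: [0.4524, -0.2134, 0.0208]
eef_rot: [-0.698, 0.716, -0.001, 0.0]
contact_force: [0.4, 0.2, -1.1]
opening: 0.337
```

```bash
python3 -c "
from h import *
st();snap('scene','s23');
plan([0.4525,-.2133,.0217],-1.597,1,.1)
crop('s23',320,200,420,290,6.5,'c23')
"
```

```text
t 30.9 p [ 0.4524 -0.2134  0.0208] phi -1.5971 F [ 0.4  0.2 -1.1] op 0.337
from [ 0.4524 -0.2134  0.0208] -1.597 clock 30.95
[[0.1, -0.1, -0.1, -0.9, -0.001, -0.001, -0.0]]
```

View pics/c23.png

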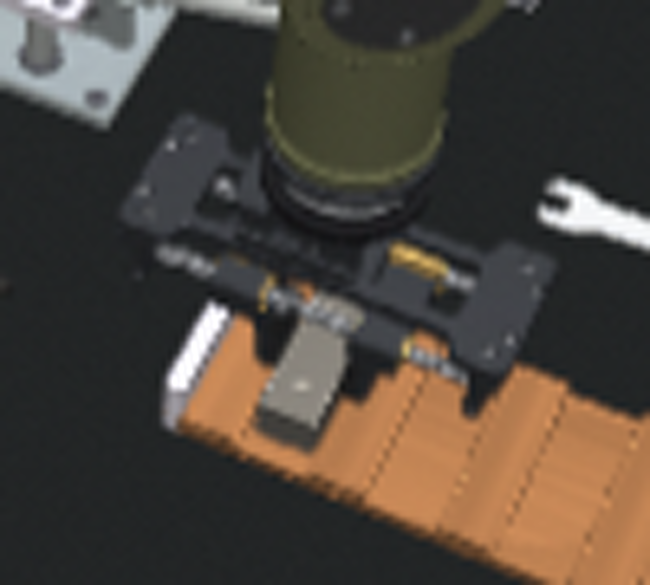

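Call:
{"name": "play_rows", "arguments": {
  "increments": [
    [0.1,0,0,1.5,0,0,0],
    [0.1,0,0,0,0,0,0],
    [0.1,0,0,0,0,0,0],
    [0.1,0,0,0,0,0,0],
    [0.1,0,0,0,0,0,0],
    [0.1,0,0,0,0,0,0],
    [0.1,0,0,0,0,0,0],
    [0.1,0,0,0,0,0,0]
  ]
}}

```text
clock: 31.95
tool_pos: [0.4526, -0.2135, 0.0207]
eef_rot: [-0.698, 0.716, -0.001, 0.001]
contact_force: [0.4, 0.5, -0.0]
opening: 0.336
```

Call:
{"name": "play_rows", "arguments": {
  "increments": [
    [0.5,0,0,0,0,0,0],
    [0.5,0,0,0,0,0,0],
    [0.5,0,0,-5,0,0,0],
    [0.5,0,0,-30,0,0,0],
    [0.5,0,0,-45,0,0,0],
    [0.5,0,0,-45,0,0,0],
    [0.5,0,0,-30,0,0,-0.15],
    [0.5,0,-10,0,0,0,-0.17]
  ]
}}

```text
clock: 32.95
tool_pos: [0.4612, -0.2123, 0.1819]
eef_rot: [0.805, -0.593, 0.001, -0.0]
contact_force: [-0.2, 0.7, -0.2]
opening: 0.503
```

```bash
python3 -c "
from h import *
st();snap('scene','s24');snap('wrist','w24')
plan([0.6137,-.193,.17],-0.02,8,.7)
crop('s24',320,200,420,290,6.5,'c24')
"
```

```text
t 32.95 p [ 0.4612 -0.2123  0.1819] phi -1.2701 F [-0.2  0.7 -0.2] op 0.503
from [ 0.4621 -0.2113  0.1803] -1.2728 clock 33.05
[[0.7, 3.4, -18.8, 1.3, -0.0, -0.0, -0.157], [0.7, 6.3, -18.0, 1.3, -0.0, -0.0, -0.157], [0.7, 9.0, -16.8, 1.3, -0.0, -0.0, -0.157], [0.7, 11.5, -15.2, 1.3, -0.0, -0.0, -0.157], [0.7, 13.8, -13.2, 1.3, -0.0, -0.0, -0.157], [0.7, 15.6, -10.9, 1.3, -0.0, -0.0, -0.157], [0.7, 17.2, -8.4, 1.3, -0.0, -0.0, -0.157], [0.7, 18.3, -5.6, 1.3, -0.0, -0.0, -0.157]]
```

View pics/w24.png

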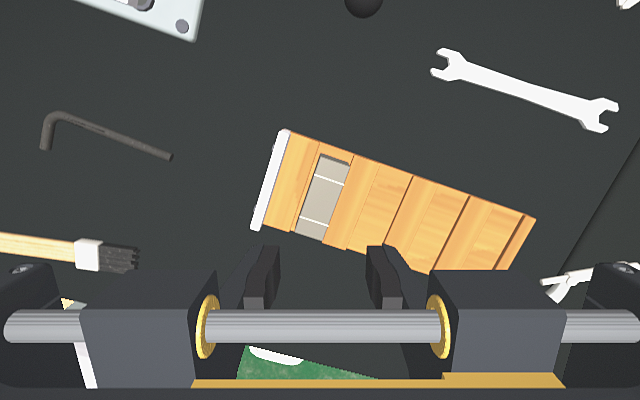

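View pics/c24.png

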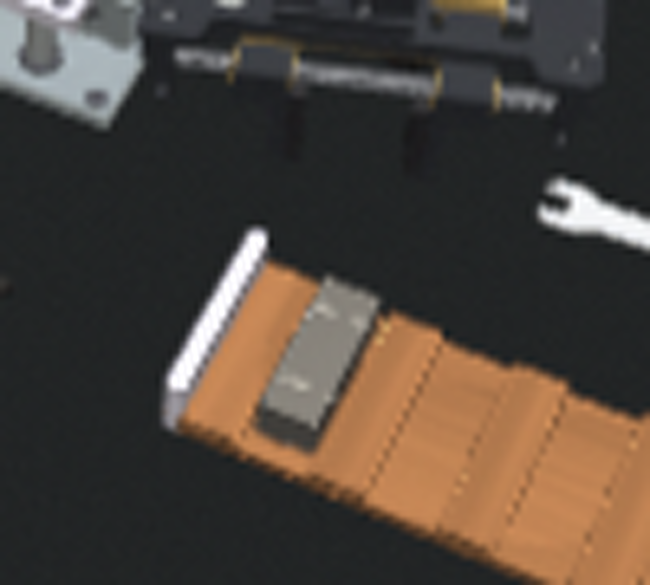

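Call:
{"name": "play_rows", "arguments": {
  "increments": [
    [0.7,4,-19,1,0,0,-0.16],
    [0.7,7,-19,1,0,0,-0.16],
    [0.7,10,-18,2,0,0,-0.16],
    [0.7,12,-16,3,0,0,-0.16],
    [0.7,14,-14,4,0,0,-0.16],
    [0.7,16,-11,4,0,0,-0.16],
    [0.7,18,-8,4,0,0,-0.16],
    [0.7,15,-4,4,0,0,-0.1]
  ]
}}

```text
clock: 34.05
tool_pos: [0.6107, -0.1914, 0.1512]
eef_rot: [1.0, -0.023, -0.008, -0.003]
contact_force: [-0.1, -0.7, -0.2]
opening: 0.702
```

```bash
python3 -c "
from h import *
st();snap('wrist','w25')
plan([0.6137,-.192,.1],-0.02,4,.7)
"
```

```text
t 34.05 p [ 0.6107 -0.1914  0.1512] phi -0.046 F [-0.1 -0.7 -0.2] op 0.702
from [ 0.6124 -0.1907  0.1506] -0.0424 clock 34.1
[[0.7, 0.5, 0.4, 12.6, -0.002, 0.003, -0.006], [0.7, 0.5, 0.4, 12.6, -0.002, 0.003, -0.006], [0.7, 0.4, 0.4, 12.6, -0.002, 0.003, -0.006], [0.7, 0.4, 0.3, 12.6, -0.002, 0.003, -0.006]]
```

View pics/w25.png

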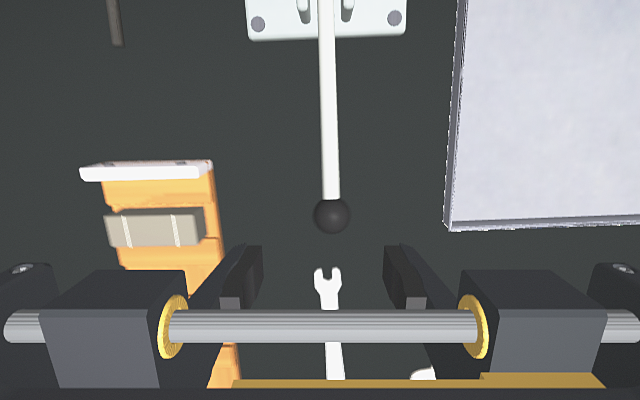

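Call:
{"name": "play_rows", "arguments": {
  "increments": [
    [0.7,1,2,15,0,0.01,-0.012],
    [0.7,1,0,18,0,0,-0.012],
    [0.7,0,0,18,0,0,0],
    [0.7,0,0,18,0,0,0],
    [0.7,0,0,15,0,0,0],
    [0.7,0,0,9,0,0,0],
    [0.7,0,0,0,0,0,0],
    [0.7,0,0,0,0,0,0]
  ]
}}

```text
clock: 35.1
tool_pos: [0.6105, -0.1919, 0.0502]
eef_rot: [1.0, -0.015, -0.005, -0.004]
contact_force: [-0.1, -0.0, -0.2]
opening: 0.703
```

```bash
python3 -c "
from h import *
st();
plan([0.6137,-.192,.055],-0.02,1,.7)
"
```

```text
t 35.1 p [ 0.6105 -0.1919  0.0502] phi -0.0296 F [-0.1 -0.  -0.2] op 0.703
from [ 0.6105 -0.1919  0.0502] -0.0296 clock 35.1
[[0.7, 3.1, -0.0, -4.9, -0.008, 0.009, -0.01]]
```

Call:
{"name": "play_rows", "arguments": {
  "increments": [
    [0.7,3,0,-5,-0.008,0.009,-0.01],
    [0.2,0,0,0,0,0,0],
    [0,0,0,0,0,0,0],
    [0,0,0,0,0,0,0],
    [0,0,0,0,0,0,0],
    [0,0,0,0,0,0,0],
    [0,0,-2,-8,0,0,0],
    [0,0,-3,-9,0,0,0]
  ],
  "grip_force": 25
}}

```text
clock: 36.1
tool_pos: [0.6151, -0.1879, 0.0738]
eef_rot: [1.0, -0.01, 0.002, 0.001]
contact_force: [2.9, -1.5, -5.4]
opening: 0.292
```

```bash
python3 -c "
from h import *
st();
"
```

```text
t 36.1 p [ 0.6151 -0.1879  0.0738] phi -0.0194 F [ 2.9 -1.5 -5.4] op 0.292
```

Call:
{"name": "play_rows", "arguments": {
  "increments": [
    [0,0,-4.5,-9,0,0,0],
    [0,0,-5,-9,0,0,0],
    [0,0,-5.5,-9,0,0,0],
    [0,0,-6,-9,0,0,0],
    [0,0,-6.5,-8.5,0,0,0],
    [0,0,-6.5,-8,0,0,0],
    [0,0,-4,-5,0,0,0],
    [0,0,-2,-3,0,0,0]
  ]
}}

```text
clock: 37.1
tool_pos: [0.6156, -0.1501, 0.1361]
eef_rot: [1.0, -0.011, 0.003, 0.005]
contact_force: [11.7, -11.0, -34.4]
opening: 0.296
```

```bash
python3 -c "
from h import *
st();
"
```

```text
t 37.1 p [ 0.6156 -0.1501  0.1361] phi -0.0211 F [ 11.7 -11.  -34.4] op 0.296
```

Call:
{"name": "play_rows", "arguments": {
  "increments": [
    [0.8,0,0,0,0,0,0],
    [0.8,0,0,0,0,0,0],
    [0.8,0,0,-20,0,0,0],
    [0.9,0,-10,-30,0,0,0],
    [0.9,0,-30,-5,0,0,0],
    [0.9,0,-40,0,0,0,0],
    [0.9,0,-40,0,0,0,0],
    [0.9,0,-35,0,0,0,0]
  ]
}}

```text
clock: 38.1
tool_pos: [0.6161, 0.0156, 0.1967]
eef_rot: [1.0, -0.011, 0.001, -0.0]
contact_force: [-0.4, -0.5, 0.1]
opening: 0.897
```

```bash
python3 -c "
from h import *
st();snap('scene','s26');snap('wrist','w26')
plan([0.6182,.0347,.15],-0.02,4,.9)
crop('s26',180,130,450,230,2.9,'c26')
"
```

```text
t 38.1 p [0.6161 0.0156 0.1967] phi -0.0221 F [-0.4 -0.5  0.1] op 0.897
from [0.6163 0.0206 0.1965] -0.0145 clock 38.2
[[0.9, 0.4, -3.5, 11.6, -0.001, -0.0, 0.001], [0.9, 0.4, -3.5, 11.6, -0.001, -0.0, 0.001], [0.9, 0.4, -3.5, 11.6, -0.001, -0.0, 0.001], [0.9, 0.4, -3.5, 11.6, -0.001, -0.0, 0.001]]
```

View pics/w26.png

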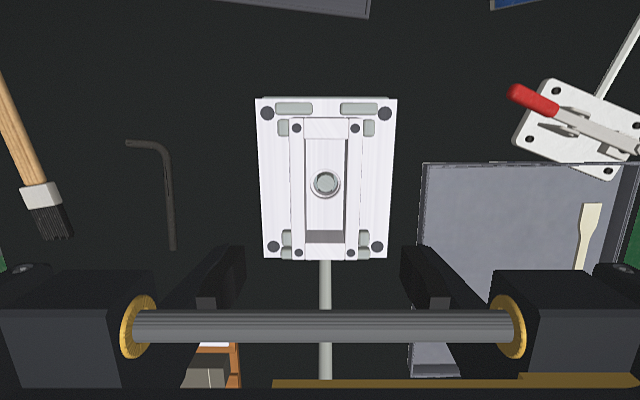

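View pics/c26.png

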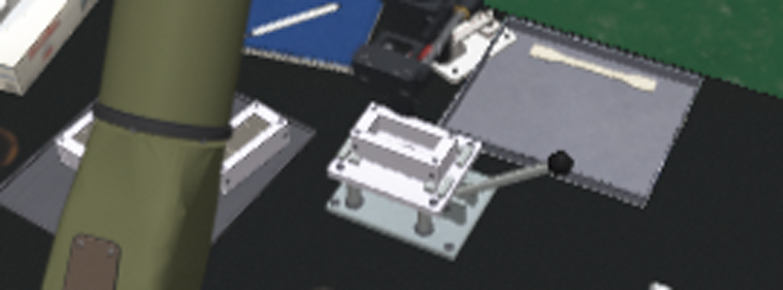

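Call:
{"name": "play_rows", "arguments": {
  "increments": [
    [1,1,-8,20,0,0,0],
    [1,1,-6,25,0,0,0],
    [1,0,0,22,0,0,0],
    [1,0,0,20,0,0,0],
    [1,0,0,14,0,0,0],
    [1,0,0,6,0,0,0],
    [1,0,0,0,0,0,0],
    [1,0,0,0,0,0,0]
  ]
}}

```text
clock: 39.2
tool_pos: [0.619, 0.0367, 0.0916]
eef_rot: [1.0, -0.007, 0.002, -0.004]
contact_force: [-0.5, -0.6, -0.5]
opening: 0.999
```

```bash
python3 -c "
from h import *
st();
plan([0.6182,.0347,.083],-0.02,1,.9)
"
```

```text
t 39.2 p [0.619  0.0367 0.0916] phi -0.0132 F [-0.5 -0.6 -0.5] op 0.999
from [0.619  0.0367 0.0916] -0.0132 clock 39.2
[[0.9, -0.8, 2.1, 8.6, -0.008, -0.005, 0.007]]
```

Call:
{"name": "play_rows", "arguments": {
  "increments": [
    [1,-1,2,8,-0.007,-0.004,0.006],
    [0.4,0,0,0,0,0,0],
    [0.3,0,0,0,0,0,0],
    [0.3,0,0,0,0,0,0],
    [0.3,0,0,0,0,0,0],
    [0.3,0,0,-20,0,0,0],
    [0.3,0,0,-45,0,0,0],
    [0.3,0,0,-45,0,0,0]
  ],
  "grip_force": 50
}}

```text
clock: 40.2
tool_pos: [0.6143, 0.0346, 0.1912]
eef_rot: [1.0, -0.01, -0.005, -0.0]
contact_force: [0.1, 0.2, -3.3]
opening: 0.607
```

```bash
python3 -c "
from h import *
st();
plan([0.4522,.2667,.18],1.544,16,.3)
"
```

```text
t 40.2 p [0.6143 0.0346 0.1912] phi -0.019 F [ 0.1  0.2 -3.3] op 0.607
from [0.6143 0.0346 0.1912] -0.019 clock 40.2
[[0.3, -10.4, -14.3, 0.8, -0.001, 0.001, -0.098], [0.3, -9.0, -15.3, 0.8, -0.001, 0.001, -0.098], [0.3, -7.4, -16.1, 0.8, -0.001, 0.001, -0.098], [0.3, -5.8, -16.7, 0.8, -0.001, 0.001, -0.098], [0.3, -4.2, -17.2, 0.8, -0.001, 0.001, -0.098], [0.3, -2.5, -17.5, 0.8, -0.001, 0.001, -0.098], [0.3, -0.7, -17.7, 0.7, -0.001, 0.001, -0.098], [0.3, 1.0, -17.7, 0.7, -0.001, 0.001, -0.098]]
[[0.3, 2.7, -17.5, 0.7, -0.001, 0.001, -0.098], [0.3, 4.4, -17.1, 0.7, -0.001, 0.001, -0.098], [0.3, 6.0, -16.6, 0.7, -0.001, 0.001, -0.098], [0.3, 7.6, -16.0, 0.7, -0.001, 0.001, -0.098], [0.3, 9.2, -15.1, 0.7, -0.001, 0.001, -0.098], [0.3, 10.6, -14.2, 0.7, -0.001, 0.001, -0.098], [0.3, 11.9, -13.1, 0.7, -0.001, 0.001, -0.098], [0.3, 13.1, -11.9, 0.7, -0.001, 0.001, -0.098]]
```

Call:
{"name": "play_rows", "arguments": {
  "increments": [
    [0.3,-18,-26,0,0,0,-0.15],
    [0.3,-14,-28,0,0,0,-0.17],
    [0.3,-9,-30,0,0,0,-0.17],
    [0.3,-4,-31,0,0,0,-0.17],
    [0.3,1,-31,0,0,0,-0.17],
    [0.3,6,-30,0,0,0,-0.17],
    [0.3,10,-28,2,0,0,-0.17],
    [0.3,12,-22,6,0,0,-0.16]
  ]
}}

```text
clock: 41.2
tool_pos: [0.4691, 0.2319, 0.1848]
eef_rot: [0.781, 0.624, -0.004, -0.001]
contact_force: [-0.6, 0.5, -3.9]
opening: 0.606
```

```bash
python3 -c "
from h import *
st();snap('wrist','w27')
plan([0.4522,.2667,.06],1.544,5,.3)
"
```

```text
t 41.2 p [0.4691 0.2319 0.1848] phi 1.3488 F [-0.6  0.5 -3.9] op 0.606
from [0.4658 0.2353 0.1841] 1.3587 clock 41.25
[[0.3, 5.7, -3.7, 24.8, -0.002, 0.001, -0.037], [0.3, 5.8, -3.6, 24.8, -0.002, 0.001, -0.037], [0.3, 5.9, -3.4, 24.8, -0.002, 0.001, -0.037], [0.3, 6.0, -3.2, 24.8, -0.002, 0.001, -0.037], [0.3, 6.1, -3.1, 24.8, -0.002, 0.001, -0.037]]
```

View pics/w27.png

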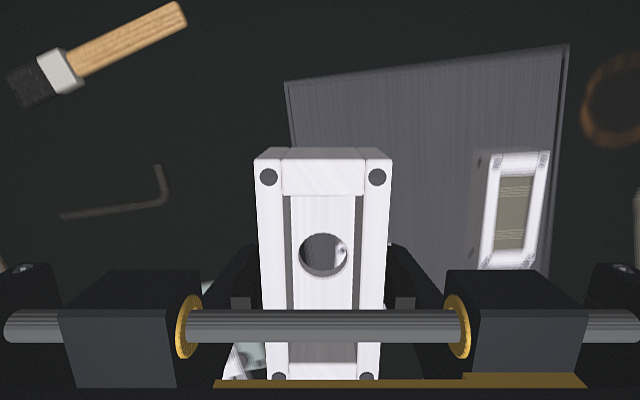

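Call:
{"name": "play_rows", "arguments": {
  "increments": [
    [0.3,8,-4,20,0,0,-0.05],
    [0.3,8,-4,26,0,0,-0.05],
    [0.3,8,-4,26,0,0,-0.05],
    [0.3,7,-4,26,0,0,-0.03],
    [0.3,0,0,24,0,0,0],
    [0.3,0,0,12,0,0,0],
    [0.3,0,0,6,0,0,0],
    [0.3,0,0,0,0,0,0]
  ]
}}

```text
clock: 42.25
tool_pos: [0.4528, 0.2669, 0.0391]
eef_rot: [0.719, 0.695, -0.006, -0.002]
contact_force: [-0.9, -0.4, -3.3]
opening: 0.61
```

```bash
python3 -c "
from h import *
st();snap('scene','s28')
plan([0.4522,.2667,.014],1.544,2,.3)
crop('s28',180,130,450,230,2.9,'c28')
"
```

```text
t 42.25 p [0.4528 0.2669 0.0391] phi 1.5379 F [-0.9 -0.4 -3.3] op 0.61
from [0.453  0.267  0.0394] 1.5378 clock 42.3
[[0.3, -0.1, -0.2, 12.7, -0.006, 0.002, -0.003], [0.3, -0.1, -0.3, 12.7, -0.006, 0.002, -0.003]]
```

View pics/c28.png

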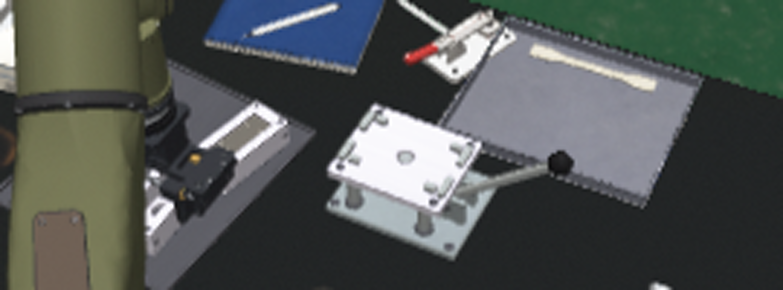

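Call:
{"name": "play_rows", "arguments": {
  "increments": [
    [0.3,0,0,9,-0.008,0,0],
    [0.3,0,0,9,0,0,0],
    [0.3,0,0,5,0,0,0],
    [0.3,0,0,2,0,0,0],
    [0.3,0,0,1,0,0,0],
    [0.7,0,0,0,0,0,0],
    [0.9,0,0,0,0,0,0],
    [0.9,0,0,0,0,0,0]
  ]
}}

```text
clock: 43.3
tool_pos: [0.4547, 0.2682, 0.0159]
eef_rot: [0.719, 0.695, 0.0, 0.001]
contact_force: [-0.5, -0.8, 0.5]
opening: 0.89
```

```bash
python3 -c "
from h import *
st();
plan([0.6,.2406,.2],np.pi/2-.2664,12,.9)
"
```

```text
t 43.3 p [0.4547 0.2682 0.0159] phi 1.5374 F [-0.5 -0.8  0.5] op 0.89
from [0.4547 0.2682 0.0159] 1.5374 clock 43.3
[[0.9, -1.9, 12.2, -15.3, 0.0, 0.0, 0.019], [0.9, -1.7, 12.2, -15.3, 0.0, 0.0, 0.019], [0.9, -1.4, 12.3, -15.3, 0.0, 0.0, 0.019], [0.9, -1.2, 12.3, -15.3, 0.0, 0.0, 0.019], [0.9, -1.0, 12.3, -15.3, 0.0, 0.0, 0.019], [0.9, -0.7, 12.3, -15.3, 0.0, 0.0, 0.019], [0.9, -0.5, 12.3, -15.3, 0.0, 0.0, 0.019], [0.9, -0.2, 12.3, -15.3, 0.0, 0.0, 0.019]]
[[0.9, 0.0, 12.3, -15.3, 0.0, 0.0, 0.019], [0.9, 0.2, 12.3, -15.3, 0.0, 0.0, 0.019], [0.9, 0.5, 12.3, -15.3, 0.0, 0.0, 0.019], [0.9, 0.7, 12.3, -15.3, 0.0, 0.0, 0.019]]
```

Call:
{"name": "play_rows", "arguments": {
  "increments": [
    [1,0,0,-30,0,0,0],
    [1,0,0,-40,0,0,0],
    [1,-2,10,-40,0,0,0.03],
    [1,-3,28,-25,0,0,0.06],
    [1,-2,32,-5,0,0,0.06],
    [1,-1,32,0,0,0,0.05],
    [1,0,26,0,0,0,0.03],
    [1,0,8,0,0,0,0]
  ]
}}

```text
clock: 44.3
tool_pos: [0.5904, 0.2395, 0.1601]
eef_rot: [0.795, 0.606, -0.0, 0.001]
contact_force: [-0.9, 0.1, -0.3]
opening: 0.996
```

```bash
python3 -c "
from h import *
st();snap('scene','s29');snap('top','t29');snap('wrist','w29')
plan([0.587,.2406,.1],1.304,4,1)
"
```

```text
t 44.3 p [0.5904 0.2395 0.1601] phi 1.3027 F [-0.9  0.1 -0.3] op 0.996
from [0.5881 0.2407 0.16  ] 1.3052 clock 44.45
[[1, -0.1, -0.3, 15.0, -0.0, 0.001, 0.0], [1, -0.1, -0.3, 15.0, -0.0, 0.001, 0.0], [1, -0.1, -0.3, 15.0, -0.0, 0.001, 0.0], [1, -0.1, -0.3, 15.0, -0.0, 0.001, 0.0]]
```

View pics/w29.png

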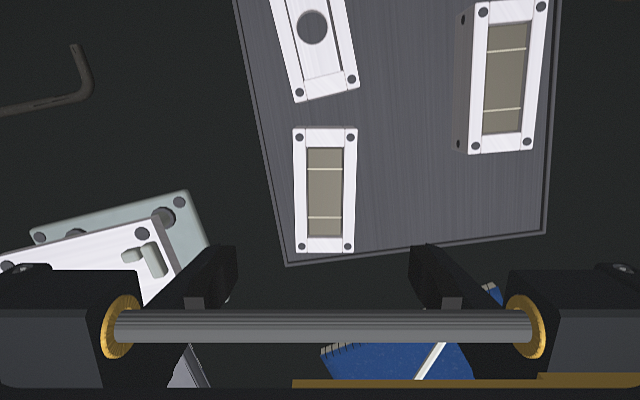

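```bash
python3 -c "
from h import *
mm('w29',[(302,247),(300,137),(351,137),(347,247)])
mm('w29',[(477,147),(482,12),(541,6),(530,145)])
plan([0.587,.2406,.013],1.304,7,1)
"
```

```text
centre [0.5873 0.2419] ang 2.8687 sides [0.0992 0.042  0.0992 0.0413]
centre [0.5358 0.4037] ang 2.9851 sides [0.0995 0.0429 0.1018 0.0437]
from [0.5881 0.2407 0.16  ] 1.3052 clock 44.45
[[1, -0.0, -0.1, 21.0, -0.0, 0.0, 0.0], [1, -0.0, -0.1, 21.0, -0.0, 0.0, 0.0], [1, -0.0, -0.1, 21.0, -0.0, 0.0, 0.0], [1, -0.0, -0.1, 21.0, -0.0, 0.0, 0.0], [1, -0.0, -0.1, 21.0, -0.0, 0.0, 0.0], [1, -0.0, -0.1, 21.0, -0.0, 0.0, 0.0], [1, -0.1, -0.1, 21.0, -0.0, 0.0, 0.0]]
```

Call:
{"name": "play_rows", "arguments": {
  "increments": [
    [1,1,0,20,0,0,0],
    [1,0,0,28,0,0,0],
    [1,0,0,28,0,0,0],
    [1,0,0,28,0,0,0],
    [1,0,0,22,0,0,0],
    [1,0,0,12,0,0,0],
    [1,0,0,4,0,0,0],
    [1,0,0,0,0,0,0]
  ]
}}

```text
clock: 45.45
tool_pos: [0.5779, 0.2489, 0.0157]
eef_rot: [0.79, 0.613, -0.003, -0.003]
contact_force: [0.0, -0.5, 1.2]
opening: 1.002
```

```bash
python3 -c "
from h import *
st()
plan([0.5873,.2417,.0145],1.302,1,1)
"
```

```text
t 45.45 p [0.5779 0.2489 0.0157] phi 1.3195 F [ 0.  -0.5  1.2] op 1.002
from [0.5779 0.2489 0.0157] 1.3195 clock 45.45
[[1, -4.6, 10.9, 1.1, -0.009, 0.0, 0.018]]
```

Call:
{"name": "play_rows", "arguments": {
  "increments": [
    [1,-4.5,11,1,-0.009,0,0.018],
    [1,0,0,0,0,0,0],
    [0.4,0,0,0,0,0,0],
    [0.3,0,0,0,0,0,0],
    [0.3,0,0,0,0,0,0],
    [0.3,0,0,0,0,0,0],
    [0.3,0,0,0,0,0,0],
    [0.3,0,0,-10,0,0,0]
  ],
  "grip_force": 50
}}

```text
clock: 46.45
tool_pos: [0.5883, 0.2409, 0.0258]
eef_rot: [0.796, 0.605, 0.0, 0.001]
contact_force: [0.8, -0.3, -4.7]
opening: 0.607
```

```bash
python3 -c "
from h import *
st()
plan([0.6182,.0352,.2],-.02,8,.3)
"
```

```text
t 46.45 p [0.5883 0.2409 0.0258] phi 1.2998 F [ 0.8 -0.3 -4.7] op 0.607
from [0.5883 0.2409 0.0258] 1.2998 clock 46.45
[[0.3, -23.8, 10.5, -21.8, 0.0, -0.0, 0.165], [0.3, -21.7, 14.3, -21.8, 0.0, -0.0, 0.165], [0.3, -19.1, 17.6, -21.8, 0.0, -0.0, 0.165], [0.3, -15.9, 20.5, -21.8, 0.0, -0.0, 0.165], [0.3, -12.4, 22.9, -21.8, 0.0, -0.0, 0.165], [0.3, -8.4, 24.6, -21.8, 0.0, -0.0, 0.165], [0.3, -4.3, 25.6, -21.8, 0.0, -0.0, 0.165], [0.3, -0.0, 26.0, -21.8, 0.0, -0.0, 0.165]]
```

Call:
{"name": "play_rows", "arguments": {
  "increments": [
    [0.3,0,0,-40,0,0,0],
    [0.3,0,0,-50,0,0,0.1],
    [0.3,-20,15,-35,0,0,0.16],
    [0.3,-22,20,-8,0,0,0.17],
    [0.3,-18,24,0,0,0,0.17],
    [0.3,-13,26,0,0,0,0.17],
    [0.3,-8,27,0,0,0,0.17],
    [0.3,-4,27,0,0,0,0.16]
  ]
}}

```text
clock: 47.45
tool_pos: [0.6198, 0.0751, 0.1627]
eef_rot: [0.996, 0.086, -0.004, -0.002]
contact_force: [0.1, 0.6, -4.6]
opening: 0.615
```

```bash
python3 -c "
from h import *
st()
plan([0.6182,.0352,.13],-.02,5,.3)
"
```

```text
t 47.45 p [0.6198 0.0751 0.1627] phi 0.1723 F [ 0.1  0.6 -4.6] op 0.615
from [0.6198 0.0751 0.1627] 0.1723 clock 47.45
[[0.3, -1.6, 7.8, 6.5, -0.001, 0.002, 0.038], [0.3, -1.3, 7.9, 6.5, -0.001, 0.002, 0.038], [0.3, -1.0, 7.9, 6.5, -0.001, 0.002, 0.038], [0.3, -0.8, 8.0, 6.5, -0.001, 0.002, 0.038], [0.3, -0.5, 8.0, 6.5, -0.001, 0.002, 0.038]]
```

Call:
{"name": "play_rows", "arguments": {
  "increments": [
    [0.3,-1,9,8,0,0.005,0.05],
    [0.3,-1,9,8,0,0.005,0.05],
    [0.3,-1,9,8,0,0,0.05],
    [0.3,-1,8,8,0,0,0.03],
    [0.3,0,2,8,0,0,0],
    [0.3,0,0,8,0,0,0],
    [0.3,0,0,0,0,0,0],
    [0.3,0,0,0,0,0,0]
  ]
}}

```text
clock: 48.45
tool_pos: [0.6166, 0.0389, 0.1098]
eef_rot: [1.0, -0.005, -0.002, -0.003]
contact_force: [-0.5, -0.1, -4.7]
opening: 0.611
```

```bash
python3 -c "
from h import *
st();snap('wrist','w30')
plan([0.6182,.0352,.108],-.02,1,.3)
crop('w30',190,100,430,240,3.3,'c30')
"
```

```text
t 48.45 p [0.6166 0.0389 0.1098] phi -0.0109 F [-0.5 -0.1 -4.7] op 0.611
from [0.6165 0.039  0.1098] -0.0108 clock 48.5
[[0.3, 1.7, 3.8, 1.8, -0.006, 0.003, 0.009]]
```

View pics/w30.png

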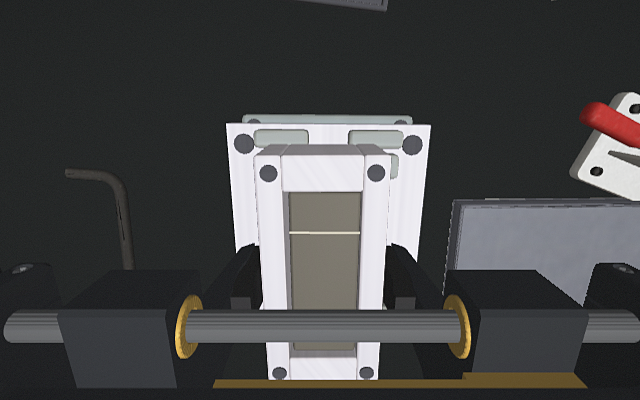

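```bash
python3 -c "
from h import *
mm('w30',[(280,373),(268,173),(376,173),(366.5,373)],.1353)
mm('w8',[(281,381),(268,180),(377,180),(366,380)],.1806)
"
```

```text
centre [0.6162 0.041 ] ang 1.566 sides [0.0972 0.042  0.0971 0.0414]
centre [0.6236 0.0287] ang 1.527 sides [0.0966 0.0413 0.0959 0.0399]
```

Call:
{"name": "play_rows", "arguments": {
  "increments": [
    [0.3,2,6.3,2,-0.005,0.003,0.008],
    [0.3,0,0,0,0,0,0],
    [0.3,0,0,0,0,0,0],
    [0.3,0,0,0,0,0,0],
    [0.3,0,0,0,0,0,0],
    [0.3,0,0,0,0,0,0],
    [0.3,0,0,0,0,0,0],
    [0.3,0,0,0,0,0,0]
  ]
}}

```text
clock: 49.5
tool_pos: [0.6192, 0.0325, 0.1085]
eef_rot: [1.0, -0.01, 0.001, -0.001]
contact_force: [0.5, 0.5, -4.3]
opening: 0.612
```

```bash
python3 -c "
from h import *
st();snap('wrist','w31')
crop('w31',190,100,430,240,3.3,'c31')
"
```

```text
t 49.5 p [0.6192 0.0325 0.1085] phi -0.019 F [ 0.5  0.5 -4.3] op 0.612
```

View pics/c31.png

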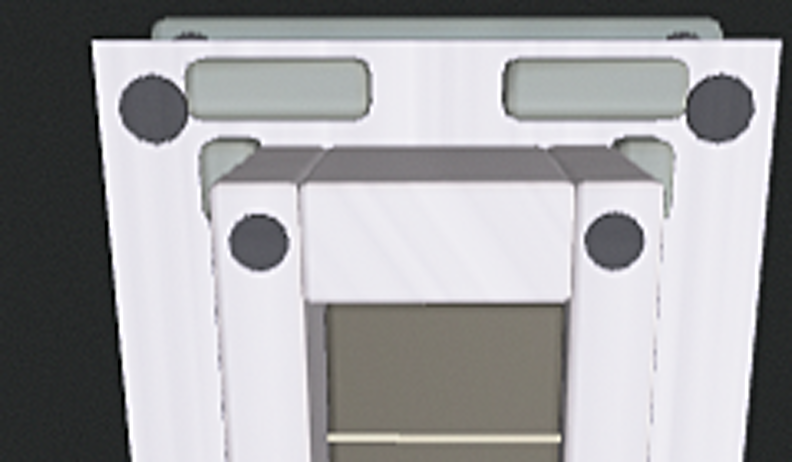

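Call:
{"name": "play_rows", "arguments": {
  "increments": [
    [0.3,-1,0,7,0,0,0],
    [0.3,0,0,7,0,0,0],
    [0.3,0,0,5,0,0,0],
    [0.3,0,0,4,0,0,0],
    [0.3,0,0,3,0,0,0],
    [0.3,0,0,1,0,0,0],
    [0.3,0,0,0,0,0,0],
    [0.3,0,0,0,0,0,0]
  ]
}}

```text
clock: 50.55
tool_pos: [0.6182, 0.0326, 0.0858]
eef_rot: [1.0, -0.01, 0.001, -0.001]
contact_force: [-0.5, 0.5, -1.3]
opening: 0.607
```

Call:
{"name": "play_rows", "arguments": {
  "increments": [
    [0.3,0,0,2,0,0,0],
    [0.8,0,0,0,0,0,0],
    [0.8,0,0,0,0,0,0],
    [0.8,0,0,-20,0,0,0],
    [0.8,0,0,-40,0,0,0],
    [0.8,0,15,-40,0,0,0],
    [0.8,0,30,-5,0,0,0],
    [0.8,0,35,0,0,0,0]
  ]
}}

```text
clock: 51.55
tool_pos: [0.6206, -0.045, 0.1998]
eef_rot: [1.0, -0.006, 0.006, -0.002]
contact_force: [-0.4, -0.8, 0.6]
opening: 0.804
```

```bash
python3 -c "
from h import *
st();snap('wrist','w32')
plan([0.6145,-.151,.17],-.02,4,.8)
"
```

```text
t 51.55 p [ 0.6206 -0.045   0.1998] phi -0.0125 F [-0.4 -0.8  0.6] op 0.804
from [ 0.6203 -0.0531  0.2001] -0.0204 clock 51.6
[[0.8, -1.1, 24.5, 7.5, 0.0, -0.003, -0.0], [0.8, -1.0, 24.5, 7.5, 0.0, -0.003, -0.0], [0.8, -1.0, 24.5, 7.5, 0.0, -0.003, -0.0], [0.8, -1.0, 24.5, 7.5, 0.0, -0.003, -0.0]]
```

View pics/w32.png

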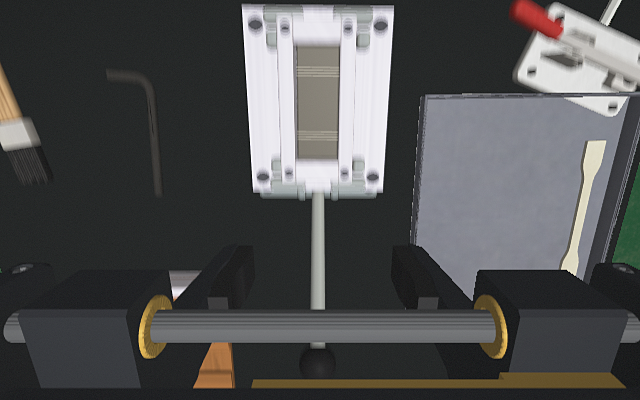

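Seated between all stops. On to the knob.

Call:
{"name": "play_rows", "arguments": {
  "increments": [
    [0.8,-2,26,2,0,-0.005,0],
    [0.8,-2,26,4,0,-0.005,0],
    [0.8,-1,24,8,0,0,0],
    [0.8,-1,14,12,0,0,0],
    [0.8,0,3,16,0,0,0],
    [0.8,0,0,14,0,0,0],
    [0.8,0,0,8,0,0,0],
    [0.8,0,0,0,0,0,0]
  ]
}}

```text
clock: 52.6
tool_pos: [0.6149, -0.146, 0.1372]
eef_rot: [1.0, -0.01, 0.005, -0.0]
contact_force: [-0.4, 0.5, 0.8]
opening: 0.801
```

```bash
python3 -c "
from h import *
st();
plan([0.6148,-.150,.132],-.02,1,.8)
"
```

```text
t 52.6 p [ 0.6149 -0.146   0.1372] phi -0.0191 F [-0.4  0.5  0.8] op 0.801
from [ 0.6149 -0.146   0.1372] -0.0191 clock 52.6
[[0.8, -0.0, 4.0, 5.2, -0.0, -0.009, 0.001]]
```

Call:
{"name": "play_rows", "arguments": {
  "increments": [
    [0.8,0,4,5,0,-0.008,0],
    [0.2,0,0,0,0,0,0],
    [0,0,0,0,0,0,0],
    [0,0,0,0,0,0,0],
    [0,0,0,0,0,0,0],
    [0,0,0,0,0,0,0],
    [0,0,7,8,0,0,0],
    [0,0,7,8.5,0,0,0]
  ],
  "grip_force": 25
}}

```text
clock: 53.6
tool_pos: [0.6156, -0.1627, 0.1172]
eef_rot: [1.0, -0.009, 0.002, -0.001]
contact_force: [-0.8, 2.9, 3.0]
opening: 0.295
```

Call:
{"name": "play_rows", "arguments": {
  "increments": [
    [0,0,6,9,0,0,0],
    [0,0,5.5,9.5,0,0,0],
    [0,0,5,10,0,0,0],
    [0,0,4,10,0,0,0],
    [0,0,3.5,10,0,0,0],
    [0,0,2.5,9,0,0,0],
    [0,0,1,3,0,0,0],
    [0,0,0,0,0,0,0]
  ]
}}

```text
clock: 54.6
tool_pos: [0.6151, -0.1911, 0.0534]
eef_rot: [1.0, -0.008, 0.001, -0.002]
contact_force: [-2.1, 0.4, 2.2]
opening: 0.289
```

```bash
python3 -c "
from h import *
st();
"
```

```text
t 54.6 p [ 0.6151 -0.1911  0.0534] phi -0.017 F [-2.1  0.4  2.2] op 0.289
```

Call:
{"name": "play_rows", "arguments": {
  "increments": [
    [0,0,1,2,0,0,0],
    [0.8,0,0,0,0,0,0],
    [0.8,0,0,0,0,0,0],
    [0.8,0,0,-30,0,0,0],
    [0.8,0,0,-55,0,0,0],
    [0.6,0,-10,-50,0,0,0],
    [0.6,0,-35,-5,0,0,0],
    [0.6,0,-45,0,0,0,0]
  ]
}}

```text
clock: 55.6
tool_pos: [0.6169, -0.1094, 0.1934]
eef_rot: [1.0, -0.014, 0.002, 0.001]
contact_force: [0.2, 1.1, -0.7]
opening: 0.601
```

```bash
python3 -c "
from h import *
st();
plan([0.6182,.030,.16],-.02,5,.6)
"
```

```text
t 55.6 p [ 0.6169 -0.1094  0.1934] phi -0.0271 F [ 0.2  1.1 -0.7] op 0.601
from [ 0.6169 -0.1094  0.1934] -0.0271 clock 55.6
[[0.6, -0.5, -27.9, 6.6, 0.001, -0.001, -0.001], [0.6, -0.5, -27.9, 6.6, 0.001, -0.001, -0.001], [0.6, -0.4, -27.9, 6.6, 0.001, -0.001, -0.001], [0.6, -0.4, -27.9, 6.7, 0.001, -0.001, -0.001], [0.6, -0.4, -27.9, 6.7, 0.001, -0.001, -0.001]]
```

Call:
{"name": "play_rows", "arguments": {
  "increments": [
    [0.6,0,-28,0,0,0,0],
    [0.6,0,-30,2,0,0,0],
    [0.6,0,-30,4,0,0,0],
    [0.6,0,-26,8,0,0,0],
    [0.6,0,-15,8,0,0,0],
    [0.6,0,-3,6,0,0,0],
    [0.6,0,0,0,0,0,0],
    [0.6,0,0,0,0,0,0]
  ]
}}

```text
clock: 56.6
tool_pos: [0.6221, 0.0257, 0.1611]
eef_rot: [1.0, -0.013, 0.002, 0.003]
contact_force: [-0.5, 0.1, 0.6]
opening: 0.6
```

```bash
python3 -c "
from h import *
st();snap('wrist','w33')
plan([0.6183,.036,.1125],-.02,4,.6)
"
```

```text
t 56.6 p [0.6221 0.0257 0.1611] phi -0.026 F [-0.5  0.1  0.6] op 0.6
from [0.622  0.0255 0.1612] -0.0263 clock 56.65
[[0.6, -1.1, -2.7, 12.1, 0.002, -0.001, -0.002], [0.6, -1.0, -2.7, 12.2, 0.002, -0.001, -0.002], [0.6, -1.0, -2.6, 12.2, 0.002, -0.001, -0.002], [0.6, -1.0, -2.6, 12.2, 0.002, -0.001, -0.002]]
```

View pics/w33.png

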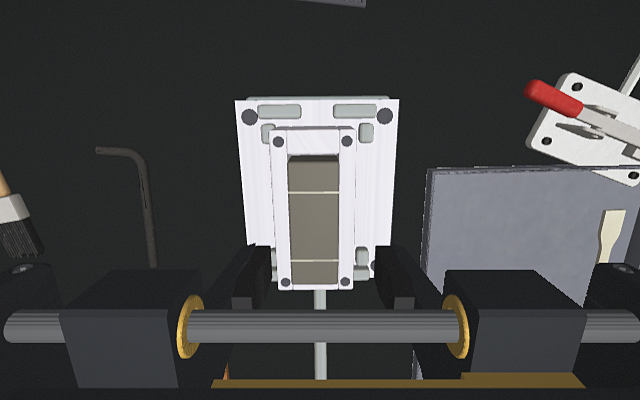

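```bash
python3 -c "
from h import *
mm('w33',[(290.5,285),(287,161),(339.5,161),(338.5,285)],.128)
mm('w33',[(286,282),(278.5,142),(346.5,142),(345,282)],.110)
"
```

```text
centre [0.6165 0.031 ] ang 1.5464 sides [0.0806 0.0299 0.0807 0.031 ]
centre [0.6163 0.0309] ang 1.5573 sides [0.098  0.0418 0.0981 0.0418]
```

Call:
{"name": "play_rows", "arguments": {
  "increments": [
    [0.6,-5.5,-5.5,12,0.006,-0.003,0],
    [0.6,0,0,14,0,0,0],
    [0.6,0,0,12,0,0,0],
    [0.6,0,0,7,0,0,0],
    [0.6,0,0,3,0,0,0],
    [0.6,0,0,0,0,0,0],
    [0.6,0,0,0,0,0,0],
    [0.6,0,0,0,0,0,0]
  ]
}}

```text
clock: 57.65
tool_pos: [0.6164, 0.0298, 0.1105]
eef_rot: [1.0, -0.014, 0.001, 0.0]
contact_force: [-0.8, 0.5, 0.5]
opening: 0.601
```

```bash
python3 -c "
from h import *
st()
plan([0.6166,.031,.1125],-.024,1,.6)
"
```

```text
t 57.65 p [0.6164 0.0298 0.1105] phi -0.0283 F [-0.8  0.5  0.5] op 0.601
from [0.6164 0.0298 0.1105] -0.0283 clock 57.65
[[0.6, 0.2, -1.2, -2.0, 0.0, -0.002, -0.004]]
```

Call:
{"name": "play_rows", "arguments": {
  "increments": [
    [0.6,0,-1,-2,0,0,0],
    [0.2,0,0,0,0,0,0],
    [0.1,0,0,0,0,0,0],
    [0.1,0,0,0,0,0,0],
    [0.1,0,0,0,0,0,0],
    [0.1,0,0,0,0,0,0],
    [0.1,0,0,-10,0,0,0],
    [0.1,0,0,-25,0,0,0]
  ],
  "grip_force": 40
}}

```text
clock: 58.65
tool_pos: [0.6151, 0.0309, 0.1468]
eef_rot: [1.0, -0.014, -0.001, 0.0]
contact_force: [-0.2, -0.5, -0.4]
opening: 0.33
```

```bash
python3 -c "
from h import *
st()
plan([0.4508,-.2774,.22],-1.597,16,.1)
"
```

```text
t 58.65 p [0.6151 0.0309 0.1468] phi -0.0282 F [-0.2 -0.5 -0.4] op 0.33
from [0.6151 0.0309 0.1468] -0.0282 clock 58.65
[[0.1, -9.7, 19.6, -4.5, 0.0, 0.0, 0.098], [0.1, -7.8, 20.4, -4.5, 0.0, 0.0, 0.098], [0.1, -5.7, 21.1, -4.5, 0.0, 0.0, 0.098], [0.1, -3.6, 21.5, -4.6, 0.0, 0.0, 0.098], [0.1, -1.5, 21.8, -4.6, 0.0, 0.0, 0.098], [0.1, 0.6, 21.8, -4.6, 0.0, 0.0, 0.098], [0.1, 2.8, 21.7, -4.6, 0.0, 0.0, 0.098], [0.1, 4.9, 21.3, -4.6, 0.0, 0.0, 0.098]]
[[0.1, 6.9, 20.7, -4.6, 0.0, 0.0, 0.098], [0.1, 8.9, 19.9, -4.6, 0.0, 0.0, 0.098], [0.1, 10.8, 19.0, -4.6, 0.0, 0.0, 0.098], [0.1, 12.6, 17.8, -4.6, 0.0, 0.0, 0.098], [0.1, 14.3, 16.5, -4.6, 0.0, 0.0, 0.098], [0.1, 15.9, 15.0, -4.6, 0.0, 0.0, 0.098], [0.1, 17.3, 13.4, -4.6, 0.0, 0.0, 0.098], [0.1, 18.5, 11.6, -4.6, 0.0, 0.0, 0.098]]
```

Call:
{"name": "play_rows", "arguments": {
  "increments": [
    [0.1,0,0,-35,0,0,0.05],
    [0.1,-10,24,-25,0,0,0.15],
    [0.1,-12,32,-5,0,0,0.17],
    [0.1,-8,34,0,0,0,0.17],
    [0.1,-3,36,0,0,0,0.17],
    [0.1,2,37,0,0,0,0.17],
    [0.1,8,36,0,0,0,0.17],
    [0.1,14,34,0,0,0,0.17]
  ]
}}

```text
clock: 59.65
tool_pos: [0.4685, -0.1625, 0.2194]
eef_rot: [0.802, -0.598, 0.003, -0.004]
contact_force: [1.2, -0.4, -1.5]
opening: 0.335
```

```bash
python3 -c "
from h import *
st()
plan([0.4508,-.2774,.15],-1.597,6,.1)
"
```

```text
t 59.65 p [ 0.4685 -0.1625  0.2194] phi -1.2811 F [ 1.2 -0.4 -1.5] op 0.335
from [ 0.4685 -0.1625  0.2194] -1.2811 clock 59.65
[[0.1, 17.5, 8.4, 11.5, -0.002, 0.0, 0.053], [0.1, 17.9, 7.5, 11.5, -0.002, 0.0, 0.053], [0.1, 18.3, 6.5, 11.5, -0.002, 0.0, 0.053], [0.1, 18.6, 5.5, 11.5, -0.002, 0.0, 0.053], [0.1, 18.9, 4.5, 11.5, -0.002, 0.0, 0.053], [0.1, 19.1, 3.5, 11.6, -0.002, 0.0, 0.053]]
```

Call:
{"name": "play_rows", "arguments": {
  "increments": [
    [0.1,18,4,14,-0.004,0,0.06],
    [0.1,18,5,20,-0.004,0,0.06],
    [0.1,18,5,22,0,0,0.06],
    [0.1,18,4,24,0,0,0.06],
    [0.1,18,3,24,0,0,0.04],
    [0.1,12,2,20,0,0,0.02],
    [0.1,4,0,10,0,0,0],
    [0.1,0,0,0,0,0,0]
  ]
}}

```text
clock: 60.65
tool_pos: [0.4615, -0.2756, 0.086]
eef_rot: [-0.698, 0.716, -0.003, 0.004]
contact_force: [-0.5, -0.4, -1.3]
opening: 0.332
```

```bash
python3 -c "
from h import *
st();r.snapshot('top');snap('wrist','w34')
plan([0.4508,-.2774,.06],-1.597,2,.1)
"
```

```text
t 60.65 p [ 0.4615 -0.2756  0.086 ] phi -1.5959 F [-0.5 -0.4 -1.3] op 0.332
from [ 0.462  -0.2754  0.0867] -1.5952 clock 60.75
[[0.1, 1.1, 5.7, 13.3, -0.005, 0.001, 0.001], [0.1, 1.1, 5.6, 13.3, -0.005, 0.001, 0.001]]
```

View pics/w34.png

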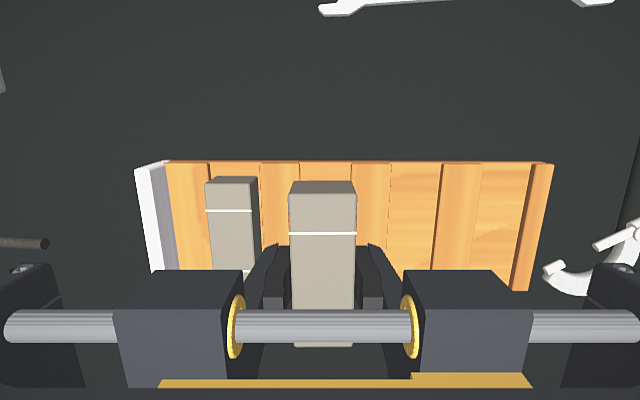

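```bash
python3 -c "
from h import *
for p in [(208,162),(260,162),(299,162),(353,163),(391,163),(443,164)]: print(p,np.round(atz('w34',*p,.016)[:2],4))
mm('w34',[(293,346),(289,194),(357,194),(354,346)],.102)
plan([0.4508,-.2774,.045],-1.597,1,.1)
"
```

```text
(208, 162) [ 0.5028 -0.1977]
(260, 162) [ 0.5019 -0.2336]
(299, 162) [ 0.5013 -0.2606]
(353, 163) [ 0.4997 -0.2979]
(391, 163) [ 0.4991 -0.3241]
(443, 164) [ 0.4975 -0.3601]
centre [ 0.4616 -0.2763] ang -0.0208 sides [0.0788 0.0292 0.0788 0.0306]
from [ 0.462  -0.2754  0.0867] -1.5952 clock 60.75
[[0.1, 2.3, 11.6, 41.6, -0.01, 0.002, 0.002]]
```

Call:
{"name": "play_rows", "arguments": {
  "increments": [
    [0.1,2,11.3,14,-0.01,0,0.002],
    [0.1,0,0,16,0,0,0],
    [0.1,0,0,10,0,0,0],
    [0.1,0,0,0,0,0,0],
    [0.1,0,0,0,0,0,0],
    [0.1,0,0,0,0,0,0],
    [0.1,0,0,0,0,0,0],
    [0.1,0,0,0,0,0,0]
  ]
}}

```text
clock: 61.75
tool_pos: [0.4516, -0.2763, 0.0453]
eef_rot: [-0.699, 0.716, -0.0, 0.001]
contact_force: [0.0, -1.0, -0.7]
opening: 0.337
```

```bash
python3 -c "
from h import *
st();snap('wrist','w35')
plan([0.451,-.2772,.0205],-1.597,1,.1)
for p in [(298,150),(350,150)]: pass
"
```

```text
t 61.75 p [ 0.4516 -0.2763  0.0453] phi -1.5948 F [ 0.  -1.  -0.7] op 0.337
from [ 0.4516 -0.2763  0.0453] -1.5948 clock 61.8
[[0.1, 1.0, 0.6, 24.8, -0.002, 0.001, 0.002]]
```

View pics/w35.png

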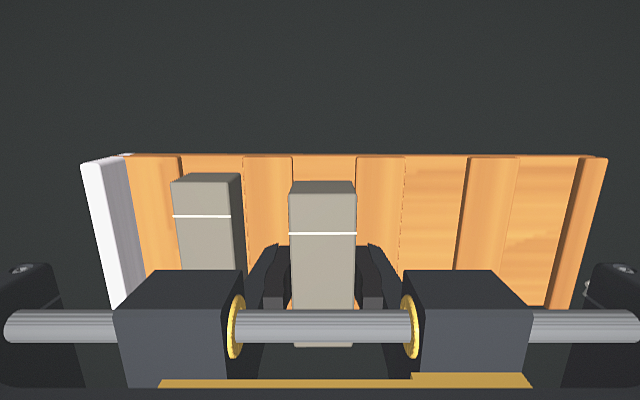

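Call:
{"name": "play_rows", "arguments": {
  "increments": [
    [0.1,1,0.5,7,0,0,0],
    [0.1,0,0,7,0,0,0],
    [0.1,0,0,5,0,0,0],
    [0.1,0,0,3,0,0,0],
    [0.1,0,0,2,0,0,0],
    [0.1,0,0,1,0,0,0],
    [0.1,0,0,0,0,0,0],
    [0.1,0,0,0,0,0,0]
  ]
}}

```text
clock: 62.8
tool_pos: [0.4512, -0.2774, 0.0209]
eef_rot: [-0.698, 0.716, -0.001, 0.002]
contact_force: [-0.2, -0.0, -1.6]
opening: 0.338
```

Call:
{"name": "play_rows", "arguments": {
  "increments": [
    [0.1,0,0,2,0,0,0],
    [0.1,0,0,1,0,0,0],
    [0.5,0,0,0,0,0,0],
    [0.5,0,0,0,0,0,0],
    [0.5,0,0,-10,0,0,0],
    [0.5,0,0,-40,0,0,0],
    [0.5,0,0,-45,0,0,0],
    [0.5,0,0,-40,0,0,-0.1]
  ]
}}

```text
clock: 63.8
tool_pos: [0.4492, -0.2768, 0.1575]
eef_rot: [0.734, -0.679, -0.001, -0.002]
contact_force: [0.1, -0.5, 0.3]
opening: 0.502
```

```bash
python3 -c "
from h import *
st();snap('scene','s36')
crop('s36',320,200,450,310,5,'c36')
plan([0.6137,-.192,.13],-.02,10,.7)
"
```

```text
t 63.8 p [ 0.4492 -0.2768  0.1575] phi -1.4936 F [ 0.1 -0.5  0.3] op 0.502
from [ 0.4511 -0.2788  0.1619] -1.4907 clock 63.85
[[0.7, -7.3, -16.9, 3.3, -0.001, -0.001, -0.147], [0.7, -4.8, -17.8, 3.3, -0.001, -0.001, -0.147], [0.7, -2.1, -18.3, 3.3, -0.001, -0.001, -0.147], [0.7, 0.6, -18.4, 3.3, -0.001, -0.001, -0.147], [0.7, 3.3, -18.1, 3.3, -0.001, -0.001, -0.147], [0.7, 5.9, -17.5, 3.3, -0.001, -0.001, -0.147], [0.7, 8.4, -16.4, 3.2, -0.001, -0.001, -0.147], [0.7, 10.7, -15.0, 3.2, -0.001, -0.001, -0.147]]
[[0.7, 12.8, -13.3, 3.2, -0.001, -0.001, -0.147], [0.7, 14.6, -11.3, 3.2, -0.001, -0.001, -0.147]]
```

View pics/c36.png

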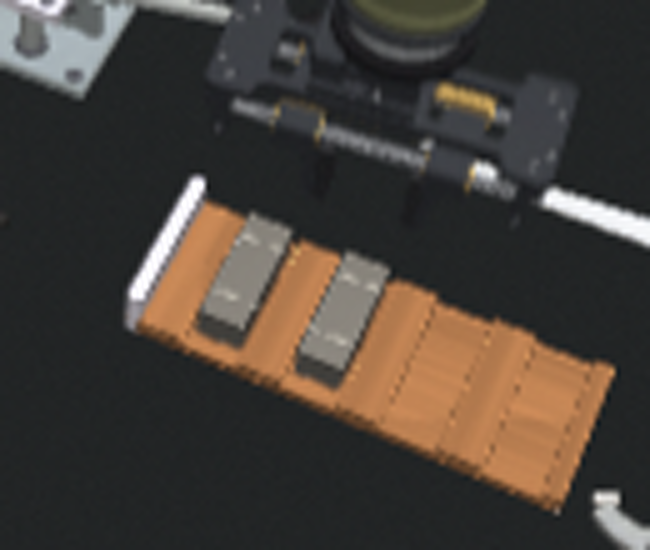

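Both prisms sit flat in grooves 1 and 2. On to the lever.

Call:
{"name": "play_rows", "arguments": {
  "increments": [
    [0.7,-9,-20,2,0,0,-0.17],
    [0.7,-5,-22,2,0,0,-0.17],
    [0.7,-1,-22,2,0,0,-0.17],
    [0.7,3,-22,2,0,0,-0.17],
    [0.7,7,-21,2,0,0,-0.17],
    [0.7,10,-19,2,0,0,-0.17],
    [0.7,13,-17,2,0,0,-0.17],
    [0.7,15,-14,2,0,0,-0.15]
  ]
}}

```text
clock: 64.85
tool_pos: [0.6087, -0.1987, 0.1513]
eef_rot: [0.998, -0.057, 0.005, 0.002]
contact_force: [0.4, 0.5, 0.7]
opening: 0.698
```

```bash
python3 -c "
from h import *
st()
plan([0.6143,-.192,.055],-.02,6,.7)
"
```

```text
t 64.85 p [ 0.6087 -0.1987  0.1513] phi -0.1135 F [0.4 0.5 0.7] op 0.698
from [ 0.6087 -0.1987  0.1513] -0.1135 clock 64.85
[[0.7, 0.6, -1.3, 16.1, 0.001, -0.002, -0.016], [0.7, 0.7, -1.2, 16.1, 0.001, -0.002, -0.016], [0.7, 0.7, -1.2, 16.1, 0.001, -0.002, -0.016], [0.7, 0.8, -1.2, 16.1, 0.001, -0.002, -0.016], [0.7, 0.8, -1.2, 16.1, 0.001, -0.002, -0.016], [0.7, 0.9, -1.2, 16.1, 0.001, -0.002, -0.016]]
```

Call:
{"name": "play_rows", "arguments": {
  "increments": [
    [0.7,0,0,12,0,0,-0.06],
    [0.7,0,0,16,0,0,-0.02],
    [0.7,0,0,18,0,0,0],
    [0.7,0,0,18,0,0,0],
    [0.7,0,0,15,0,0,0],
    [0.7,0,0,10,0,0,0],
    [0.7,0,0,0,0,0,0],
    [0.7,0,0,0,0,0,0]
  ]
}}

```text
clock: 65.85
tool_pos: [0.6098, -0.1982, 0.0565]
eef_rot: [1.0, -0.016, 0.004, 0.002]
contact_force: [-0.8, 0.2, -0.1]
opening: 0.698
```

```bash
python3 -c "
from h import *
st()
plan([0.6143,-.192,.054],-.02,1,.7)
"
```

```text
t 65.85 p [ 0.6098 -0.1982  0.0565] phi -0.032 F [-0.8  0.2 -0.1] op 0.698
from [ 0.6098 -0.1982  0.0565] -0.032 clock 65.85
[[0.7, 4.3, -6.3, 2.5, 0.004, -0.008, -0.012]]
```

Call:
{"name": "play_rows", "arguments": {
  "increments": [
    [0.7,4.5,-6.3,2,0.004,-0.008,-0.012],
    [0.2,0,0,0,0,0,0],
    [0,0,0,0,0,0,0],
    [0,0,0,0,0,0,0],
    [0,0,0,0,0,0,0],
    [0,0,0,0,0,0,0],
    [0,0,-2,-8,0,0,0],
    [0,0,-3,-9,0,0,0]
  ],
  "grip_force": 25
}}

```text
clock: 66.85
tool_pos: [0.6151, -0.1873, 0.0725]
eef_rot: [1.0, -0.01, 0.0, 0.0]
contact_force: [1.8, -1.6, -5.7]
opening: 0.287
```

Call:
{"name": "play_rows", "arguments": {
  "increments": [
    [0,0,-4.5,-9,0,0,0],
    [0,0,-5,-9,0,0,0],
    [0,0,-5.5,-9,0,0,0],
    [0,0,-6,-9,0,0,0],
    [0,0,-6.5,-8.5,0,0,0],
    [0,0,-6,-7,0,0,0],
    [0,0,-3,-4,0,0,0],
    [0,0,-2,-3,0,0,0]
  ]
}}

```text
clock: 67.85
tool_pos: [0.6156, -0.1505, 0.1339]
eef_rot: [1.0, -0.011, 0.001, 0.004]
contact_force: [10.3, -12.4, -35.9]
opening: 0.288
```

```bash
python3 -c "
from h import *
st()"
```

```text
t 67.85 p [ 0.6156 -0.1505  0.1339] phi -0.0213 F [ 10.3 -12.4 -35.9] op 0.288
```

Lever at its upper stop (force rising). Release and go to the empty mould.

Call:
{"name": "play_rows", "arguments": {
  "increments": [
    [0.8,0,0,0,0,0,0],
    [0.8,0,0,0,0,0,0],
    [0.8,0,0,-20,0,0,0],
    [0.9,0,-10,-30,0,0,0],
    [1,0,-30,-5,0,0,0],
    [1,0,-40,0,0,0,0],
    [1,0,-40,0,0,0,0],
    [1,0,-35,5,0,0,0]
  ]
}}

```text
clock: 68.85
tool_pos: [0.6194, 0.0147, 0.1901]
eef_rot: [1.0, -0.011, 0.002, -0.002]
contact_force: [1.4, 0.0, -0.1]
opening: 0.999
```

```bash
python3 -c "
from h import *
st();snap('wrist','w37');
plan([0.6163,.0309,.085],-.02,6,1)"
```

```text
t 68.85 p [0.6194 0.0147 0.1901] phi -0.0222 F [ 1.4  0.  -0.1] op 0.999
from [0.6189 0.0225 0.1892] -0.0145 clock 68.9
[[1, -0.5, -1.2, 17.4, -0.002, -0.0, 0.001], [1, -0.5, -1.3, 17.4, -0.002, -0.0, 0.001], [1, -0.5, -1.3, 17.4, -0.002, -0.0, 0.001], [1, -0.5, -1.3, 17.4, -0.002, -0.0, 0.001], [1, -0.5, -1.3, 17.4, -0.002, -0.0, 0.001], [1, -0.5, -1.4, 17.4, -0.002, -0.0, 0.001]]
```

View pics/w37.png

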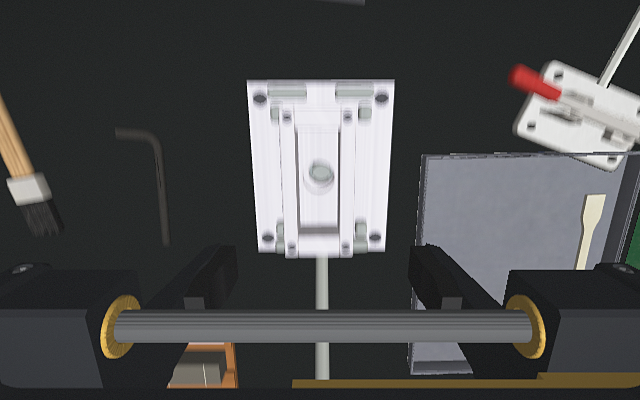

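Call:
{"name": "play_rows", "arguments": {
  "increments": [
    [1,-3,-5,20,0,0,0],
    [1,0,0,25,0,0,0],
    [1,0,0,25,0,0,0],
    [1,0,0,18,0,0,0],
    [1,0,0,10,0,0,0],
    [1,0,0,4,0,0,0],
    [1,0,0,0,0,0,0],
    [1,0,0,0,0,0,0]
  ]
}}

```text
clock: 69.9
tool_pos: [0.6182, 0.036, 0.089]
eef_rot: [1.0, -0.004, 0.004, -0.009]
contact_force: [-0.0, 0.1, 0.6]
opening: 0.998
```

```bash
python3 -c "
from h import *
st();
plan([0.6163,.0309,.085],-.02,1,1)"
```

```text
t 69.9 p [0.6182 0.036  0.089 ] phi -0.0071 F [-0.   0.1  0.6] op 0.998
from [0.6182 0.036  0.089 ] -0.0071 clock 69.9
[[1, -1.9, 5.2, 3.9, -0.017, -0.009, 0.013]]
```

Call:
{"name": "play_rows", "arguments": {
  "increments": [
    [1,-2,5,4,-0.016,-0.008,0.013],
    [0.4,0,0,0,0,0,0],
    [0.3,0,0,0,0,0,0],
    [0.3,0,0,0,0,0,0],
    [0.3,0,0,0,0,0,0],
    [0.3,0,0,-20,0,0,0],
    [0.3,0,0,-45,0,0,0],
    [0.3,0,0,-30,0,0,0]
  ],
  "grip_force": 50
}}

```text
clock: 70.9
tool_pos: [0.614, 0.0307, 0.1787]
eef_rot: [1.0, -0.01, -0.003, 0.0]
contact_force: [0.8, -0.6, -3.8]
opening: 0.609
```

```bash
python3 -c "
from h import *
st();
plan([0.588,.241,.15],1.30,8,.3)"
```

```text
t 70.9 p [0.614  0.0307 0.1787] phi -0.021 F [ 0.8 -0.6 -3.8] op 0.609
from [0.614  0.0307 0.1787] -0.021 clock 70.9
[[0.3, -3.8, -26.2, 3.6, -0.0, 0.001, -0.165], [0.3, 0.6, -26.5, 3.6, -0.0, 0.001, -0.165], [0.3, 4.9, -26.0, 3.6, -0.0, 0.001, -0.165], [0.3, 9.1, -24.9, 3.6, -0.0, 0.001, -0.165], [0.3, 13.1, -23.0, 3.6, -0.0, 0.001, -0.165], [0.3, 16.7, -20.6, 3.6, -0.0, 0.001, -0.165], [0.3, 19.9, -17.5, 3.6, -0.0, 0.001, -0.165], [0.3, 22.5, -14.0, 3.6, -0.0, 0.001, -0.165]]
```

Call:
{"name": "play_rows", "arguments": {
  "increments": [
    [0.3,-4,-26,0,0,0,-0.165],
    [0.3,1,-28,0,0,0,-0.17],
    [0.3,5,-27,0,0,0,-0.17],
    [0.3,9,-26,0,0,0,-0.17],
    [0.3,13,-24,0,0,0,-0.17],
    [0.3,17,-21,4,0,0,-0.17],
    [0.3,20,-18,6,0,0,-0.17],
    [0.3,23,-14,8,0,0,-0.16]
  ]
}}

```text
clock: 71.9
tool_pos: [0.5769, 0.2452, 0.158]
eef_rot: [0.777, 0.629, -0.007, -0.0]
contact_force: [1.3, 0.1, -3.6]
opening: 0.604
```

```bash
python3 -c "
from h import *
st();snap('wrist','w38')
plan([0.588,.241,.06],1.30,5,.3)"
```

```text
t 71.9 p [0.5769 0.2452 0.158 ] phi 1.3611 F [ 1.3  0.1 -3.6] op 0.604
from [0.5746 0.2507 0.1569] 1.3712 clock 71.95
[[0.3, -1.3, 3.3, 19.3, -0.003, 0.001, 0.014], [0.3, -1.2, 3.2, 19.3, -0.003, 0.001, 0.014], [0.3, -1.2, 3.2, 19.4, -0.003, 0.001, 0.014], [0.3, -1.2, 3.2, 19.4, -0.003, 0.001, 0.014], [0.3, -1.2, 3.1, 19.4, -0.003, 0.001, 0.014]]
```

View pics/w38.png

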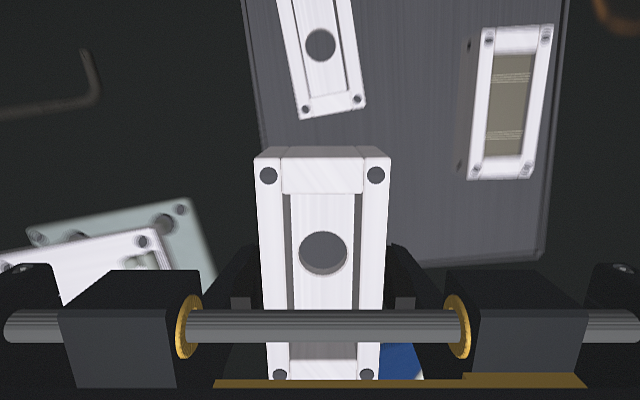

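Call:
{"name": "play_rows", "arguments": {
  "increments": [
    [0.3,-3,8,16,-0.008,0,0.035],
    [0.3,-3,8,22,-0.004,0,0.035],
    [0.3,0,2,24,0,0,0.01],
    [0.3,0,0,24,0,0,0],
    [0.3,0,0,18,0,0,0],
    [0.3,0,0,8,0,0,0],
    [0.3,0,0,0,0,0,0],
    [0.3,0,0,0,0,0,0]
  ]
}}

```text
clock: 72.95
tool_pos: [0.5919, 0.2301, 0.0355]
eef_rot: [0.805, 0.593, -0.006, 0.005]
contact_force: [-0.3, 0.6, -3.2]
opening: 0.605
```

```bash
python3 -c "
from h import *
st()
plan([0.588,.241,.015],1.30,1,.3)"
```

```text
t 72.95 p [0.5919 0.2301 0.0355] phi 1.2705 F [-0.3  0.6 -3.2] op 0.605
from [0.5919 0.2301 0.0355] 1.2705 clock 72.95
[[0.3, 9.7, -6.9, 20.3, 0.001, 0.017, -0.029]]
```

Call:
{"name": "play_rows", "arguments": {
  "increments": [
    [0.3,9.5,-7,2,0,0.016,-0.028],
    [0.3,0,0,6,0,0,0],
    [0.3,0,0,6,0,0,0],
    [0.3,0,0,4,0,0,0],
    [0.3,0,0,2,0,0,0],
    [0.3,0,0,1,0,0,0],
    [0.3,0,0,0,0,0,0],
    [0.3,0,0,0,0,0,0]
  ]
}}

```text
clock: 73.95
tool_pos: [0.5889, 0.2431, 0.0168]
eef_rot: [0.796, 0.605, 0.002, 0.001]
contact_force: [-0.2, 0.8, -2.9]
opening: 0.603
```

Call:
{"name": "play_rows", "arguments": {
  "increments": [
    [0.3,0,0,1.5,0,0,0],
    [0.9,0,0,0,0,0,0],
    [1,0,0,0,0,0,0],
    [1,0,0,-30,0,0,0],
    [1,0,0,-45,0,0,0],
    [1,15,0,-40,0,0,-0.02],
    [1,32,8,-10,0,0,-0.04],
    [1,36,10,0,0,0,-0.04]
  ]
}}

```text
clock: 74.95
tool_pos: [0.6281, 0.3175, 0.1464]
eef_rot: [0.765, 0.644, 0.002, 0.003]
contact_force: [0.5, 0.5, 0.8]
opening: 0.999
```

```bash
python3 -c "
from h import *
st()
plan([0.54,.404,.15],1.42,4,1)"
```

```text
t 74.95 p [0.6281 0.3175 0.1464] phi 1.3985 F [0.5 0.5 0.8] op 0.999
from [0.6281 0.3175 0.1464] 1.3985 clock 74.95
[[1, 17.5, -25.4, -1.1, 0.002, -0.0, -0.005], [1, 17.7, -25.3, -1.0, 0.002, -0.0, -0.005], [1, 17.8, -25.2, -1.0, 0.002, -0.0, -0.005], [1, 17.9, -25.1, -0.9, 0.002, -0.0, -0.005]]
```

Call:
{"name": "play_rows", "arguments": {
  "increments": [
    [1,16,-24,0,0,0,0],
    [1,19,-27,0,0,0,0],
    [1,19,-26,0,0,0,0],
    [1,12,-15,0,0,0,0],
    [1,0,0,0,0,0,0],
    [1,0,0,0,0,0,0],
    [1,0,0,0,0,0,0],
    [1,0,0,0,0,0,0]
  ]
}}

```text
clock: 75.95
tool_pos: [0.5525, 0.3999, 0.1452]
eef_rot: [0.767, 0.642, 0.005, 0.004]
contact_force: [1.2, -0.6, 0.0]
opening: 0.999
```

```bash
python3 -c "
from h import *
st();snap('wrist','w39')"
```

```text
t 75.95 p [0.5525 0.3999 0.1452] phi 1.3939 F [ 1.2 -0.6  0. ] op 0.999
```

View pics/w39.png

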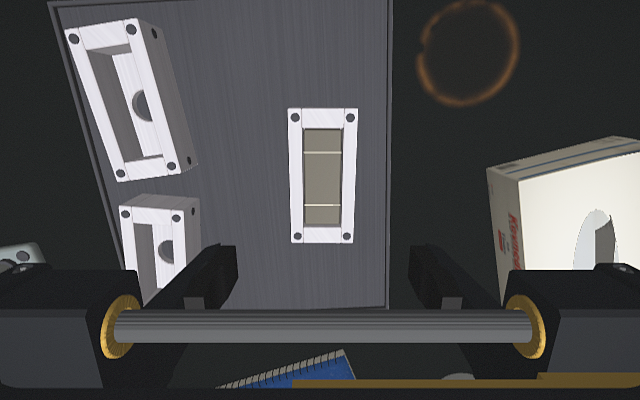

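```bash
python3 -c "
from h import *
mm('w39',[(297,236.5),(294.5,117),(351.5,117),(346.5,236.5)])
print(tri(('w39',487,167),('top0',128,222)))
for z in (.06,.1): print(atz('w39',487,167,z),atz('top0',128,222,z),atz('top0',120,150,z))
"
```

```text
centre [0.5352 0.4027] ang 2.9547 sides [0.0991 0.0434 0.0991 0.0425]
(array([ 0.58389949,  0.58983104, -0.07907886]), [np.float64(0.003034454505958373), np.float64(0.003034454505958211)])
[0.54206986 0.52510001 0.06      ] [0.55689723 0.52654913 0.06      ] [0.78022379 0.54768936 0.06      ]
[0.53040101 0.50564653 0.1       ] [0.54874952 0.5091734  0.1       ] [0.7645419  0.52960044 0.1       ]
```

```bash
python3 -c "
from h import *
st()
plan([0.5352,.4027,.015],1.384,7,1)"
```

```text
t 76.0 p [0.5526 0.3999 0.1452] phi 1.3938 F [-0.2  0.2 -1.7] op 1.002
from [0.5526 0.3999 0.1452] 1.3938 clock 76.0
[[1, -0.1, -2.7, 18.6, 0.002, -0.0, 0.001], [1, -0.1, -2.7, 18.6, 0.002, -0.0, 0.001], [1, -0.1, -2.7, 18.6, 0.002, -0.0, 0.001], [1, -0.1, -2.6, 18.6, 0.002, -0.0, 0.001], [1, -0.1, -2.6, 18.6, 0.002, -0.0, 0.001], [1, -0.1, -2.6, 18.6, 0.002, -0.0, 0.001], [1, -0.1, -2.5, 18.6, 0.002, -0.0, 0.001]]
```

Call:
{"name": "play_rows", "arguments": {
  "increments": [
    [1,0,-10,15,0.006,0,0.005],
    [1,0,-8,20,0.006,0,0.005],
    [1,0,0,22,0,0,0],
    [1,0,0,20,0,0,0],
    [1,0,0,12,0,0,0],
    [1,0,0,8,0,0,0],
    [1,0,0,0,0,0,0],
    [1,0,0,0,0,0,0]
  ]
}}

```text
clock: 77.0
tool_pos: [0.5324, 0.4029, 0.0416]
eef_rot: [0.771, 0.637, -0.0, -0.002]
contact_force: [-0.2, -0.3, 0.0]
opening: 1.002
```

```bash
python3 -c "
from h import *
st();snap('wrist','w40')
plan([0.5352,.4027,.015],1.384,1,1)"
```

```text
t 77.0 p [0.5324 0.4029 0.0416] phi 1.3821 F [-0.2 -0.3  0. ] op 1.002
from [0.5324 0.4029 0.0417] 1.3821 clock 77.05
[[1, 0.3, 2.9, 26.7, -0.002, -0.002, -0.002]]
```

View pics/w40.png

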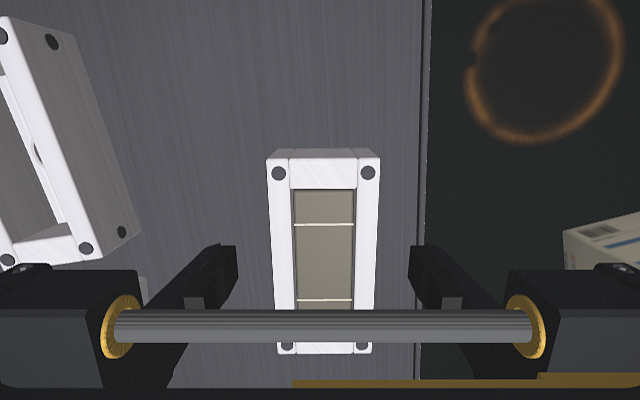

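Call:
{"name": "play_rows", "arguments": {
  "increments": [
    [1,0,3,9,0,0,0],
    [1,0,0,9,0,0,0],
    [1,0,0,7,0,0,0],
    [0.5,0,0,0,0,0,0],
    [0.3,0,0,0,0,0,0],
    [0.3,0,0,0,0,0,0],
    [0.3,0,0,0,0,0,0],
    [0.3,0,0,0,0,0,0]
  ],
  "grip_force": 50
}}

```text
clock: 78.05
tool_pos: [0.5362, 0.4028, 0.0158]
eef_rot: [0.771, 0.637, 0.001, -0.002]
contact_force: [0.5, 1.2, -2.1]
opening: 0.607
```

```bash
python3 -c "
from h import *
st()
plan([0.6182,.0352,.17],-.02,12,.3)"
```

```text
t 78.05 p [0.5362 0.4028 0.0158] phi 1.3818 F [ 0.5  1.2 -2.1] op 0.607
from [0.5362 0.4028 0.0158] 1.3818 clock 78.05
[[0.3, -28.8, 12.5, -13.0, -0.0, -0.0, 0.117], [0.3, -27.1, 15.7, -13.0, -0.0, -0.0, 0.117], [0.3, -25.1, 18.8, -12.9, -0.0, -0.0, 0.117], [0.3, -22.7, 21.6, -12.9, -0.0, -0.0, 0.117], [0.3, -20.1, 24.1, -12.9, -0.0, -0.0, 0.117], [0.3, -17.1, 26.3, -12.9, -0.0, -0.0, 0.117], [0.3, -14.0, 28.1, -12.9, -0.0, -0.0, 0.117], [0.3, -10.6, 29.5, -12.9, -0.0, -0.0, 0.117]]
[[0.3, -7.1, 30.6, -12.9, -0.0, -0.0, 0.117], [0.3, -3.5, 31.2, -12.9, -0.0, -0.0, 0.117], [0.3, 0.2, 31.4, -12.9, -0.0, -0.0, 0.117], [0.3, 3.8, 31.2, -12.9, -0.0, -0.0, 0.117]]
```

Lift clear first, then swing over B to the ejector.

Call:
{"name": "play_rows", "arguments": {
  "increments": [
    [0.3,0,0,-20,0,0,0],
    [0.3,0,0,-45,0,0,0],
    [0.3,0,0,-50,0,0,0],
    [0.3,-20,10,-40,0,0,0.08],
    [0.3,-35,20,-10,0,0,0.14],
    [0.3,-36,26,0,0,0,0.16],
    [0.3,-32,32,0,0,0,0.17],
    [0.3,-26,36,0,0,0,0.17]
  ]
}}

```text
clock: 79.05
tool_pos: [0.5753, 0.2094, 0.1898]
eef_rot: [0.948, 0.319, -0.002, -0.004]
contact_force: [0.6, -0.0, -6.4]
opening: 0.609
```

```bash
python3 -c "
from h import *
st()
plan([0.6182,.0352,.15],-.02,8,.3)"
```

```text
t 79.05 p [0.5753 0.2094 0.1898] phi 0.65 F [ 0.6 -0.  -6.4] op 0.609
from [0.5753 0.2094 0.1898] 0.65 clock 79.05
[[0.3, -8.9, 20.6, 4.8, -0.001, 0.001, 0.084], [0.3, -7.1, 21.3, 4.8, -0.001, 0.001, 0.084], [0.3, -5.3, 21.8, 4.9, -0.001, 0.001, 0.084], [0.3, -3.5, 22.2, 4.9, -0.001, 0.001, 0.084], [0.3, -1.6, 22.4, 4.9, -0.001, 0.001, 0.084], [0.3, 0.2, 22.4, 4.9, -0.001, 0.001, 0.084], [0.3, 2.1, 22.3, 4.9, -0.001, 0.001, 0.084], [0.3, 4.0, 22.1, 5.0, -0.001, 0.001, 0.084]]
```

Call:
{"name": "play_rows", "arguments": {
  "increments": [
    [0.3,-10,22,2,0,0,0.1],
    [0.3,-8,25,4,0,0,0.1],
    [0.3,-6,27,5,0,0,0.11],
    [0.3,-4,28,6,0,0,0.12],
    [0.3,-2,27,8,0,0,0.12],
    [0.3,0,22,8,0,0,0.08],
    [0.3,0,10,8,0,0,0.03],
    [0.3,0,0,0,0,0,0]
  ]
}}

```text
clock: 80.05
tool_pos: [0.5998, 0.037, 0.1513]
eef_rot: [1.0, -0.019, -0.005, -0.003]
contact_force: [0.2, 0.5, -5.6]
opening: 0.607
```

```bash
python3 -c "
from h import *
st()
plan([0.6182,.0346,.12],-.02,2,.3)"
```

```text
t 80.05 p [0.5998 0.037  0.1513] phi -0.0375 F [ 0.2  0.5 -5.6] op 0.607
from [0.5998 0.037  0.1513] -0.0375 clock 80.05
[[0.3, 9.4, 1.0, 15.5, -0.003, 0.005, -0.009], [0.3, 9.3, 1.0, 15.6, -0.003, 0.005, -0.009]]
```

Call:
{"name": "play_rows", "arguments": {
  "increments": [
    [0.3,9,1,14,-0.004,0.005,-0.01],
    [0.3,9,2,14,0,0.005,-0.01],
    [0.3,0,0,10,0,0,0],
    [0.3,0,0,3,0,0,0],
    [0.3,0,0,0,0,0,0],
    [0.3,0,0,0,0,0,0],
    [0.3,0,0,0,0,0,0],
    [0.3,0,0,0,0,0,0]
  ]
}}

```text
clock: 81.05
tool_pos: [0.6192, 0.0384, 0.1076]
eef_rot: [1.0, -0.005, 0.001, -0.003]
contact_force: [-0.4, 0.8, -6.3]
opening: 0.607
```

```bash
python3 -c "
from h import *
st();snap('wrist','w41')
plan([0.6182,.0346,.109],-.02,1,.3)"
```

```text
t 81.05 p [0.6192 0.0384 0.1076] phi -0.0091 F [-0.4  0.8 -6.3] op 0.607
from [0.6192 0.0384 0.1076] -0.0091 clock 81.1
[[0.3, -1.0, 3.8, -1.4, -0.006, -0.002, 0.011]]
```

View pics/w41.png

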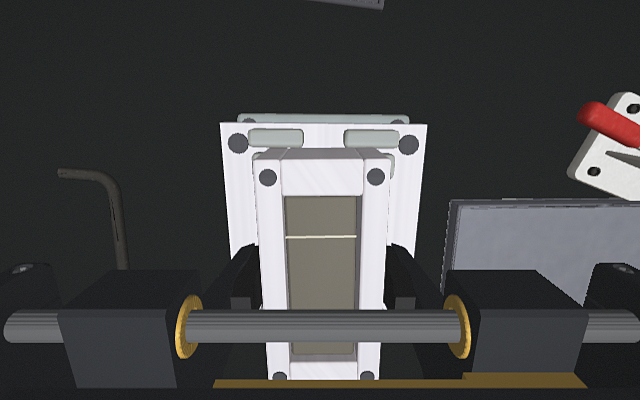

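```bash
python3 -c "
from h import *
mm('w41',[(280,377),(267.5,177),(376,177),(366.5,377)],.1330)
"
```

```text
centre [0.6186 0.0386] ang 1.5687 sides [0.098  0.0424 0.0981 0.0416]
```

Call:
{"name": "play_rows", "arguments": {
  "increments": [
    [0.3,-0.7,2.4,0,-0.005,0,0.011],
    [0.3,0,0,0,0,0,0],
    [0.3,0,0,0,0,0,0],
    [0.3,0,0,0,0,0,0],
    [0.3,0,0,0,0,0,0],
    [0.3,0,0,0,0,0,0],
    [0.3,0,0,0,0,0,0],
    [0.3,0,0,0,0,0,0]
  ]
}}

```text
clock: 82.1
tool_pos: [0.6185, 0.0359, 0.1078]
eef_rot: [1.0, -0.01, 0.001, -0.0]
contact_force: [-0.2, -0.4, -6.0]
opening: 0.612
```

```bash
python3 -c "
from h import *
st();snap('wrist','w42')
crop('w42',190,100,430,240,3.3,'c42')"
```

```text
t 82.1 p [0.6185 0.0359 0.1078] phi -0.021 F [-0.2 -0.4 -6. ] op 0.612
```

View pics/c42.png

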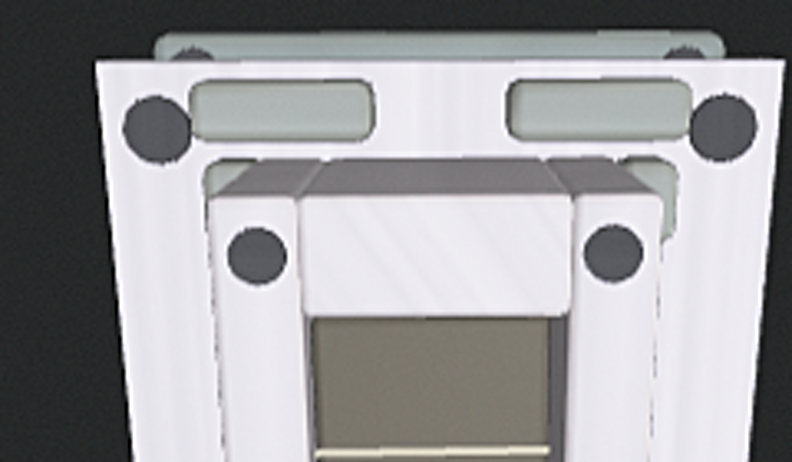

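```bash
python3 -c "
from h import *
def f(n,v1,z1,v2,s=3.3):
    a=atz(n,190+440/s,100+v1/s,z1);b=atz(n,190+440/s,100+v2/s,.0825); print(n,'mould back',a[1],'stop',b[1],'gap',b[1]-a[1])
f('w42',160,.095,141)
f('w31',147,.096,118)
f('w12',163,.0974,133)
"
```

```text
w42 mould back 0.0912618102364937 stop 0.09270611531004468 gap 0.0014443050735509777
w31 mould back 0.08987574219172408 stop 0.09295912849152069 gap 0.0030833862997966116
w12 mould back 0.08990851328829844 stop 0.09280842126677238 gap 0.002899907978473948
```

Call:
{"name": "play_rows", "arguments": {
  "increments": [
    [0.3,0,1.3,6,0,0,0],
    [0.3,0,0,7,0,0,0],
    [0.3,0,0,5,0,0,0],
    [0.3,0,0,3,0,0,0],
    [0.3,0,0,2,0,0,0],
    [0.3,0,0,1,0,0,0],
    [0.3,0,0,0,0,0,0],
    [0.3,0,0,0,0,0,0]
  ]
}}

```text
clock: 83.15
tool_pos: [0.6186, 0.0345, 0.0848]
eef_rot: [1.0, -0.011, 0.001, -0.0]
contact_force: [-1.0, -0.3, -2.9]
opening: 0.611
```

Call:
{"name": "play_rows", "arguments": {
  "increments": [
    [0.3,0,0,2,0,0,0],
    [0.8,0,0,0,0,0,0],
    [0.8,0,0,0,0,0,0],
    [0.8,0,0,-20,0,0,0],
    [0.8,0,0,-40,0,0,0],
    [0.8,0,15,-40,0,0,0],
    [0.8,0,30,-5,0,0,0],
    [0.8,0,30,0,0,0,0]
  ]
}}

```text
clock: 84.15
tool_pos: [0.6213, -0.0384, 0.2]
eef_rot: [1.0, -0.008, 0.008, -0.002]
contact_force: [0.7, 0.4, -0.4]
opening: 0.799
```

```bash
python3 -c "
from h import *
st();snap('wrist','w43')
plan([0.6145,-.151,.17],-.02,4,.8)
"
```

```text
t 84.15 p [ 0.6213 -0.0384  0.2   ] phi -0.0154 F [ 0.7  0.4 -0.4] op 0.799
from [ 0.6212 -0.045   0.2003] -0.0219 clock 84.2
[[0.8, -1.2, 26.5, 7.6, 0.0, -0.004, -0.0], [0.8, -1.2, 26.5, 7.6, 0.0, -0.004, -0.0], [0.8, -1.2, 26.5, 7.6, 0.0, -0.004, -0.0], [0.8, -1.2, 26.5, 7.6, 0.0, -0.004, -0.0]]
```

View pics/w43.png

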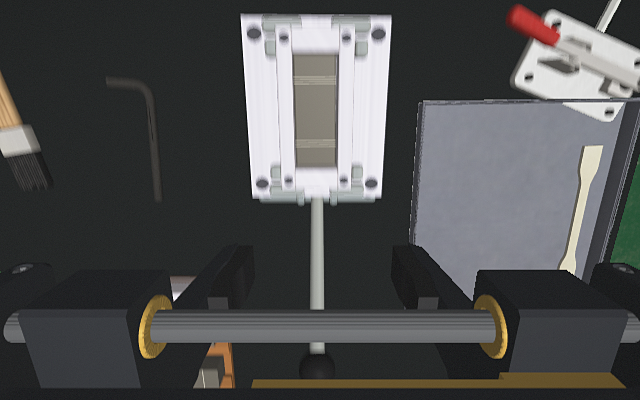

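Seated. To the knob.

Call:
{"name": "play_rows", "arguments": {
  "increments": [
    [0.8,-2,28,2,0,-0.005,0],
    [0.8,-2,28,4,0,-0.005,0],
    [0.8,-1,27,8,0,0,0],
    [0.8,-1,16,12,0,0,0],
    [0.8,0,4,16,0,0,0],
    [0.8,0,0,14,0,0,0],
    [0.8,0,0,8,0,0,0],
    [0.8,0,0,0,0,0,0]
  ]
}}

```text
clock: 85.2
tool_pos: [0.6161, -0.1473, 0.1379]
eef_rot: [1.0, -0.01, 0.006, -0.0]
contact_force: [-0.8, -0.2, -0.8]
opening: 0.799
```

```bash
python3 -c "
from h import *
st();
plan([0.6148,-.150,.132],-.02,1,.8)
"
```

```text
t 85.2 p [ 0.6161 -0.1473  0.1379] phi -0.0193 F [-0.8 -0.2 -0.8] op 0.799
from [ 0.6161 -0.1473  0.1379] -0.0193 clock 85.2
[[0.8, -1.3, 2.7, 5.9, -0.001, -0.013, 0.001]]
```

Call:
{"name": "play_rows", "arguments": {
  "increments": [
    [0.8,-1.3,3,6,0,-0.012,0],
    [0.2,0,0,0,0,0,0],
    [0,0,0,0,0,0,0],
    [0,0,0,0,0,0,0],
    [0,0,0,0,0,0,0],
    [0,0,0,0,0,0,0],
    [0,0,7,8,0,0,0],
    [0,0,7,8.5,0,0,0]
  ],
  "grip_force": 25
}}

```text
clock: 86.2
tool_pos: [0.6156, -0.1628, 0.1168]
eef_rot: [1.0, -0.009, 0.001, -0.001]
contact_force: [-1.0, 2.2, 2.5]
opening: 0.287
```

Call:
{"name": "play_rows", "arguments": {
  "increments": [
    [0,0,6,9,0,0,0],
    [0,0,5.5,9.5,0,0,0],
    [0,0,5,10,0,0,0],
    [0,0,4,10,0,0,0],
    [0,0,3.5,10,0,0,0],
    [0,0,2.5,9,0,0,0],
    [0,0,1,3,0,0,0],
    [0,0,0,0,0,0,0]
  ]
}}

```text
clock: 87.2
tool_pos: [0.6151, -0.191, 0.0531]
eef_rot: [1.0, -0.008, 0.001, -0.002]
contact_force: [-2.3, 0.7, 1.6]
opening: 0.291
```

Call:
{"name": "play_rows", "arguments": {
  "increments": [
    [0,0,1,2,0,0,0],
    [0.8,0,0,0,0,0,0],
    [0.8,0,0,0,0,0,0],
    [0.8,0,0,-30,0,0,0],
    [0.8,0,0,-55,0,0,0],
    [0.6,0,-10,-50,0,0,0],
    [0.6,0,-35,-5,0,0,0],
    [0.6,0,-45,0,0,0,0]
  ]
}}

```text
clock: 88.2
tool_pos: [0.6168, -0.1096, 0.193]
eef_rot: [1.0, -0.014, 0.001, 0.001]
contact_force: [-0.2, -0.0, 0.5]
opening: 0.6
```

Call:
{"name": "play_rows", "arguments": {
  "increments": [
    [0.6,0,-28,0,0,0,0],
    [0.6,0,-30,2,0,0,0],
    [0.6,0,-30,4,0,0,0],
    [0.6,0,-26,8,0,0,0],
    [0.6,0,-15,8,0,0,0],
    [0.6,0,-3,6,0,0,0],
    [0.6,0,0,0,0,0,0],
    [0.6,0,0,0,0,0,0]
  ]
}}

```text
clock: 89.2
tool_pos: [0.6218, 0.0251, 0.1607]
eef_rot: [1.0, -0.013, 0.002, 0.003]
contact_force: [0.4, -0.5, -0.2]
opening: 0.602
```

```bash
python3 -c "
from h import *
st();snap('wrist','w44')
"
```

```text
t 89.2 p [0.6218 0.0251 0.1607] phi -0.0265 F [ 0.4 -0.5 -0.2] op 0.602
```

View pics/w44.png

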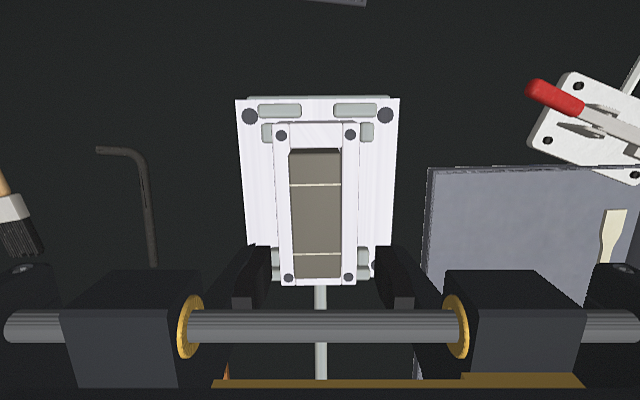

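```bash
python3 -c "
from h import *
m=mm('w44',[(292,279),(288,153),(340,153),(340,279)],.128)
mm('w44',[(288.5,277.5),(281,135),(350,135),(348.5,277.5)],.110)
plan([m[0],m[1],.1125],-.022,1,.6)
"
```

```text
centre [0.6171 0.0351] ang 1.5524 sides [0.0806 0.0293 0.0806 0.0307]
centre [0.6181 0.0343] ang 1.5594 sides [0.0985 0.0421 0.0985 0.0422]
from [0.6218 0.0249 0.1607] -0.0267 clock 89.25
[[0.6, -5.1, -10.3, 48.1, 0.006, -0.003, -0.005]]
```

Call:
{"name": "play_rows", "arguments": {
  "increments": [
    [0.6,-4.5,-10,12,0.006,-0.003,0],
    [0.6,0,0,14,0,0,0],
    [0.6,0,0,12,0,0,0],
    [0.6,0,0,6,0,0,0],
    [0.6,0,0,2,0,0,0],
    [0.6,0,0,0,0,0,0],
    [0.6,0,0,0,0,0,0],
    [0.6,0,0,0,0,0,0]
  ]
}}

```text
clock: 90.25
tool_pos: [0.6177, 0.0341, 0.1117]
eef_rot: [1.0, -0.014, 0.0, 0.0]
contact_force: [0.5, -0.1, -0.0]
opening: 0.598
```

```bash
python3 -c "
from h import *
st()
plan([.6173,.035,.1125],-.022,1,.6)
"
```

```text
t 90.25 p [0.6177 0.0341 0.1117] phi -0.0288 F [ 0.5 -0.1 -0. ] op 0.598
from [0.6177 0.0341 0.1117] -0.0288 clock 90.25
[[0.6, -0.4, -0.9, -0.8, 0.0, -0.001, -0.007]]
```

Call:
{"name": "play_rows", "arguments": {
  "increments": [
    [0.6,0,-1,-0.8,0,0,-0.004],
    [0.2,0,0,0,0,0,0],
    [0.1,0,0,0,0,0,0],
    [0.1,0,0,0,0,0,0],
    [0.1,0,0,0,0,0,0],
    [0.1,0,0,0,0,0,0],
    [0.1,0,0,-10,0,0,0],
    [0.1,0,0,-25,0,0,0]
  ],
  "grip_force": 40
}}

```text
clock: 91.25
tool_pos: [0.6163, 0.0352, 0.1474]
eef_rot: [1.0, -0.012, -0.001, 0.0]
contact_force: [0.2, 0.1, -1.1]
opening: 0.339
```

Call:
{"name": "play_rows", "arguments": {
  "increments": [
    [0.1,0,0,-35,0,0,0.05],
    [0.1,-10,24,-25,0,0,0.15],
    [0.1,-12,35,-5,0,0,0.17],
    [0.1,-8,38,0,0,0,0.17],
    [0.1,-3,40,0,0,0,0.17],
    [0.1,4,41,0,0,0,0.17],
    [0.1,12,40,0,0,0,0.17],
    [0.1,20,36,0,0,0,0.17]
  ]
}}

```text
clock: 92.25
tool_pos: [0.4641, -0.1847, 0.22]
eef_rot: [0.803, -0.596, 0.002, -0.004]
contact_force: [0.7, -0.3, -1.5]
opening: 0.338
```

```bash
python3 -c "
from h import *
st()
plan([.449,-.341,.09],-1.597,8,.1)
"
```

```text
t 92.25 p [ 0.4641 -0.1847  0.22  ] phi -1.276 F [ 0.7 -0.3 -1.5] op 0.338
from [ 0.4641 -0.1847  0.22  ] -1.276 clock 92.25
[[0.1, 18.2, 7.6, 16.2, -0.001, 0.0, 0.04], [0.1, 18.5, 6.9, 16.2, -0.001, 0.0, 0.04], [0.1, 18.7, 6.1, 16.2, -0.001, 0.0, 0.04], [0.1, 18.9, 5.3, 16.2, -0.001, 0.0, 0.04], [0.1, 19.1, 4.6, 16.2, -0.001, 0.0, 0.04], [0.1, 19.3, 3.8, 16.2, -0.001, 0.0, 0.04], [0.1, 19.4, 3.0, 16.2, -0.001, 0.0, 0.04], [0.1, 19.5, 2.2, 16.2, -0.001, 0.0, 0.04]]
```

Call:
{"name": "play_rows", "arguments": {
  "increments": [
    [0.1,20,4,10,-0.003,0,0.05],
    [0.1,24,7,14,-0.003,0,0.06],
    [0.1,25,7,16,0,0,0.06],
    [0.1,25,6,20,0,0,0.06],
    [0.1,25,5,22,0,0,0.05],
    [0.1,18,4,24,0,0,0.02],
    [0.1,6,2,20,0,0,0],
    [0.1,0,0,8,0,0,0]
  ]
}}

```text
clock: 93.25
tool_pos: [0.4494, -0.3376, 0.0869]
eef_rot: [-0.699, 0.715, -0.002, 0.004]
contact_force: [0.2, 0.5, -1.2]
opening: 0.333
```

```bash
python3 -c "
from h import *
st();r.snapshot('top');snap('wrist','w45')
plan([.449,-.341,.047],-1.597,1,.1)
"
```

```text
t 93.25 p [ 0.4494 -0.3376  0.0869] phi -1.5925 F [ 0.2  0.5 -1.2] op 0.333
from [ 0.4499 -0.3369  0.0872] -1.5914 clock 93.35
[[0.1, 4.3, 1.2, 40.2, -0.009, 0.003, 0.006]]
```

View pics/w45.png

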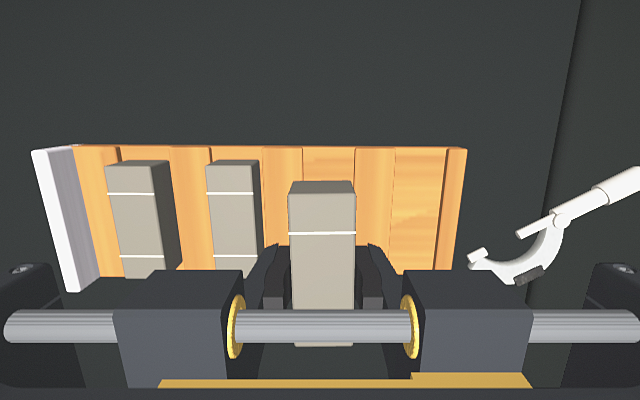

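```bash
python3 -c "
from h import *
for p in [(210,147),(264,148),(301,148),(357,149),(394,149),(448,149)]: print(p,np.round(atz('w45',*p,.016)[:2],4))
mm('w45',[(293,346),(289,194),(356,194),(353,346)],.1027)
"
```

```text
(210, 147) [ 0.5003 -0.2617]
(264, 148) [ 0.4989 -0.2984]
(301, 148) [ 0.4984 -0.3237]
(357, 149) [ 0.4969 -0.3619]
(394, 149) [ 0.4964 -0.3871]
(448, 149) [ 0.4957 -0.4239]
centre [ 0.4497 -0.3377] ang -0.0176 sides [0.0785 0.0286 0.0785 0.0299]
```

Call:
{"name": "play_rows", "arguments": {
  "increments": [
    [0.1,4.4,1,14,-0.009,0.002,0.004],
    [0.1,0,0,16,0,0,0],
    [0.1,0,0,9,0,0,0],
    [0.1,0,0,0,0,0,0],
    [0.1,0,0,0,0,0,0],
    [0.1,0,0,0,0,0,0],
    [0.1,0,0,0,0,0,0],
    [0.1,0,0,0,0,0,0]
  ]
}}

```text
clock: 94.35
tool_pos: [0.4511, -0.3407, 0.0477]
eef_rot: [-0.699, 0.715, -0.001, 0.001]
contact_force: [0.1, -0.1, -0.7]
opening: 0.335
```

```bash
python3 -c "
from h import *
st();snap('wrist','w46')
plan([.4485,-.3412,.021],-1.597,1,.1)
"
```

```text
t 94.35 p [ 0.4511 -0.3407  0.0477] phi -1.5929 F [ 0.1 -0.1 -0.7] op 0.335
from [ 0.4511 -0.3407  0.0477] -1.5929 clock 94.4
[[0.1, 0.5, 2.7, 26.7, -0.003, 0.0, 0.004]]
```

View pics/w46.png

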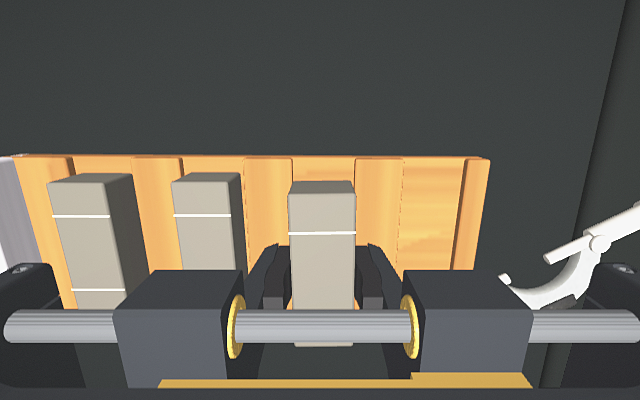

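Call:
{"name": "play_rows", "arguments": {
  "increments": [
    [0.1,0.7,2.7,8,0,0,0.004],
    [0.1,0,0,8,0,0,0],
    [0.1,0,0,5,0,0,0],
    [0.1,0,0,3,0,0,0],
    [0.1,0,0,2,0,0,0],
    [0.1,0,0,1,0,0,0],
    [0.1,0,0,0,0,0,0],
    [0.1,0,0,0,0,0,0]
  ]
}}

```text
clock: 95.4
tool_pos: [0.4483, -0.3415, 0.0214]
eef_rot: [-0.698, 0.717, -0.001, 0.002]
contact_force: [-0.4, 0.7, -0.8]
opening: 0.335
```

Call:
{"name": "play_rows", "arguments": {
  "increments": [
    [0.1,0,0,2,0,0,0],
    [0.1,0,0,1,0,0,0],
    [0.5,0,0,0,0,0,0],
    [0.5,0,0,0,0,0,0],
    [0.5,0,0,-10,0,0,0],
    [0.5,0,0,-40,0,0,0],
    [0.5,0,0,-45,0,0,0],
    [0.5,0,0,-40,0,0,-0.1]
  ]
}}

```text
clock: 96.4
tool_pos: [0.4465, -0.3406, 0.1577]
eef_rot: [0.733, -0.68, -0.001, -0.002]
contact_force: [-0.0, 0.3, -0.0]
opening: 0.502
```

```bash
python3 -c "
from h import *
st();snap('scene','s47')
crop('s47',320,200,450,310,5,'c47')
plan([0.6137,-.192,.13],-.02,10,.7)
"
```

```text
t 96.4 p [ 0.4465 -0.3406  0.1577] phi -1.4957 F [-0.   0.3 -0. ] op 0.502
from [ 0.4483 -0.3429  0.1625] -1.4927 clock 96.45
[[0.7, -13.8, -17.6, 3.4, -0.0, -0.001, -0.147], [0.7, -11.0, -19.5, 3.4, -0.0, -0.001, -0.147], [0.7, -8.0, -20.9, 3.4, -0.0, -0.001, -0.147], [0.7, -4.9, -21.8, 3.3, -0.0, -0.001, -0.147], [0.7, -1.6, -22.3, 3.3, -0.0, -0.001, -0.147], [0.7, 1.7, -22.3, 3.3, -0.0, -0.001, -0.147], [0.7, 4.9, -21.8, 3.3, -0.0, -0.001, -0.147], [0.7, 8.1, -20.9, 3.3, -0.0, -0.001, -0.147]]
[[0.7, 11.1, -19.5, 3.3, -0.0, -0.001, -0.147], [0.7, 13.8, -17.6, 3.3, -0.0, -0.001, -0.147]]
```

View pics/c47.png

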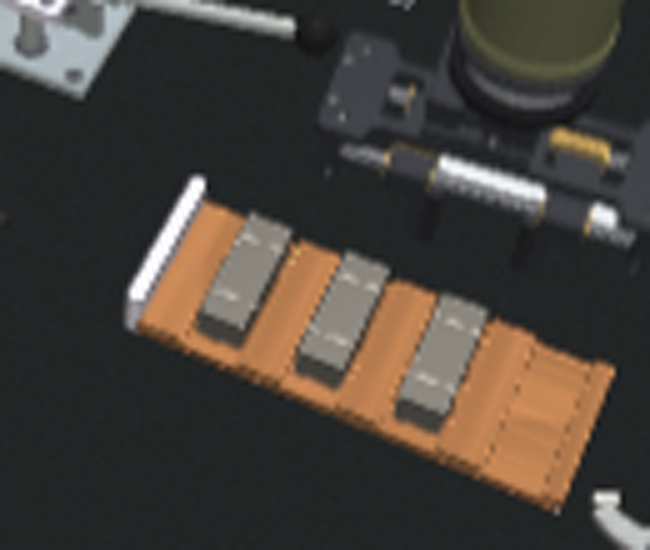

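All three prisms lie in grooves 1–3. Now the lever up.

Call:
{"name": "play_rows", "arguments": {
  "increments": [
    [0.7,-16,-20,2,0,0,-0.17],
    [0.7,-13,-24,2,0,0,-0.17],
    [0.7,-9,-26,2,0,0,-0.17],
    [0.7,-4,-27,2,0,0,-0.17],
    [0.7,1,-27,2,0,0,-0.17],
    [0.7,5,-26,2,0,0,-0.17],
    [0.7,10,-24,2,0,0,-0.17],
    [0.7,12,-20,2,0,0,-0.15]
  ]
}}

```text
clock: 97.45
tool_pos: [0.6057, -0.1992, 0.1519]
eef_rot: [0.998, -0.059, 0.005, 0.004]
contact_force: [-0.4, 0.0, -0.2]
opening: 0.699
```

```bash
python3 -c "
from h import *
st()
plan([0.6143,-.192,.11],-.02,3,.7)
"
```

```text
t 97.45 p [ 0.6057 -0.1992  0.1519] phi -0.1174 F [-0.4  0.  -0.2] op 0.699
from [ 0.6057 -0.1992  0.1519] -0.1174 clock 97.45
[[0.7, 2.4, -2.8, 14.0, 0.002, -0.004, -0.032], [0.7, 2.5, -2.7, 14.0, 0.002, -0.004, -0.032], [0.7, 2.7, -2.6, 14.0, 0.002, -0.004, -0.032]]
```

Call:
{"name": "play_rows", "arguments": {
  "increments": [
    [0.7,2,0,12,0,0,-0.06],
    [0.7,1,0,16,0,0,-0.02],
    [0.7,0,0,18,0,0,0],
    [0.7,0,0,18,0,0,0],
    [0.7,0,0,15,0,0,0],
    [0.7,0,0,10,0,0,0],
    [0.7,0,0,0,0,0,0],
    [0.7,0,0,0,0,0,0]
  ]
}}

```text
clock: 98.45
tool_pos: [0.6101, -0.1991, 0.0573]
eef_rot: [1.0, -0.018, 0.005, 0.004]
contact_force: [-0.6, 0.7, 0.5]
opening: 0.702
```

```bash
python3 -c "
from h import *
st()
plan([0.6143,-.192,.054],-.02,1,.7)
"
```

```text
t 98.45 p [ 0.6101 -0.1991  0.0573] phi -0.0355 F [-0.6  0.7  0.5] op 0.702
from [ 0.6101 -0.1991  0.0573] -0.0355 clock 98.45
[[0.7, 3.9, -7.2, 3.3, 0.007, -0.01, -0.016]]
```

Call:
{"name": "play_rows", "arguments": {
  "increments": [
    [0.7,4.3,-7.2,3,0.006,-0.01,-0.016],
    [0.2,0,0,0,0,0,0],
    [0,0,0,0,0,0,0],
    [0,0,0,0,0,0,0],
    [0,0,0,0,0,0,0],
    [0,0,0,0,0,0,0],
    [0,0,-2,-8,0,0,0],
    [0,0,-3,-9,0,0,0]
  ],
  "grip_force": 25
}}

```text
clock: 99.45
tool_pos: [0.6151, -0.1869, 0.0721]
eef_rot: [1.0, -0.009, -0.0, 0.001]
contact_force: [1.7, -1.7, -6.3]
opening: 0.295
```

Call:
{"name": "play_rows", "arguments": {
  "increments": [
    [0,0,-4.5,-9,0,0,0],
    [0,0,-5,-9,0,0,0],
    [0,0,-5.5,-9,0,0,0],
    [0,0,-6,-9,0,0,0],
    [0,0,-6.5,-8.5,0,0,0],
    [0,0,-6,-7,0,0,0],
    [0,0,-3,-4,0,0,0],
    [0,0,-2,-3,0,0,0]
  ]
}}

```text
clock: 100.45
tool_pos: [0.6156, -0.15, 0.1339]
eef_rot: [1.0, -0.01, 0.0, 0.004]
contact_force: [9.5, -11.2, -33.3]
opening: 0.286
```

Call:
{"name": "play_rows", "arguments": {
  "increments": [
    [0.8,0,0,0,0,0,0],
    [0.8,0,0,0,0,0,0],
    [0.8,0,0,-20,0,0,0],
    [0.9,0,-10,-30,0,0,0],
    [1,0,-30,-5,0,0,0],
    [1,0,-40,0,0,0,0],
    [1,0,-40,0,0,0,0],
    [1,0,-35,5,0,0,0]
  ]
}}

```text
clock: 101.45
tool_pos: [0.6198, 0.015, 0.1896]
eef_rot: [1.0, -0.011, 0.002, -0.001]
contact_force: [0.3, 0.0, -0.1]
opening: 1.001
```

Call:
{"name": "play_rows", "arguments": {
  "increments": [
    [1,-1,-5,20,0,0,0],
    [1,0,0,25,0,0,0],
    [1,0,0,25,0,0,0],
    [1,0,0,18,0,0,0],
    [1,0,0,10,0,0,0],
    [1,0,0,4,0,0,0],
    [1,0,0,0,0,0,0],
    [1,0,0,0,0,0,0]
  ]
}}

```text
clock: 102.45
tool_pos: [0.6215, 0.0332, 0.0893]
eef_rot: [1.0, -0.005, 0.005, -0.007]
contact_force: [0.8, 0.6, 1.1]
opening: 1.003
```

```bash
python3 -c "
from h import *
st();snap('wrist','w48')
plan([0.6181,.0343,.085],-.02,1,1)"
```

```text
t 102.45 p [0.6215 0.0332 0.0893] phi -0.01 F [0.8 0.6 1.1] op 1.003
from [0.6215 0.0332 0.0893] -0.0101 clock 102.5
[[1, -3.5, -1.0, 4.3, -0.013, -0.011, 0.01]]
```

View pics/w48.png

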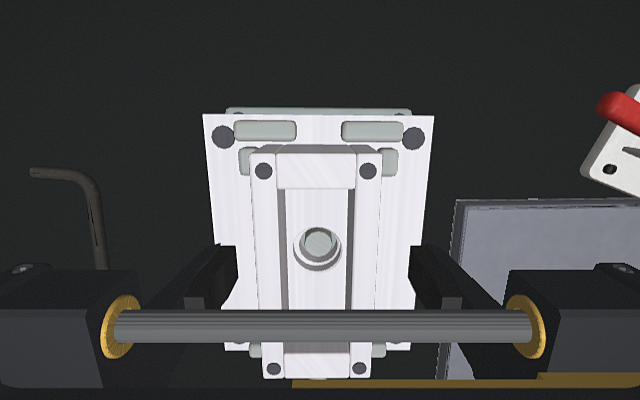

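Call:
{"name": "play_rows", "arguments": {
  "increments": [
    [1,-3.5,-1,4,-0.012,-0.01,0.01],
    [0.4,0,0,0,0,0,0],
    [0.3,0,0,0,0,0,0],
    [0.3,0,0,0,0,0,0],
    [0.3,0,0,0,0,0,0],
    [0.3,0,0,-20,0,0,0],
    [0.3,0,0,-45,0,0,0],
    [0.3,0,0,-40,0,0,0]
  ],
  "grip_force": 50
}}

```text
clock: 103.5
tool_pos: [0.614, 0.034, 0.1875]
eef_rot: [1.0, -0.01, -0.006, 0.0]
contact_force: [-0.0, -0.3, -4.4]
opening: 0.607
```

```bash
python3 -c "
from h import *
st()
plan([0.57,.3,.2],1.2,8,.3)"
```

```text
t 103.5 p [0.614  0.034  0.1875] phi -0.0209 F [-0.  -0.3 -4.4] op 0.607
from [0.614  0.034  0.1875] -0.0209 clock 103.5
[[0.3, -6.2, -33.1, -1.5, -0.001, 0.001, -0.153], [0.3, -1.1, -33.7, -1.6, -0.001, 0.001, -0.153], [0.3, 4.0, -33.5, -1.6, -0.001, 0.001, -0.153], [0.3, 9.1, -32.5, -1.6, -0.001, 0.001, -0.153], [0.3, 13.9, -30.7, -1.6, -0.001, 0.001, -0.153], [0.3, 18.4, -28.2, -1.6, -0.001, 0.001, -0.153], [0.3, 22.5, -25.1, -1.6, -0.001, 0.001, -0.153], [0.3, 26.0, -21.4, -1.6, -0.001, 0.001, -0.153]]
```

Call:
{"name": "play_rows", "arguments": {
  "increments": [
    [0.3,-6,-33,-2,0,0,-0.155],
    [0.3,-1,-35,-2,0,0,-0.155],
    [0.3,4,-35,-2,0,0,-0.155],
    [0.3,9,-34,-2,0,0,-0.155],
    [0.3,14,-32,-2,0,0,-0.155],
    [0.3,19,-29,-2,0,0,-0.155],
    [0.3,24,-26,-2,0,0,-0.155],
    [0.3,26,-22,-2,0,0,-0.155]
  ]
}}

```text
clock: 104.5
tool_pos: [0.5581, 0.3057, 0.1996]
eef_rot: [0.811, 0.585, -0.011, -0.001]
contact_force: [0.9, -0.2, -4.9]
opening: 0.607
```

```bash
python3 -c "
from h import *
st();snap('wrist','w49')
plan([0.54,.402,.15],1.38,5,.3)"
```

```text
t 104.5 p [0.5581 0.3057 0.1996] phi 1.2498 F [ 0.9 -0.2 -4.9] op 0.607
from [0.5555 0.3131 0.2   ] 1.2612 clock 104.55
[[0.3, 16.1, -8.2, 10.0, -0.004, 0.002, -0.024], [0.3, 16.3, -7.8, 10.0, -0.004, 0.002, -0.024], [0.3, 16.4, -7.5, 10.0, -0.004, 0.002, -0.024], [0.3, 16.6, -7.1, 10.0, -0.004, 0.002, -0.024], [0.3, 16.7, -6.8, 10.0, -0.004, 0.002, -0.024]]
```

View pics/w49.png

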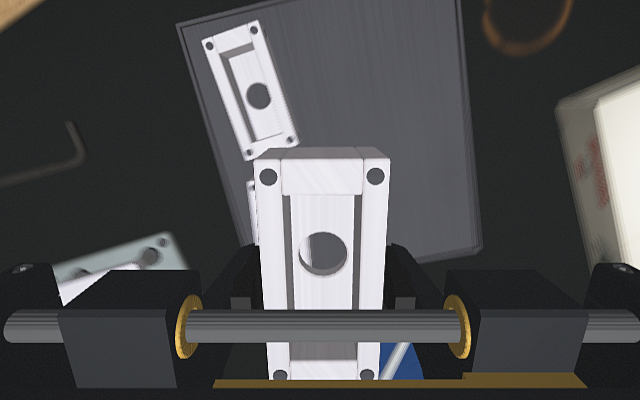

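Call:
{"name": "play_rows", "arguments": {
  "increments": [
    [0.3,14,-6,8,-0.008,0,-0.03],
    [0.3,16,-8,12,-0.008,0,-0.03],
    [0.3,16,-7,18,0,0,-0.03],
    [0.3,14,-6,24,0,0,-0.03],
    [0.3,6,-2,28,0,0,0],
    [0.3,0,0,28,0,0,0],
    [0.3,0,0,20,0,0,0],
    [0.3,0,0,10,0,0,0]
  ]
}}

```text
clock: 105.55
tool_pos: [0.5396, 0.3849, 0.0373]
eef_rot: [0.769, 0.64, -0.009, 0.003]
contact_force: [0.4, 0.4, -4.5]
opening: 0.61
```

```bash
python3 -c "
from h import *
st();snap('wrist','w50')
plan([0.535,.393,.0165],1.38,1,.3)"
```

```text
t 105.55 p [0.5396 0.3849 0.0373] phi 1.3881 F [ 0.4  0.4 -4.5] op 0.61
from [0.5391 0.3844 0.0363] 1.3881 clock 105.6
[[0.3, 8.1, -5.5, 19.7, -0.007, 0.019, 0.008]]
```

View pics/w50.png

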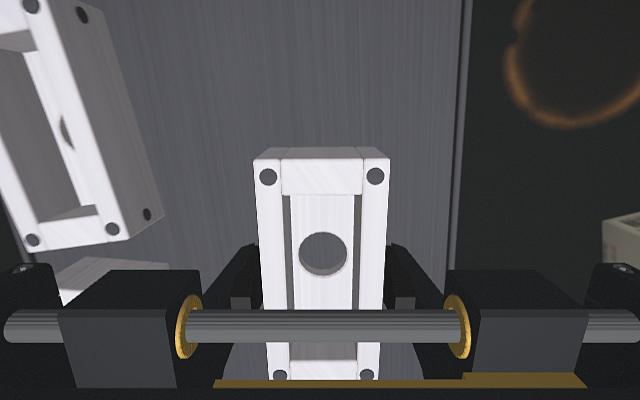

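Call:
{"name": "play_rows", "arguments": {
  "increments": [
    [0.3,2,-2,4,-0.006,0.018,0],
    [0.3,0,0,6,0,0,0],
    [0.3,0,0,5,0,0,0],
    [0.3,0,0,3,0,0,0],
    [0.3,0,0,1,0,0,0],
    [0.3,0,0,1,0,0,0],
    [0.3,0,0,0,0,0,0],
    [0.3,0,0,0,0,0,0]
  ]
}}

```text
clock: 106.6
tool_pos: [0.5403, 0.3878, 0.0176]
eef_rot: [0.769, 0.639, 0.002, 0.0]
contact_force: [0.7, 1.0, -4.8]
opening: 0.609
```

Call:
{"name": "play_rows", "arguments": {
  "increments": [
    [0.3,0,0,2,0,0,0],
    [0.3,0,0,1.5,0,0,0],
    [0.3,0,0,0,0,0,0],
    [0.9,0,0,0,0,0,0],
    [1,0,0,0,0,0,0],
    [1,0,0,-25,0,0,0],
    [1,0,0,-50,0,0,0],
    [1,0,0,-60,0,0,0]
  ]
}}

```text
clock: 107.6
tool_pos: [0.5389, 0.387, 0.1516]
eef_rot: [0.769, 0.639, -0.0, 0.0]
contact_force: [1.3, 0.2, 0.2]
opening: 0.999
```

Call:
{"name": "play_rows", "arguments": {
  "increments": [
    [1,-20,0,-50,0,0,0],
    [1,-40,0,-30,0,0,0],
    [1,-40,0,0,0,0,0],
    [1,-40,0,0,0,0,0],
    [1,-20,0,0,0,0,0],
    [1,0,0,0,0,0,0],
    [1,0,0,0,0,0,0],
    [1,0,0,0,0,0,0]
  ]
}}

```text
clock: 108.6
tool_pos: [0.5133, 0.2341, 0.241]
eef_rot: [0.768, 0.641, 0.011, -0.0]
contact_force: [-0.3, 1.1, 0.1]
opening: 1.002
```

```bash
python3 -c "
from h import *
st();snap('wrist','w51');snap('top','t51');snap('scene','s51');st()
crop('t51',150,130,480,290,2.4,'c51');crop('s51',180,130,450,310,2.9,'c52')"
```

```text
t 108.6 p [0.5133 0.2341 0.241 ] phi 1.3912 F [-0.3  1.1  0.1] op 1.002
t 108.75 p [0.5132 0.2336 0.2409] phi 1.3909 F [-0.3 -0.7 -0. ] op 0.999
```

View pics/w51.png

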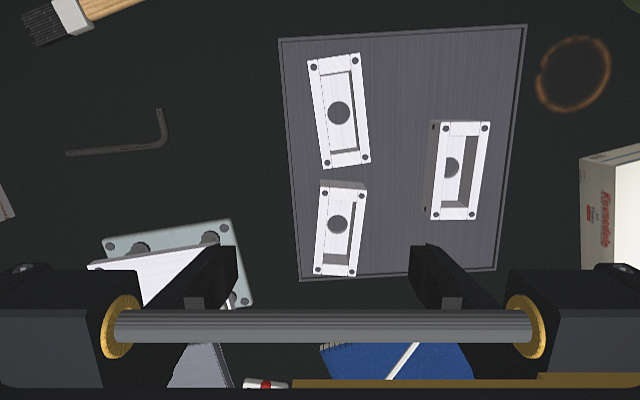

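View pics/c51.png

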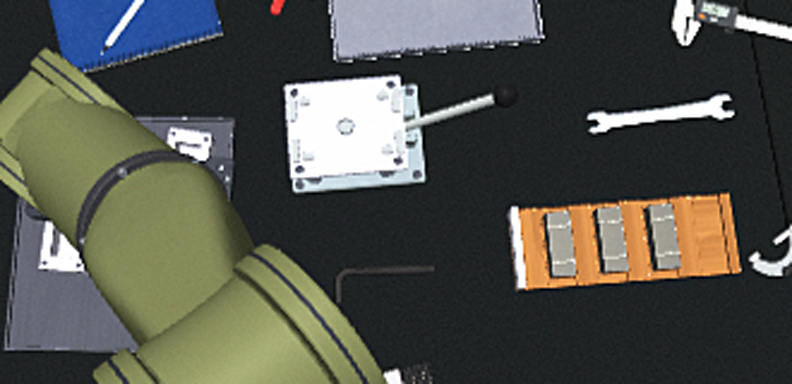

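View pics/c52.png

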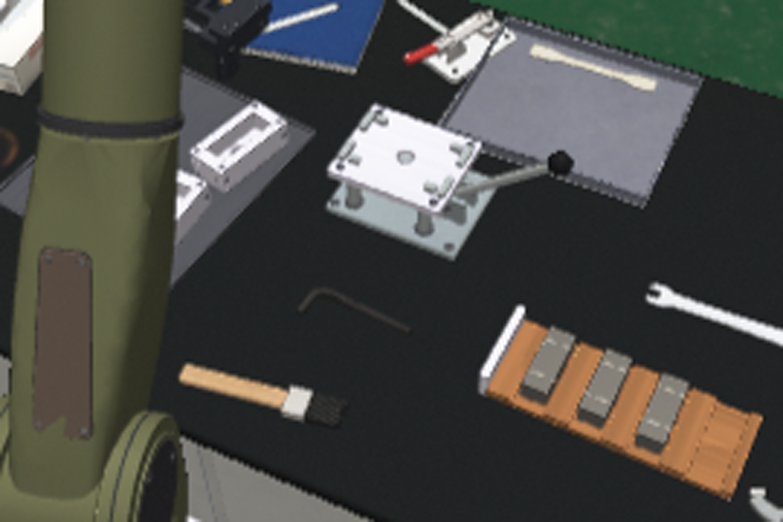

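```bash
python3 -c "
from h import *
mm('w51',[(318,270),(325,191),(363,193),(356,273)])
mm('w51',[(325,162),(314,68),(355,60),(365,157)])
mm('w51',[(435,214),(446,129),(485,128),(471,214)])
print('tray +x corners',atz('w51',300,281,.008),atz('w51',497,269,.008), '-x',atz('w51',279,38,.008),atz('w51',526,24,.008))
crop('w51',270,20,540,290,2.2,'c53')
"
```

```text
centre [0.5872 0.2451] ang 2.8987 sides [0.1013 0.0433 0.1031 0.0473]
centre [0.4524 0.2667] ang 3.0931 sides [0.0962 0.0418 0.0987 0.0443]
centre [0.5394 0.3878] ang 2.9518 sides [0.097  0.0421 0.0982 0.0424]
tray +x corners [0.66103794 0.1795508  0.008     ] [0.69322633 0.44650014 0.008     ] -x [0.36492722 0.2169538  0.008     ] [0.39815218 0.48026069 0.008     ]
```

View pics/c53.png

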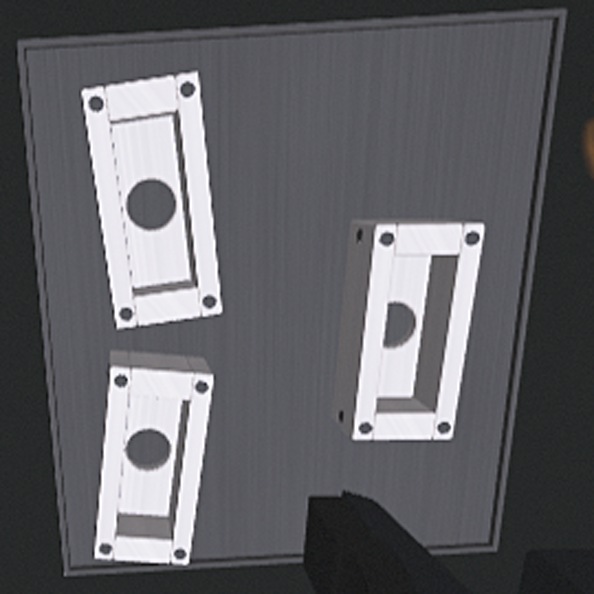

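```bash
python3 -c "
from h import *
C['a']=('t51',150,130,2.4);C['b']=('s51',180,130,2.9)
print(tri(cp('a',506,96),cp('b',561,161)))
# prism top centres (z .037)
for q in [[(545,215),(571,211),(577,275),(552,279)],[(597,211),(623,207),(629,269),(604,274)],[(649,207),(673,203),(681,267),(656,271)]]:
    P=np.array([atz(*cp('a',*p),.037)[:2] for p in q]);print(np.round(P.mean(0),4))
r.finish_job(); print('done')
"
```

```text
(array([ 0.61501882, -0.15193589,  0.15863618]), [np.float64(0.0004113524946406772), np.float64(0.0004113524946405538)])
[ 0.4533 -0.2126]
[ 0.4523 -0.2768]
[ 0.4497 -0.3402]
the job is handed in; nothing more can be done
done
```

The job is done and handed in at about 109 s of the 210 s allowed, though the hand-in gives no verdict. The lever started partly down, so I raised it first. I then knocked out all three prisms on the ejector, laid them in grooves 1, 2 and 3, and put the three empty moulds back on the tray.

**Last checks:**
- **Prisms:** The top view put their centres at (0.453, -0.213), (0.452, -0.277) and (0.450, -0.340). That is within about 1.5 mm of the groove middles I had measured. They look flat, with no end overhanging.
- **Moulds:** All three look upright and inside the tray rim. Sides measured from their screw holes mostly came out right (about 98 x 42 mm), but one mould's were a few millimetres off (101–103 x 43–47 mm). I put that down to reading pixels near the edge of the view.
- **Lever:** The knob measured about 159 mm above the bench, where 152 mm is expected with the lever up. This is a coarse two-view reading. The lever was pushed to its upper stop, where the force rose to about 35 N, and the pictures show it up.
- **Tools and arm:** The hexagon key and spanner look undisturbed in the pictures. The arm was clear of everything at the hand-in.

**One disagreement on the way:** the second mould settled about 4 mm off the ejector centre I had measured, up against its stops. It still ejected normally. I saw no mould knocked aside on the tray.

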